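# Put the spices away and click the spice pull-out shut

### The job

Put the seasonings away after cooking: pull the spice cabinet's tray right out, stand each spice jar left out on the front part of the worktop (three to five of them; those back along the tiles stay) upright in a compartment of its own in the tray, and take out the salt shaker, which does not belong in there. Push the tray home gently until its catch clicks and holds, with the spice jars inside. Stand the salt shaker on the worktop directly in front of the squat glass storage jar with the wooden lid (on the robot's side of it), centred on it with two or three fingers' width of gap; leave everything else where it stands.

Things in the scene. Friction and masses are not known exactly. Their poses are not given: they have to be found in the camera images.
- spice_drawer (a joint): Slide of the tray in m: 0 = home, catch engaged (the start); 0.140 = right out, at its stop. Out is the cabinet's own -x. Friction 1 to 2 N. Two spring roller catches hold it: passing them, in or out, takes about 10 N; going in they are met at 0.013, and from about 0.006 on they draw the tray in to 0. Left short of that it is not latched.
- spice_cabinet: Low wooden spice cabinet on the worktop, fixed, 165 (x) x 250 (y) x 134 (z) mm without its tray front. Origin: centre of its underside, on the worktop; own -x is its open front, where the tray comes out. Its yaw is that of the tray too.
- drawer_handle (a point): Middle of the tray's steel bar handle: a round bar 10 mm thick along the cabinet's y, its middle 90 mm free (posts beside that), 122 mm above the worktop, its centre line 42 mm in front of the face of the tray's wooden front panel (12 mm thick, 248 mm wide, top 131 mm above the worktop). Moves with the tray; axes as the cabinet's.
- tray_centre (a point): Middle of the tray's floor (upper face), 16 mm above the worktop; moves with the tray, axes as the cabinet's. The tray is a wooden block with 2 x 3 square compartments, each 50 x 50 mm, 44 mm deep to this floor, centred at x -0.034 and +0.034, y -0.0675, 0, +0.0675 from here. Right out, the rear row's centres lie 41 mm in front of the cabinet.
- storage_jar: Squat round glass storage jar with a wooden lid, 140 mm in diameter, 77 mm tall, standing on the worktop to the left, in front of the toaster; origin at the centre of its underside, axes as the world's at the start. The reference for the salt shaker; may be knocked aside a little.
- salt_shaker: Glass salt shaker with a grey dome top, 44 mm in diameter up to about 66 mm, the top narrower (34 mm), 90 mm tall; origin at the centre of its underside. Starts standing in one of the tray's compartments.
- spice_e: Spice jar with a dark screw cap, gold-brown on top, and a white and red label, 41 mm in diameter, 105 mm tall; origin at the centre of its underside. Starts standing in a compartment of the tray and belongs there.
- jam_jar: Bystander: jam jar with a red lid, 65 mm, 86 mm tall.
- tin_small: Bystander: short tin, 75 mm in diameter, 58 mm tall.
- tin_beans: Bystander: tin, 75 mm in diameter, 110 mm tall.
- spice_a: Spice jar with a dark screw cap and a dark blue label, 41 mm in diameter (the cap too), 105 mm tall, 0.11 kg; origin at the centre of its underside. Stands on the worktop at the start; may be absent (None).
- spice_b: Spice jar with a dark screw cap and a dark blue label, 41 mm in diameter (the cap too), 105 mm tall, 0.11 kg; origin at the centre of its underside. Stands on the worktop at the start; may be absent (None).
- spice_c: Spice jar with a dark screw cap and a dark blue label, 41 mm in diameter (the cap too), 105 mm tall, 0.11 kg; origin at the centre of its underside. Stands on the worktop at the start; may be absent (None).
- spice_d: Spice jar with a dark screw cap and a grey and black label, 41 mm in diameter (the cap too), 105 mm tall, 0.11 kg; origin at the centre of its underside. Stands on the worktop at the start; may be absent (None).
- spice_f: Spice jar with a dark screw cap and a grey and black label, 41 mm in diameter (the cap too), 105 mm tall, 0.11 kg; origin at the centre of its underside. Stands on the worktop at the start; may be absent (None).
Mind the look-alikes: they are no part of the job. What is shaped like the spice_b but green or purple is not meant.

How it is judged:
On the way, in this order (a step that is already met when the one before it is completed fails the run):
1. the tray is pulled right out (value of joint spice_drawer above 0.13 m), for 0.2 s.
2. every spice jar stands upright in a compartment of the pulled-out tray and the salt shaker is out of it (x of spice_a in the frame of tray_centre between -0.045 and 0.045 m and y of spice_a in the frame of tray_centre between -0.08 and 0.08 m and z of spice_a in the frame of tray_centre between -0.004 and 0.006 m and angle between each of spice_a, spice_b, spice_c, spice_d, spice_f's own z axis and vertical below 0.12 rad and x of spice_b in the frame of tray_centre between -0.045 and 0.045 m and y of spice_b in the frame of tray_centre between -0.08 and 0.08 m and z of spice_b in the frame of tray_centre between -0.004 and 0.006 m and x of spice_c in the frame of tray_centre between -0.045 and 0.045 m and y of spice_c in the frame of tray_centre between -0.08 and 0.08 m and z of spice_c in the frame of tray_centre between -0.004 and 0.006 m and x of spice_d in the frame of tray_centre between -0.045 and 0.045 m and y of spice_d in the frame of tray_centre between -0.08 and 0.08 m and z of spice_d in the frame of tray_centre between -0.004 and 0.006 m and x of spice_f in the frame of tray_centre between -0.045 and 0.045 m and y of spice_f in the frame of tray_centre between -0.08 and 0.08 m and z of spice_f in the frame of tray_centre between -0.004 and 0.006 m and value of joint spice_drawer above 0.1 m and horizontal distance between salt_shaker and tray_centre above 0.09 m), for 0.2 s.
3. the tray is pushed home and the catch holds it (value of joint spice_drawer below 0.003 m), for 0.4 s.
At the end, for the whole second after the job is handed in: Tray latched home (slide under 3 mm); every spice jar upright on the tray floor in its own compartment; salt shaker upright and still on the worktop in front of the storage jar (world -x), 98 to 165 mm centre to centre, within 30 mm sideways; storage jar upright, moved under 70 mm (value of joint spice_drawer below 0.003 m and x of spice_a in the frame of tray_centre between -0.045 and 0.045 m and y of spice_a in the frame of tray_centre between -0.08 and 0.08 m and z of spice_a in the frame of tray_centre between -0.004 and 0.006 m and angle between each of spice_a, spice_b, spice_c, spice_d, spice_f, spice_e, salt_shaker's own z axis and vertical below 0.12 rad and x of spice_b in the frame of tray_centre between -0.045 and 0.045 m and y of spice_b in the frame of tray_centre between -0.08 and 0.08 m and z of spice_b in the frame of tray_centre between -0.004 and 0.006 m and x of spice_c in the frame of tray_centre between -0.045 and 0.045 m and y of spice_c in the frame of tray_centre between -0.08 and 0.08 m and z of spice_c in the frame of tray_centre between -0.004 and 0.006 m and x of spice_d in the frame of tray_centre between -0.045 and 0.045 m and y of spice_d in the frame of tray_centre between -0.08 and 0.08 m and z of spice_d in the frame of tray_centre between -0.004 and 0.006 m and x of spice_f in the frame of tray_centre between -0.045 and 0.045 m and y of spice_f in the frame of tray_centre between -0.08 and 0.08 m and z of spice_f in the frame of tray_centre between -0.004 and 0.006 m and x of spice_e in the frame of tray_centre between -0.045 and 0.045 m and y of spice_e in the frame of tray_centre between -0.08 and 0.08 m and z of spice_e in the frame of tray_centre between -0.004 and 0.006 m and x of salt_shaker in the frame of storage_jar between -0.165 and -0.098 m and y of salt_shaker in the frame of storage_jar between -0.03 and 0.03 m and height (world z) of salt_shaker between -0.004 and 0.005 m and linear speed of salt_shaker below 0.02 m/s and distance of storage_jar from where it was at the start of the episode below 0.07 m and angle between storage_jar's own z axis and vertical below 0.1 rad); the robot touches nothing.
It fails at once if a bystander (jam jar or tin) is shifted more than 4 cm (distance of any of jam_jar, tin_small, tin_beans from where it was at the start of the episode above 0.04 m).
It fails at once if the tray is slammed home (velocity of joint spice_drawer below -0.5 m/s).
Of spice_a, spice_b, spice_c, spice_d, spice_f only 3 to 5 are there at a start; the rules pass over those that are not, and their reading is None.
At some moment in a run one of storage_jar may be knocked a few centimetres aside while the robot is not near it.
It also fails if it takes over 210 s, if anything falls off the work surface, if the arm or the gripper's body presses on something with over 40 N, if the wrist force passes 120 N, or if a joint passes its speed limit or range.

### The arm

A 6-joint arm with a two-finger parallel gripper is mounted at the origin on a cart in front of the work surface, level with it; the furniture and walls round the work are solid. World frame = base frame: x ahead of the robot, y to its left, z up, the work surface at z = 0. Lengths are in m, angles in rad, forces in N, time in s.
With the tool pointing down it reaches from about 0.35 to 0.875 m from the base axis. Payload 4.2 kg.
Tool frame: the origin (TCP) lies at the very end of the fingers, on their centre line; the grasp point (between the pads) lies r.grip_point_offset behind it (r.grip_point_offset is the distance from the TCP to the grasp point, in m); x points along the fingers, y is the direction in which the jaws open and shut, and the axes are right-handed (so a half turn about x gives the same grasp; the last joint's range is limited). The gripper opens to 87 mm and grips with 3 to 60 N. Pads are 19 mm wide; open, the fingers measure 117 mm over their backs; the gripper's body (75 mm by 190 mm) begins 51 mm behind the grasp point.
Start: joints at [-0.844, 0.385, 0.008, 0, -1.194, -0.259], TCP at [0.282, -0.558, 0.197] pointing down, gripper open.
Joint ranges: [-3.14, 3.14], [-1.21, 2.06], [-1.07, 1.41], [-3.16, 2.05], [-2.99, -0.16], [-3.1, 3.1]. Speed limits (rad/s): [2.79, 2.79, 3.14, 3.14, 3.14, 3.14].

### API

Orientations are given as a rotation vector (axis times angle).
In Python, from plant import telemetry, capture, get_calibration, order, boxes_of, trace, r gives the robot as it stands.
- The arm moves only by the tool play_rows, never from a script. Its arguments are lists of equal length, an entry for each row: "dr": the turn, a rotation vector about the tool's x, y, z in degrees, a list of three; "linear": the shift along the tool's x, y, z in m, a list of three; "jaw": the gripper command: -1 is shut, 1 is fully open, values between are in proportion. A call has 1 to 20 rows; each row is the pose to reach, as a shift and turn from the pose commanded when the call began, along the tool's axes at that moment; what a row does not reach only later rows make up. A row lasts 1/12 s, in which the tool goes at most 41.7 mm and 7.16 degrees, less where a joint would pass 70% of its speed; a pose out of reach is approached as far as the arm can. A call with a gripper value outside its range is refused whole. The fingers move at their own pace and stop on an object; the grip force is fixed at half the most. Time passes only in rows, so rows that repeat a pose let the fingers close. It gives the time, the measured TCP pose, the force and the opening at its end, in the units of the state.
- telemetry.state(): the state, without advancing time (a new reading comes with each control period).
- capture(name): name is "scene" or "top"; returns the picture (384x512x3 uint8, red, green, blue); there is no depth.
- get_calibration(name): a dict with "fx", "fy", "cx", "cy" (pixels), "extrinsics" (4x4, takes a point from camera to world coordinates). Camera axes: x right, y down, z forward; pixel columns grow to the right and rows downward; lengths in m; the calibration is good to about 2 mm. A picture is of the moment at which its call begins. get_calibration takes no time and is no camera call.
- order.job_done(): hands the job in, once; it reports no verdict.
Trained networks look in the newest picture that a camera, given by its name, has taken for a name from the list of things; names that differ only in an ending like _2 or _b are one class to them, and where a whole thing is asked for, a point or a joint stands for the part that bears it (a point fixed in the world has none). Each returns a list of dicts, best first, with "p" (0 to 1); they miss things now and then, are a little off and sometimes report something else, mostly with a low value. They report only what shows in the picture. A call takes as long as a camera call. They do not tell look-alikes from the thing itself.
- boxes_of(camera, label): "position" ([row, column] in pixels, amid what is visible of it).
- trace(camera, label): "region" (384x512 bool, what is visible of it) and "position" ([row, column] in pixels, amid what is visible of it).
The state is a dict: "time": time; "qpos": joint angles; "joint_vel": joint speeds; "tau": joint torques, N m; "tcp_pos": TCP position; "ee_rot": TCP orientation; "contact_force": force on the tool from outside, world axes, zero at the start; "torque": the same for the moment, N m; "grip_width": opening from 0.0 (shut) to 1.0 (fully open).
Only numpy, scipy, OpenCV 4.12 (cv2) and the standard library are available. Lean on these libraries where they do the work, as an engineer would, in place of code of your own. Each camera call takes 0.05 s, during which the arm holds its last target.

## Working session

There is one attempt and no reset: what is moved stays moved. The work goes in short steps, Python scripts to look and compute and a tool call to move; the robot and the scene stay as the last step left them, time stands still between calls to the robot, and variables do not carry over. Pictures are saved under pics/ and viewed, and the job is handed in when it is done.

Besides the shell and the picture viewer there is one more tool, called after "Request:" as name(argument=value, ...), one argument or row to a line, values as JSON. play_rows: Moves the arm, as the interface text tells. Its arguments: {"type":"object","properties":{"dr":{"type":"array","items":{"type":"array","items":{"type":"number"}}},"linear":{"type":"array","items":{"type":"array","items":{"type":"number"}}},"jaw":{"type":"array","items":{"type":"number"}}},"required":["dr","linear","jaw"]}

```bash
ls; mkdir -p pics
python3 - <<'E'
from plant import telemetry, capture, get_calibration, order, boxes_of, trace, r
import cv2, numpy as np
np.set_printoptions(precision=4,suppress=True)
print(telemetry.state()); print(r.grip_point_offset)
for n in ("scene","top"):
    im=capture(n); cv2.imwrite(f"pics/{n}0.png",cv2.resize(im[:,:,::-1],(800,600),interpolation=cv2.INTER_CUBIC))
    c=get_calibration(n); print(n,c)
E
```

```text
pics
{'time': 0.0, 'qpos': array([-0.8444,  0.3856,  0.0066, -0.0005, -1.194 , -0.2586]), 'joint_vel': array([ 0.001 ,  0.0014,  0.0002, -0.0005,  0.0013, -0.003 ]), 'tau': array([  0.0001, -39.0662,  18.7406,   4.22  ,   0.0109,  -0.0002]), 'tcp_pos': array([ 0.2816, -0.5573,  0.1961]), 'ee_rot': array([-0.365 ,  1.5401,  0.3683]), 'contact_force': array([ 0.1929, -0.1687,  0.0639]), 'torque': array([-0.04  ,  0.0178,  0.0246]), 'grip_width': 1.0002892229993299}
0.0187
scene {'fx': 391.67627346657486, 'fy': 391.67627346657486, 'cx': 252.76649998916724, 'cy': 191.20869879722733, 'extrinsics': array([[ 0.9954,  0.0741, -0.0612,  0.6646],
       [ 0.0959, -0.8113,  0.5767, -0.9666],
       [-0.0069, -0.5799, -0.8146,  1.3086],
       [ 0.    ,  0.    ,  0.    ,  1.    ]])}
top {'fx': 414.85742804295893, 'fy': 414.85742804295893, 'cx': 254.72386759767966, 'cy': 189.12780785925833, 'extrinsics': array([[ 0.1888, -0.9526,  0.2386,  0.2274],
       [-0.982 , -0.1831,  0.0458, -0.1538],
       [ 0.    , -0.243 , -0.97  ,  1.487 ],
       [ 0.    ,  0.    ,  0.    ,  1.    ]])}
```

View pics/scene0.png

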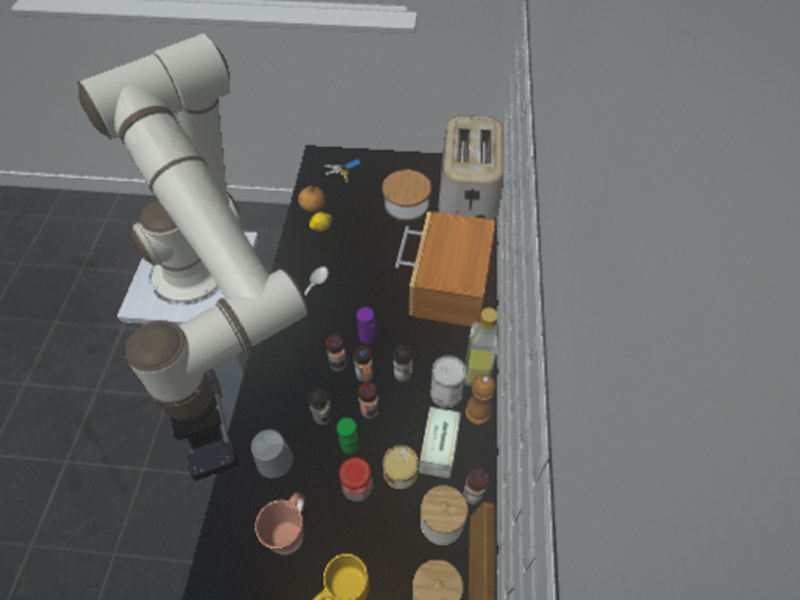

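View pics/top0.png

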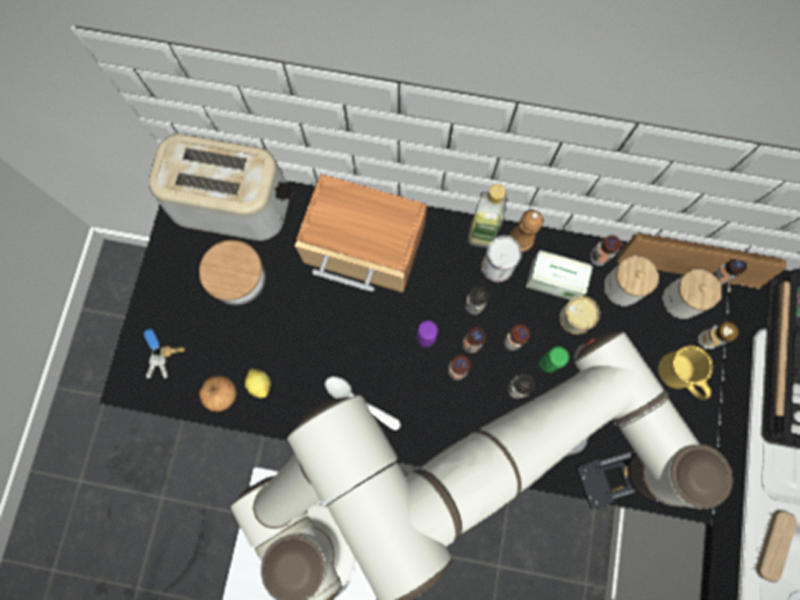

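Both pictures show the scene. In the scene view, five front spice jars stand at about (336,352), (363,363), (402,362), (368,400) and (319,406) in the 800x600 image. The purple and green ones are look-alikes. The cabinet is at (455,265) and the storage jar at (407,193).

```bash
cat > h.py <<'E'
from plant import telemetry, capture, get_calibration, order, boxes_of, trace, r
import cv2, numpy as np
from scipy.spatial.transform import Rotation as R
np.set_printoptions(precision=4,suppress=True)
C={n:get_calibration(n) for n in("scene","top")}
def ray(n,rc):
    c=C[n];E=c["extrinsics"]
    d=E[:3,:3]@np.array([(rc[1]-c["cx"])/c["fx"],(rc[0]-c["cy"])/c["fy"],1]);return E[:3,3],d
def onz(n,rc,z):
    o,d=ray(n,rc);return o+d*(z-o[2])/d[2]
def proj(n,p):
    c=C[n];E=c["extrinsics"];q=E[:3,:3].T@(np.array(p)-E[:3,3]);return np.array([c["fy"]*q[1]/q[2]+c["cy"],c["fx"]*q[0]/q[2]+c["cx"]])
def save(n,name,im=None,crop=None,s=800/512):
    im=capture(n) if im is None else im
    if crop: a,b,c,d=crop; im=im[a:b,c:d]; s=min(800/im.shape[1],600/im.shape[0])
    cv2.imwrite(f"pics/{name}.png",cv2.resize(im[:,:,::-1],None,fx=s,fy=s,interpolation=cv2.INTER_CUBIC));
def tool():
    s=telemetry.state();return s,R.from_rotvec(s["ee_rot"]).as_matrix()
E
python3 - <<'E'
from h import *
for n in("scene","top"):
    save(n,n+"1",crop=(185,300,180,330) if n=="scene" else (90,290,60,420))
    for l in("spice_a","spice_d","spice_e","storage_jar","spice_cabinet","drawer_handle"):
        for d in trace(n,l):
            if d["p"]>.25:
                p=np.array(d["position"]);ys,xs=np.where(d["region"])
                print(n,l,round(d["p"],2),p, "z.05",onz(n,p,.05)[:2],"bbox",ys.min(),ys.max(),xs.min(),xs.max(),len(ys))
E
```

```text
scene spice_a 0.78 [225.8 216.4] z.05 [ 0.4506 -0.2448] bbox 214 237 208 220 247
scene spice_a 0.78 [277.1 220.7] z.05 [ 0.4955 -0.4438] bbox 268 290 215 228 250
scene spice_a 0.77 [229.5 228.6] z.05 [ 0.4978 -0.2562] bbox 221 243 226 237 228
scene spice_a 0.73 [207.6 233.3] z.05 [ 0.5031 -0.159 ] bbox 198 219 228 239 218
scene spice_a 0.71 [257.5 235.4] z.05 [ 0.5366 -0.3663] bbox 246 267 230 241 217
scene spice_a 0.71 [233.  256.2] z.05 [ 0.6006 -0.2615] bbox 221 243 252 262 219
scene spice_a 0.54 [258.2 203.4] z.05 [ 0.4247 -0.3794] bbox 250 271 197 211 241
scene spice_d 0.78 [225.8 216.4] z.05 [ 0.4506 -0.2448] bbox 214 237 208 220 247
scene spice_d 0.78 [277.1 220.7] z.05 [ 0.4955 -0.4438] bbox 268 290 215 228 250
scene spice_d 0.77 [229.5 228.6] z.05 [ 0.4978 -0.2562] bbox 221 243 226 237 228
scene spice_d 0.73 [207.6 233.3] z.05 [ 0.5031 -0.159 ] bbox 198 219 228 239 218
scene spice_d 0.71 [257.5 235.4] z.05 [ 0.5366 -0.3663] bbox 246 267 230 241 217
scene spice_d 0.71 [233.  256.2] z.05 [ 0.6006 -0.2615] bbox 221 243 252 262 219
scene spice_d 0.54 [258.2 203.4] z.05 [ 0.4247 
[... 2146 characters left out ...]
.9] z.05 [ 0.5072 -0.1616] bbox 206 221 268 279 151
top spice_e 0.62 [235.8 292.7] z.05 [ 0.4417 -0.247 ] bbox 227 242 287 300 173
top spice_e 0.55 [215.5 329. ] z.05 [ 0.5363 -0.3603] bbox 208 223 322 338 186
top spice_e 0.46 [228.5 357. ] z.05 [ 0.5092 -0.4629] bbox 223 238 345 363 208
top spice_e 0.45 [248.3 331.8] z.05 [ 0.4245 -0.3866] bbox 240 255 324 341 205
top storage_jar 0.74 [170.5 147.7] z.05 [0.576  0.3067] bbox 154 194 128 168 1292
top spice_cabinet 0.74 [145.3 228.4] z.05 [0.7253 0.0402] bbox 111 186 189 272 4474
top spice_cabinet 0.53 [173.7 219.6] z.05 [0.6132 0.0492] bbox 154 186 188 258 1027
top drawer_handle 0.85 [173.6 222.4] z.05 [0.6155 0.0394] bbox 156 186 190 258 972
```

View pics/scene1.png

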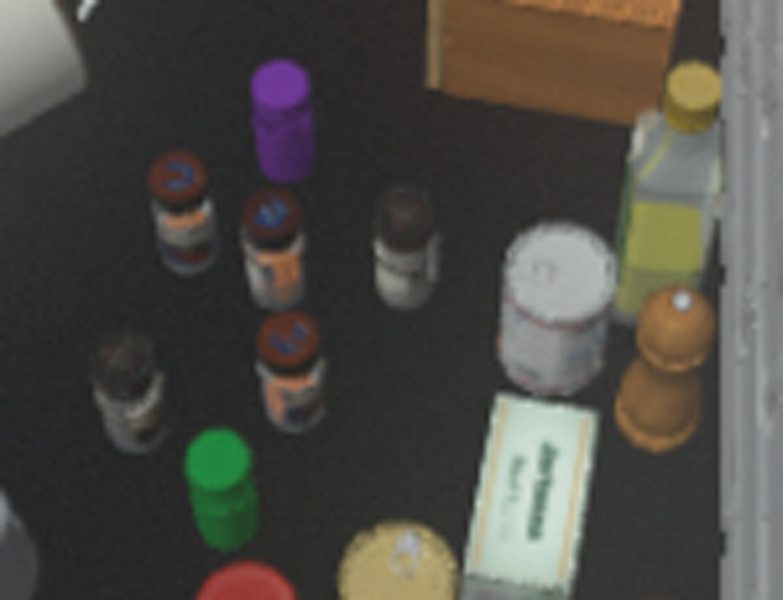

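View pics/top1.png

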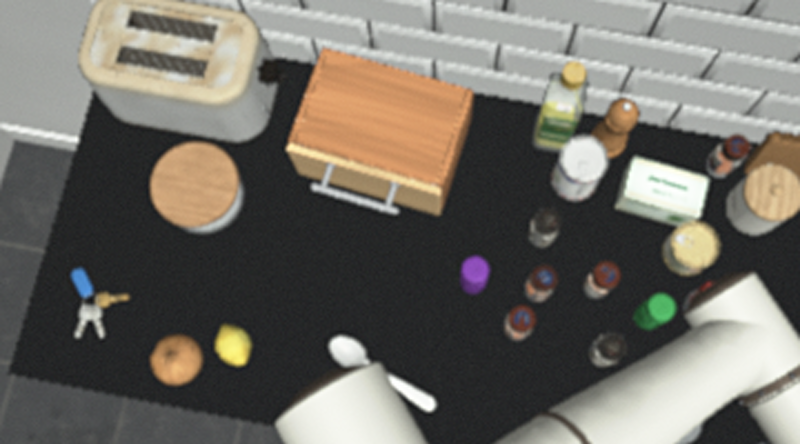

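```bash
cat >> h.py <<'E'
from scipy.optimize import minimize
S=4
def hullmask(n,P):
    q=np.array([proj(n,p)[::-1] for p in P])
    h=cv2.convexHull(((q+.5)*S-.5).astype(np.float32))
    m=np.zeros((384*S,512*S),np.uint8);cv2.fillConvexPoly(m,np.round(h*16).astype(np.int32),1,shift=4);return m
def cyl(x,y,rad,h,z0=0):
    a=np.linspace(0,2*np.pi,24,endpoint=False)
    return [(x+rad*np.cos(t),y+rad*np.sin(t),z) for t in a for z in(z0,z0+h)]
def box(x,y,yaw):
    c,s=np.cos(yaw),np.sin(yaw);out=[]
    for u in(-.0825,.0825):
        for v in(-.125,.125):
            for z in(0,.134): out.append((x+c*u-s*v,y+s*u+c*v,z))
    for v in(-.124,.124):
        for z in(.005,.131): u=-.0945; out.append((x+c*u-s*v,y+s*u+c*v,z))
    return out
def fit(f,x0,masks,steps):
    big={n:cv2.resize(m.astype(np.uint8),None,fx=S,fy=S,interpolation=cv2.INTER_NEAREST) for n,m in masks.items()}
    def cost(x):
        t=0
        for n,m in big.items():
            k=hullmask(n,f(*x));t+=1-(k&m).sum()/max(1,(k|m).sum())
        return t/len(big)
    x0=np.array(x0,float);sim=np.vstack([x0]+[x0+np.eye(len(x0))[i]*steps[i] for i in range(len(x0))])
    q=minimize(cost,x0,method="Nelder-Mead",options=dict(initial_simplex=sim,maxiter=90,xatol=2e-4,fatol=1e-4));return q.x,q.fun
E
python3 - <<'E'
from h import *
tr={}
for n in("scene","top"):
    capture(n)
    for l in("spice_a","storage_jar","spice_cabinet"): tr[n,l]=[d for d in trace(n,l) if d["p"]>.3]
for d in tr["scene","spice_a"]:
    p=onz("scene",d["position"],.055)[:2]
    e=min(tr["top","spice_a"],key=lambda e:np.hypot(*(onz("top",e["position"],.055)[:2]-p)))
    ms={"scene":d["region"],"top":e["region"]}
    f=lambda x,y:cyl(x,y,.0205,.105)
    print("jar",d["position"],fit(f,p,ms,[.01,.01]),fit(f,p,{"scene":ms["scene"]},[.01,.01])[0],fit(f,p,{"top":ms["top"]},[.01,.01])[0])
ms={n:tr[n,"storage_jar"][0]["region"] for n in C}
print("storage",fit(lambda x,y:cyl(x,y,.07,.077),[.575,.3],ms,[.01,.01]))
ms={n:tr[n,"spice_cabinet"][0]["region"] for n in C}
for n in C: print("cab",n,fit(box,[.72,.03,-.1],{n:ms[n]},[.02,.02,.1]))
print("cab",fit(box,[.72,.03,-.1],ms,[.02,.02,.1]))
E
```

```text
jar [232.2, 229.2] (array([ 0.5126, -0.2701]), np.float64(0.18675496688741722)) [ 0.5131 -0.2723] [ 0.5093 -0.2692]
jar [208.2, 233.8] (array([ 0.5053, -0.1645]), np.float64(0.11451534263759255)) [ 0.5053 -0.1637] [ 0.5035 -0.1645]
jar [260.2, 203.9] (array([ 0.4287, -0.3879]), np.float64(0.12999677733588216)) [ 0.4295 -0.3862] [ 0.4277 -0.3878]
jar [257.7, 234.7] (array([ 0.5354, -0.3639]), np.float64(0.10296185828450216)) [ 0.5354 -0.3627] [ 0.5338 -0.3638]
jar [233.9, 255.0] (array([ 0.6026, -0.2607]), np.float64(0.11982880344429553)) [ 0.6035 -0.2627] [ 0.5999 -0.2603]
jar [278.1, 220.3] (array([ 0.5008, -0.4514]), np.float64(0.11956238169136929)) [ 0.5013 -0.4501] [ 0.4998 -0.4508]
jar [224.3, 217.7] (array([ 0.4441, -0.2482]), np.float64(0.10395288143402764)) [ 0.445  -0.2488] [ 0.4427 -0.2479]
storage (array([0.5653, 0.3045]), np.float64(0.13335338146380593))
cab scene (array([ 0.7125,  0.0234, -0.1074]), np.float64(0.04739517639414437))
cab top (array([ 0.7103,  0.0221, -0.107 ]), np.float64(0.05051461678806701))
cab (array([ 0.7114,  0.0227, -0.1059]), np.float64(0.05072892279620167))
```

```bash
cat >> h.py <<'E'
def mv(p,phi,quiet=False):
    """relative move to TCP p, jaw direction phi (deg), tool down; picks half-turn nearest"""
    s,M=tool()
    best=None
    for k in(0,180,-180):
        a=np.radians(phi+k);x=np.array([0,0,-1.]);y=np.array([np.cos(a),np.sin(a),0]);z=np.cross(x,y)
        d=R.from_matrix(M.T@np.stack([x,y,z],1)).as_rotvec(degrees=True)
        if best is None or np.linalg.norm(d)<np.linalg.norm(best): best=d
    L=M.T@(np.array(p)-s["tcp_pos"])
    print("to",np.round(p,4),phi,"dr",np.round(best,1),"lin",np.round(L,4),"rows>=",int(np.ceil(max(np.linalg.norm(L)/.0417,np.linalg.norm(best)/7.16))))
def st():
    s,M=tool();print("t%.1f"%s["time"],"tcp",s["tcp_pos"],"phi",round(np.degrees(np.arctan2(M[1,1],M[0,1])),1),"xax",M[:,0],"F",s["contact_force"],"w",round(s["grip_width"]*87,1),"q",s["qpos"])
CAB=np.array([.7114,.0227]);YAW=-.106
def cw(u,v):
    c,s=np.cos(YAW),np.sin(YAW);return CAB+np.array([c*u-s*v,s*u+c*v])
def comp(i,j,slide=.14): # i 0 front,1 rear ; j -1,0,1
    return cw(-.0175-slide+(.034 if i else -.034),.0675*j)
E
python3 - <<'E'
from h import *
st()
H=cw(-.1365,0);print(H)
mv([*H,.22],np.degrees(YAW)); mv([*H,.103],np.degrees(YAW))
im=capture("top");im2=capture("scene")
for n,i in(("top",im),("scene",im2)):
    i=i.copy()
    for v in(-.05,0,.05):
        q=proj(n,[*cw(-.1365,v),.122]);i[int(round(q[0])),int(round(q[1]))]=[255,0,0]
    save(n,n+"h",i,crop=(140,210,180,270) if n=="top" else (130,210,230,330))
E
```

```text
t1.2 tcp [ 0.2818 -0.5578  0.1971] phi 116.8 xax [-0.  0. -1.] F [-0.4791  0.4095  0.1578] w 86.9 q [-0.8444  0.3847  0.0079 -0.     -1.194  -0.2586]
[0.5757 0.0371]
to [0.5757 0.0371 0.22  ] -6.073352628386726 dr [-57.1   0.   -0. ] lin [-0.0229  0.3986  0.5305] rows>= 16
to [0.5757 0.0371 0.103 ] -6.073352628386726 dr [-57.1   0.   -0. ] lin [0.0941 0.3985 0.5305] rows>= 17
```

View pics/toph.png

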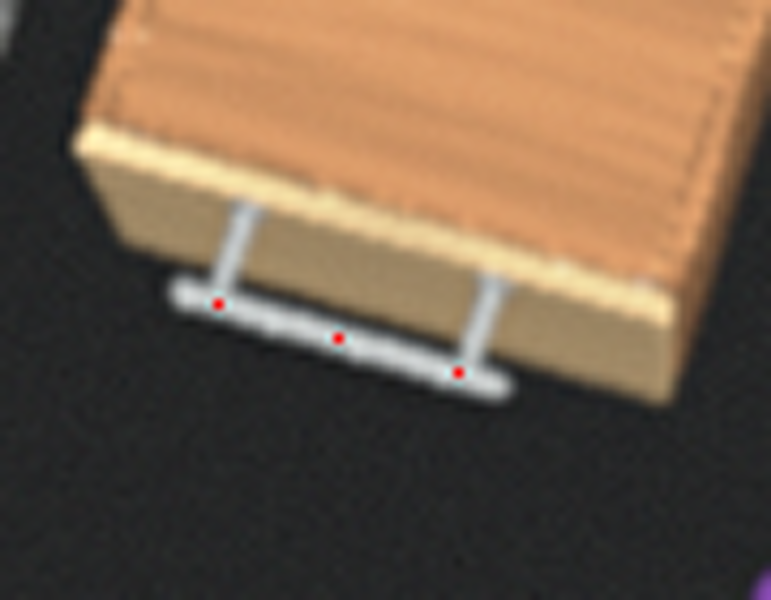

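View pics/sceneh.png

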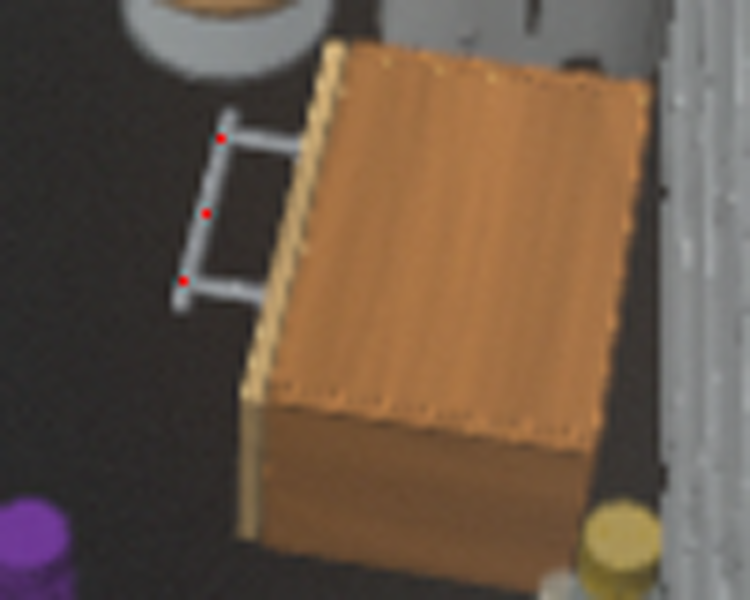

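Both pictures show the predicted handle line (red dots) lying on the bar, so the cabinet pose is good to 1–2 mm.

Request:
play_rows(
  dr=[
    [0,0,0],
    [0,0,0],
    [-57.1,0,0],
    [-57.1,0,0],
    [-57.1,0,0],
    [-57.1,0,0],
    [-57.1,0,0],
    [-57.1,0,0],
    [-57.1,0,0],
    [-57.1,0,0],
    [-57.1,0,0],
    [-57.1,0,0],
    [-57.1,0,0],
    [-57.1,0,0],
    [-57.1,0,0],
    [-57.1,0,0],
    [-57.1,0,0],
    [-57.1,0,0],
    [-57.1,0,0],
    [-57.1,0,0],
  ],
  linear=[
    [-0.023,0,0],
    [-0.023,0,0],
    [-0.023,0.399,0.5305],
    [-0.023,0.399,0.5305],
    [-0.023,0.399,0.5305],
    [-0.023,0.399,0.5305],
    [-0.023,0.399,0.5305],
    [-0.023,0.399,0.5305],
    [-0.023,0.399,0.5305],
    [-0.023,0.399,0.5305],
    [-0.023,0.399,0.5305],
    [-0.023,0.399,0.5305],
    [-0.023,0.399,0.5305],
    [-0.023,0.399,0.5305],
    [-0.023,0.399,0.5305],
    [-0.023,0.399,0.5305],
    [-0.023,0.399,0.5305],
    [-0.023,0.399,0.5305],
    [-0.023,0.399,0.5305],
    [-0.023,0.399,0.5305],
  ],
  jaw=[-0.2,-0.2,-0.2,-0.2,-0.2,-0.2,-0.2,-0.2,-0.2,-0.2,-0.2,-0.2,-0.2,-0.2,-0.2,-0.2,-0.2,-0.2,-0.2,-0.2],
)

```text
time: 2.97
tcp_pos: [0.5759, 0.0394, 0.2195]
ee_rot: [-1.133, 1.257, 1.133]
contact_force: [-0.6, -0.4, -0.2]
grip_width: 0.401
```

Run:
```python
from h import *
st();H=cw(-.1365,0);mv([*H,.103],np.degrees(YAW))
```

```text
t3.0 tcp [0.5759 0.0394 0.2195] phi 174.1 xax [-0.0007 -0.0002 -1.    ] F [-0.5913 -0.4363 -0.219 ] w 34.9 q [ 0.3488  0.289  -0.0764 -0.0001 -1.2061 -0.4522]
to [0.5757 0.0371 0.103 ] -6.073352628386726 dr [ 0.1 -0.  -0. ] lin [ 0.1165 -0.     -0.0023] rows>= 3
```

Request:
play_rows(
  dr=[
    [0,0,0],
    [0,0,0],
    [0,0,0],
    [0,0,0],
    [0,0,0],
    [0,0,0],
    [0,0,0],
    [0,0,0],
    [0,0,0],
    [0,0,0],
    [0,0,0],
    [0,0,0],
  ],
  linear=[
    [0.03,0,-0.0015],
    [0.06,0,-0.0015],
    [0.08,0,-0.0015],
    [0.1,0,-0.0015],
    [0.117,0,-0.0015],
    [0.117,0,-0.0015],
    [0.117,0,-0.0015],
    [0.117,0,-0.0015],
    [0.117,0,-0.0015],
    [0.117,0,-0.0015],
    [0.117,0,-0.0015],
    [0.117,0,-0.0015],
  ],
  jaw=[-0.2,-0.2,-0.2,-0.2,-0.2,-0.2,-1,-1,-1,-1,-1,-1],
)

```text
time: 3.97
tcp_pos: [0.5756, 0.0361, 0.1038]
ee_rot: [-1.131, 1.256, 1.13]
contact_force: [0.0, 0.5, -0.2]
grip_width: 0.047
```

Run:
```python
from h import *
st()
save("top","top2",crop=(140,210,180,270));save("scene","scene2",crop=(120,210,220,330))
st()
```

```text
t4.0 tcp [0.5756 0.0361 0.1038] phi 173.9 xax [ 0.0012  0.0004 -1.    ] F [ 0.0442  0.5426 -0.2429] w 4.1 q [ 0.3435  0.386  -0.2433  0.     -0.9403 -0.4499]
t4.1 tcp [0.5754 0.0361 0.1035] phi 173.9 xax [ 0.0005  0.0002 -1.    ] F [-0.425   1.3492 -0.1899] w 1.5 q [ 0.3436  0.3864 -0.2436  0.     -0.9402 -0.4499]
```

View pics/top2.png

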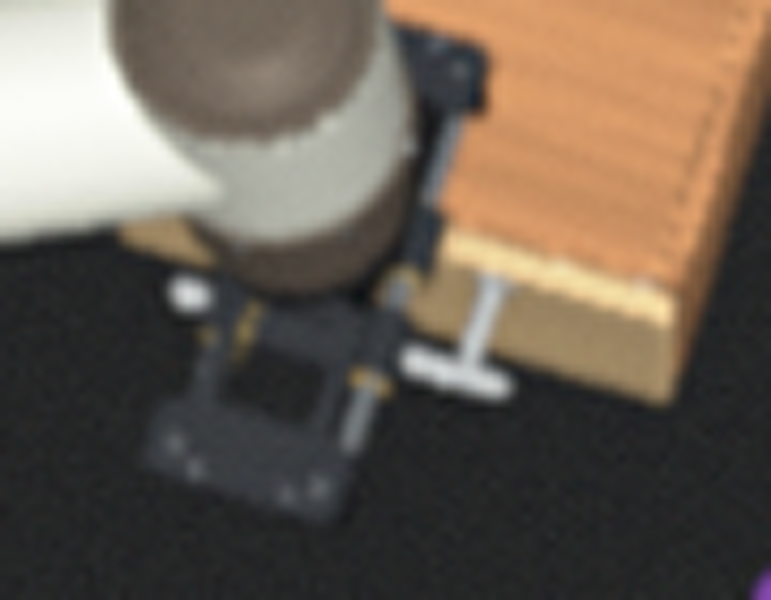

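View pics/scene2.png

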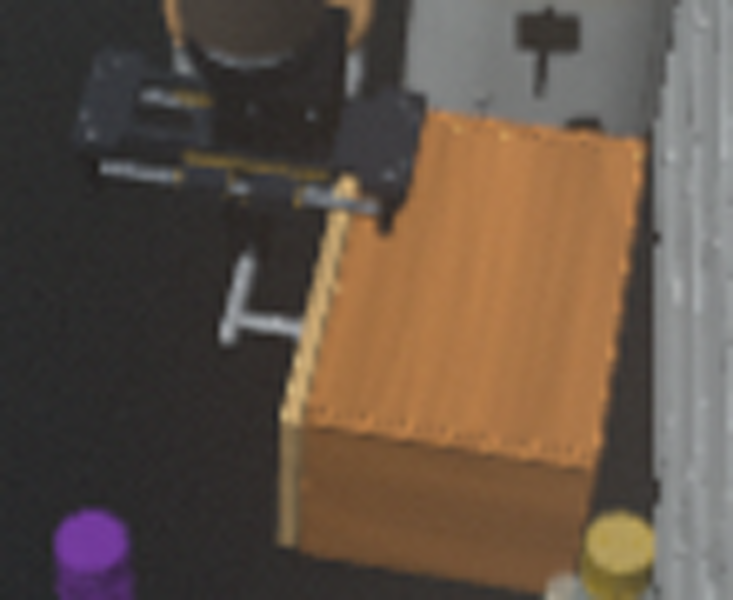

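The top picture shows the gripper centred on the bar, but the opening reads almost shut. I'll check with a small pull.

Request:
play_rows(
  dr=[
    [0,0,0],
    [0,0,0],
    [0,0,0],
    [0,0,0],
    [0,0,0],
    [0,0,0],
  ],
  linear=[
    [0,0.003,0],
    [0,0.006,0],
    [0,0.009,0],
    [0,0.012,0],
    [0,0.015,0],
    [0,0.015,0],
  ],
  jaw=[-1,-1,-1,-1,-1,-1],
)

```text
time: 4.57
tcp_pos: [0.5596, 0.0377, 0.1032]
ee_rot: [-1.13, 1.258, 1.131]
contact_force: [-0.1, 0.3, 0.2]
grip_width: 0.006
```

Run:
```python
from h import *
st()
save("top","top3",crop=(140,210,180,270));
```

```text
t4.6 tcp [0.5596 0.0377 0.1032] phi 173.9 xax [-0.0004  0.     -1.    ] F [-0.0665  0.2876  0.2389] w 0.5 q [ 0.356   0.3632 -0.2817 -0.0002 -0.9263 -0.4622]
```

View pics/top3.png

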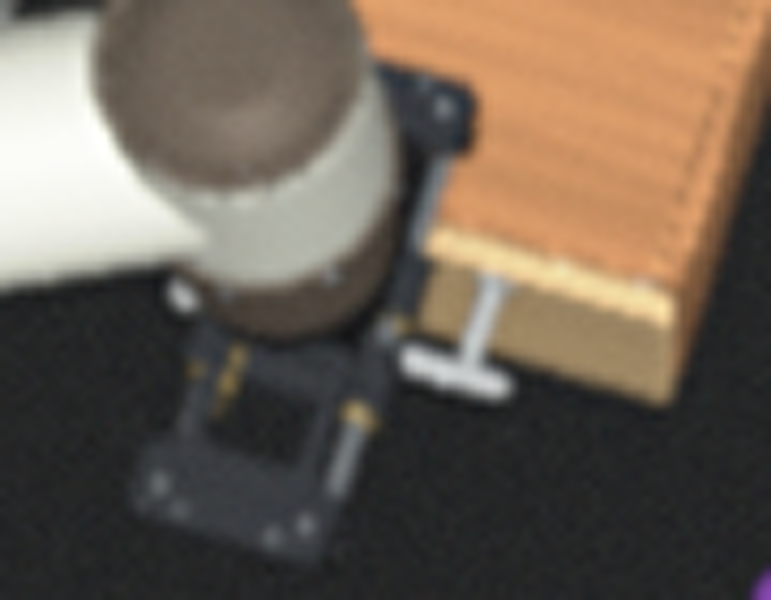

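The drawer did not move, with no force on the tool, so the bar isn't between the pads. I'll overlay the TCP and the bar to see how they sit.

Run:
```python
from h import *
s,M=tool();t=s["tcp_pos"]
for n in("top","scene"):
    im=capture(n).copy()
    for k,z in enumerate((0,.0187,.05)):
        q=proj(n,t+[0,0,z]);print(n,q);im[int(round(q[0])),int(round(q[1]))]=[[255,0,0],[0,255,0],[0,255,255]][k]
    for v in(-.05,0,.05):
        q=proj(n,[*cw(-.1365,v),.122]);im[int(round(q[0])),int(round(q[1]))]=[255,0,255]
    save(n,n+"4",im,crop=(150,190,190,245) if n=="top" else (130,190,230,300))
```

```text
top [184.5476 218.3823]
top [183.1541 217.9157]
top [180.7397 217.1073]
scene [160.3578 252.9111]
scene [157.3186 252.8798]
scene [152.0959 252.826 ]
```

View pics/top4.png

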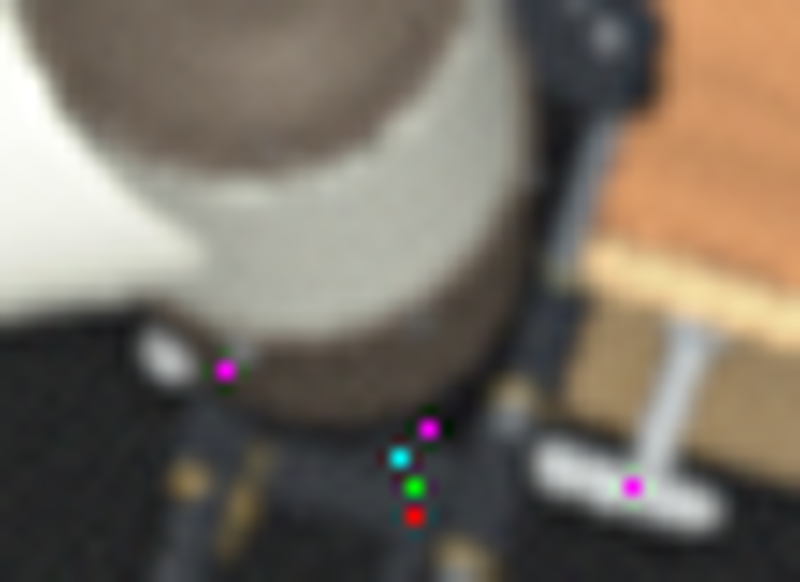

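View pics/scene4.png

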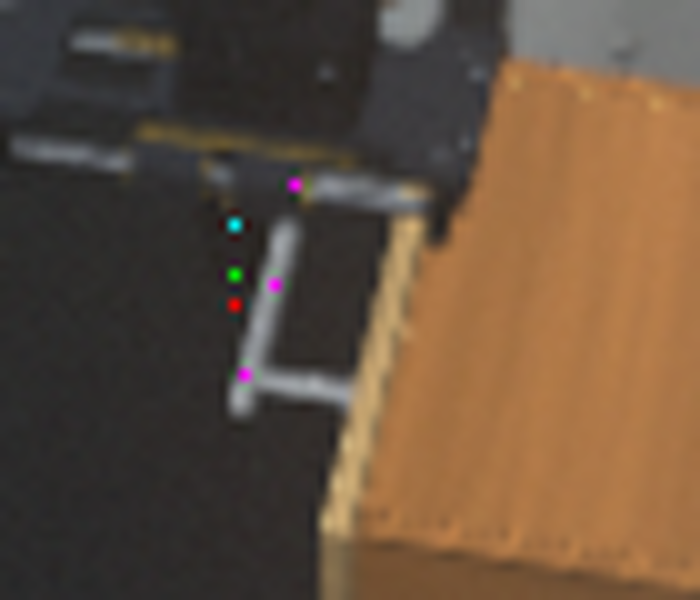

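Run:
```python
from h import *
for n in("top","scene"):
    im=capture(n).astype(float)
    im=np.clip(im*4-60,0,255).astype(np.uint8)
    save(n,n+"5",im,crop=(150,190,190,245) if n=="top" else (130,190,230,300))
```

```text
(no output)
```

View pics/top5.png

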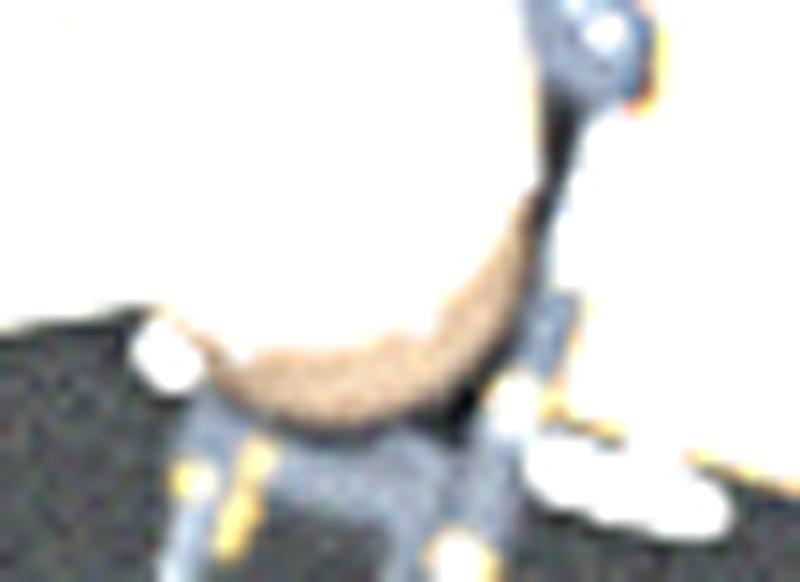

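View pics/scene5.png

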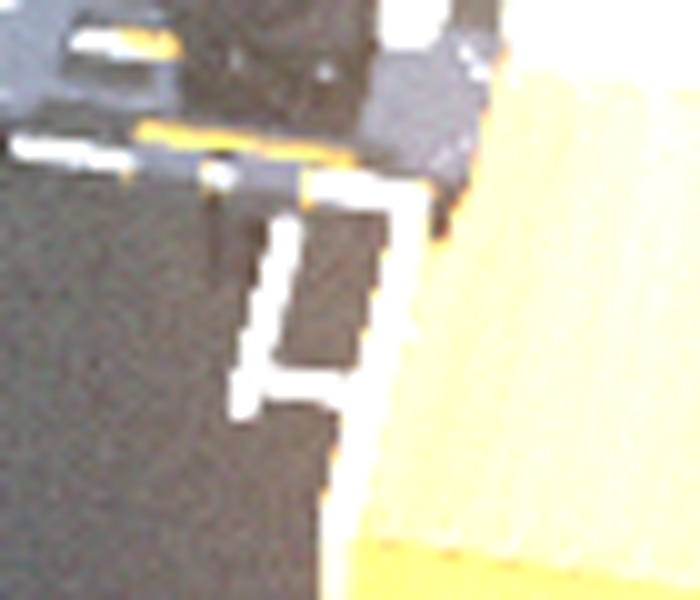

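The contrast-stretched scene picture shows the finger tip ending near row 157.5, higher than the predicted row 160.4. I'll check the tip against the bright roof.

Request:
play_rows(
  dr=[
    [0,0,0],
    [0,0,0],
    [0,0,0],
    [0,0,0],
    [0,0,0],
    [0,0,0],
    [0,0,0],
    [0,0,0],
    [0,0,0],
    [0,0,0],
  ],
  linear=[
    [-0.04,0,0],
    [-0.08,0,0],
    [-0.1,0,0],
    [-0.1,-0.04,0],
    [-0.1,-0.08,0],
    [-0.1,-0.11,0.03],
    [-0.1,-0.11,0.06],
    [-0.08,-0.11,0.06],
    [-0.08,-0.11,0.06],
    [-0.08,-0.11,0.06],
  ],
  jaw=[-1,-1,-1,-1,-0.2,-0.2,-0.2,-0.2,-0.2,-0.2],
)

```text
time: 5.65
tcp_pos: [0.6752, 0.0853, 0.1815]
ee_rot: [-1.13, 1.261, 1.132]
contact_force: [-0.7, -0.2, 1.2]
grip_width: 0.353
```

Run:
```python
from h import *
st()
s,M=tool();t=s["tcp_pos"]
for n in("top","scene"):
    im=capture(n).copy()
    for k,z in enumerate((0,.0187,.05)):
        q=proj(n,t+[0,0,z]);print(n,q);im[int(round(q[0])),int(round(q[1]))]=[[255,0,0],[0,255,0],[0,255,255]][k]
    q0=q.astype(int)
    save(n,n+"6",im,crop=(q0[0]-30,q0[0]+40,q0[1]-45,q0[1]+45))
```

```text
t5.7 tcp [0.6752 0.0853 0.1815] phi 173.9 xax [-0.0038 -0.0014 -1.    ] F [-0.7324 -0.2266  1.1524] w 30.7 q [ 0.3627  0.492   0.1407 -0.     -1.2236 -0.4689]
top [143.2077 209.6617]
top [141.218  209.0635]
top [137.7668 208.0259]
scene [140.082 283.4  ]
scene [136.7509 283.6755]
scene [131.0222 284.1495]
```

View pics/top6.png

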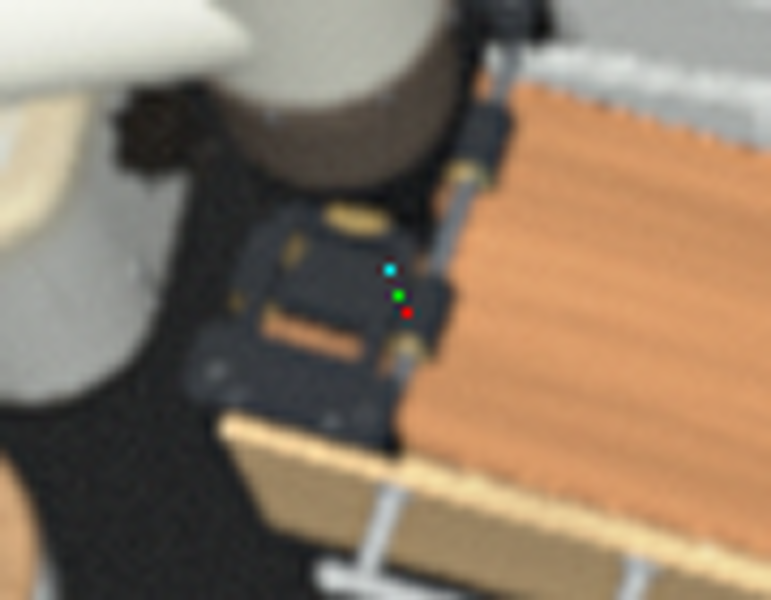

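View pics/scene6.png

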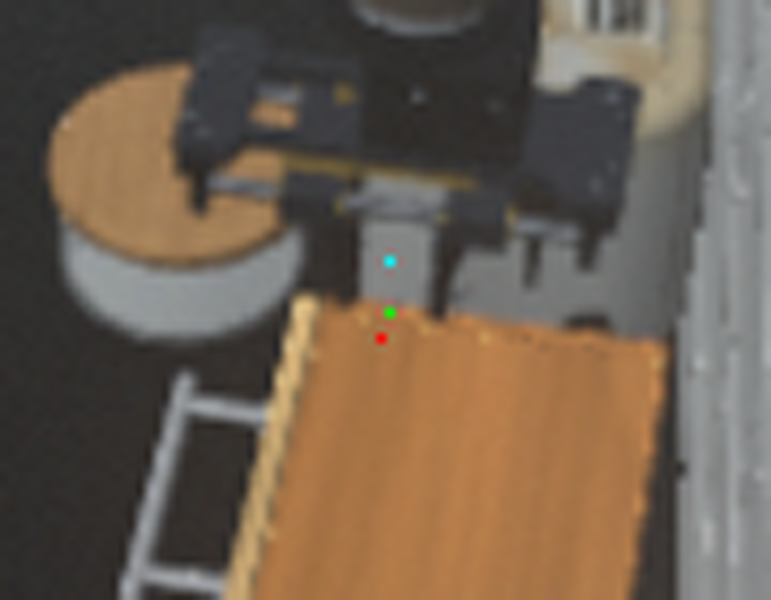

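The scene picture shows the open finger tips near row 137, while the TCP reading projects to row 140. The tips look 10–17 mm off, so I'll probe the roof (z = 0.134) to learn the height.

Request:
play_rows(
  dr=[
    [0,0,0],
    [0,0,0],
    [0,0,0],
    [0,0,0],
    [0,0,0],
    [0,0,0],
  ],
  linear=[
    [0.015,0,0],
    [0.03,0,0],
    [0.037,0,0],
    [0.041,0,0],
    [0.044,0,0],
    [0.044,0,0],
  ],
  jaw=[-0.2,-0.2,-0.2,-0.2,-0.2,-0.2],
)

```text
time: 6.25
tcp_pos: [0.6763, 0.0853, 0.1395]
ee_rot: [-1.131, 1.257, 1.13]
contact_force: [-0.7, -1.1, 0.7]
grip_width: 0.401
```

Request:
play_rows(
  dr=[
    [0,0,0],
    [0,0,0],
    [0,0,0],
  ],
  linear=[
    [0.003,0,0],
    [0.005,0,0],
    [0.005,0,0],
  ],
  jaw=[-0.2,-0.2,-0.2],
)

```text
time: 6.5
tcp_pos: [0.676, 0.0856, 0.1341]
ee_rot: [-1.13, 1.258, 1.131]
contact_force: [-0.2, -1.5, -0.8]
grip_width: 0.402
```

Request:
play_rows(
  dr=[
    [0,0,0],
    [0,0,0],
    [0,0,0],
  ],
  linear=[
    [0.002,0,0],
    [0.004,0,0],
    [0.004,0,0],
  ],
  jaw=[-0.2,-0.2,-0.2],
)

```text
time: 6.75
tcp_pos: [0.6758, 0.0856, 0.1296]
ee_rot: [-1.13, 1.258, 1.131]
contact_force: [-0.3, 0.9, 1.2]
grip_width: 0.402
```

Request:
play_rows(
  dr=[
    [0,0,0],
    [0,0,0],
    [0,0,0],
  ],
  linear=[
    [0.002,0,0],
    [0.004,0,0],
    [0.004,0,0],
  ],
  jaw=[-0.2,-0.2,-0.2],
)

```text
time: 7.0
tcp_pos: [0.6758, 0.0855, 0.1256]
ee_rot: [-1.13, 1.259, 1.131]
contact_force: [-0.8, 0.6, -0.4]
grip_width: 0.4
```

Request:
play_rows(
  dr=[
    [0,0,0],
    [0,0,0],
    [0,0,0],
  ],
  linear=[
    [0.002,0,0],
    [0.003,0,0],
    [0.003,0,0],
  ],
  jaw=[-0.2,-0.2,-0.2],
)

```text
time: 7.25
tcp_pos: [0.6759, 0.0855, 0.1228]
ee_rot: [-1.13, 1.258, 1.131]
contact_force: [0.1, 0.4, -0.1]
grip_width: 0.4
```

Request:
play_rows(
  dr=[
    [0,0,0],
    [0,0,0],
    [0,0,0],
  ],
  linear=[
    [0.002,0,0],
    [0.003,0,0],
    [0.003,0,0],
  ],
  jaw=[-0.2,-0.2,-0.2],
)

```text
time: 7.5
tcp_pos: [0.6759, 0.0856, 0.1198]
ee_rot: [-1.13, 1.258, 1.131]
contact_force: [0.3, -0.6, -0.0]
grip_width: 0.4
```

Request:
play_rows(
  dr=[
    [0,0,0],
    [0,0,0],
    [0,0,0],
  ],
  linear=[
    [0.002,0,0],
    [0.003,0,0],
    [0.003,0,0],
  ],
  jaw=[-0.2,-0.2,-0.2],
)

```text
time: 7.75
tcp_pos: [0.6759, 0.0856, 0.1167]
ee_rot: [-1.13, 1.258, 1.131]
contact_force: [0.1, 0.1, 0.5]
grip_width: 0.398
```

Run:
```python
from h import *
st()
s,M=tool();t=s["tcp_pos"]
for n in("top","scene"):
    im=capture(n).copy()
    for k,z in enumerate((0,.0187,.05)):
        q=proj(n,t+[0,0,z]);print(n,q);im[int(round(q[0])),int(round(q[1]))]=[[255,0,0],[0,255,0],[0,255,255]][k]
    q0=q.astype(int)
    save(n,n+"7",im,crop=(q0[0]-30,q0[0]+40,q0[1]-45,q0[1]+45))
```

```text
t7.8 tcp [0.6759 0.0856 0.1167] phi 173.9 xax [-0.0007 -0.0001 -1.    ] F [0.1316 0.0534 0.4608] w 34.7 q [ 0.3627  0.5382  0.0522 -0.0002 -1.0855 -0.469 ]
top [149.5203 211.5885]
top [147.6985 211.0412]
top [144.5434 210.0932]
scene [151.0872 282.6583]
scene [147.9762 282.9173]
scene [142.631  283.3623]
```

View pics/top7.png

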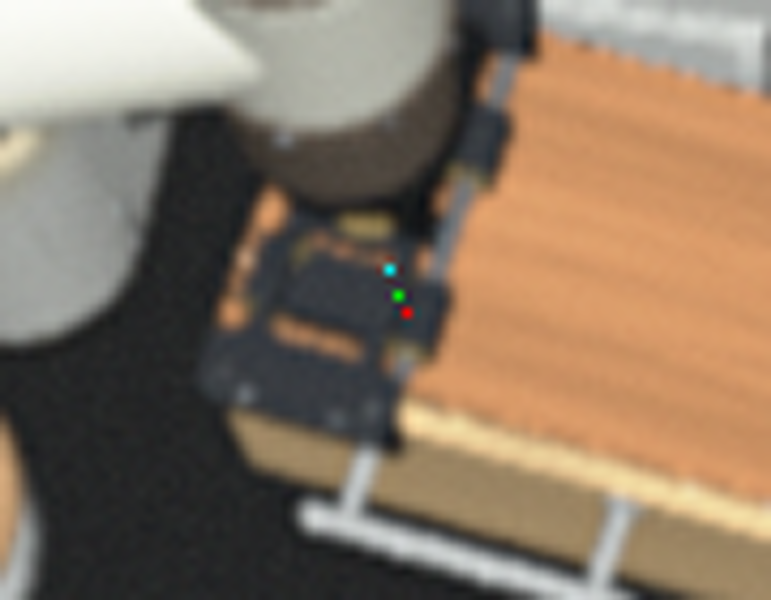

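View pics/scene7.png

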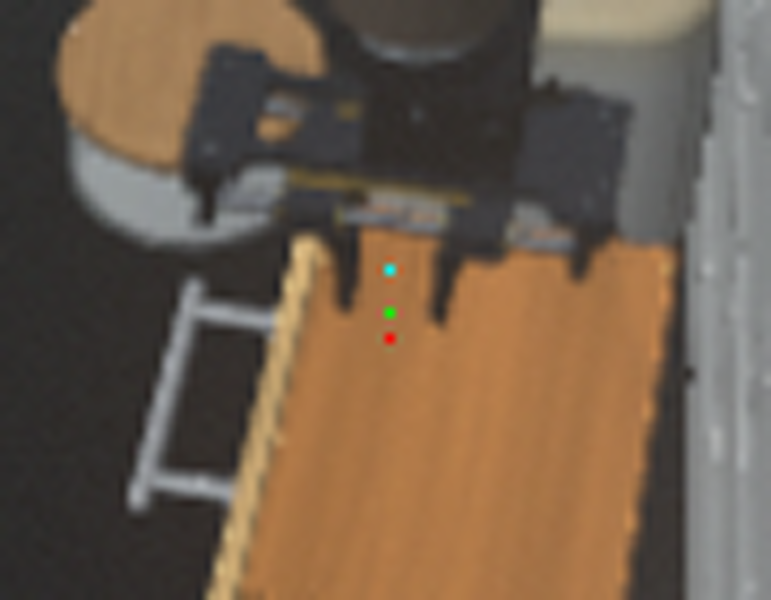

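The scene picture shows both finger tips over the roof at about (345,312) and (438,325), with still no contact at reading 0.117. I'll continue probing.

Request:
play_rows(
  dr=[
    [0,0,0],
    [0,0,0],
    [0,0,0],
  ],
  linear=[
    [0.001,0,0],
    [0.002,0,0],
    [0.002,0,0],
  ],
  jaw=[-0.2,-0.2,-0.2],
)

```text
time: 8.1
tcp_pos: [0.6759, 0.0856, 0.1149]
ee_rot: [-1.13, 1.258, 1.131]
contact_force: [0.0, 0.1, -0.6]
grip_width: 0.401
```

Request:
play_rows(
  dr=[
    [0,0,0],
    [0,0,0],
    [0,0,0],
  ],
  linear=[
    [0.001,0,0],
    [0.002,0,0],
    [0.002,0,0],
  ],
  jaw=[-0.2,-0.2,-0.2],
)

```text
time: 8.35
tcp_pos: [0.676, 0.0856, 0.1129]
ee_rot: [-1.13, 1.258, 1.131]
contact_force: [-0.1, 0.4, -0.6]
grip_width: 0.396
```

Request:
play_rows(
  dr=[
    [0,0,0],
    [0,0,0],
    [0,0,0],
  ],
  linear=[
    [0.001,0,0],
    [0.002,0,0],
    [0.002,0,0],
  ],
  jaw=[-0.2,-0.2,-0.2],
)

```text
time: 8.6
tcp_pos: [0.6759, 0.0856, 0.1109]
ee_rot: [-1.13, 1.258, 1.131]
contact_force: [0.1, -0.1, 0.7]
grip_width: 0.4
```

Request:
play_rows(
  dr=[
    [0,0,0],
    [0,0,0],
    [0,0,0],
  ],
  linear=[
    [0.001,0,0],
    [0.002,0,0],
    [0.002,0,0],
  ],
  jaw=[-0.2,-0.2,-0.2],
)

```text
time: 8.85
tcp_pos: [0.6762, 0.0856, 0.1092]
ee_rot: [-1.131, 1.257, 1.13]
contact_force: [0.0, -0.6, -0.2]
grip_width: 0.398
```

Request:
play_rows(
  dr=[
    [0,0,0],
    [0,0,0],
    [0,0,0],
  ],
  linear=[
    [0.001,0,0],
    [0.002,0,0],
    [0.002,0,0],
  ],
  jaw=[-0.2,-0.2,-0.2],
)

```text
time: 9.1
tcp_pos: [0.6763, 0.0856, 0.1091]
ee_rot: [-1.132, 1.257, 1.13]
contact_force: [-3.1, -0.1, 6.5]
grip_width: 0.399
```

Request:
play_rows(
  dr=[
    [0,0,0],
    [0,0,0],
    [0,0,0],
  ],
  linear=[
    [0.001,0,0],
    [0.002,0,0],
    [0.002,0,0],
  ],
  jaw=[-0.2,-0.2,-0.2],
)

```text
time: 9.35
tcp_pos: [0.6763, 0.0856, 0.109]
ee_rot: [-1.132, 1.256, 1.13]
contact_force: [-5.0, 0.8, 12.8]
grip_width: 0.402
```

Run:
```python
from h import *
st()
s,M=tool();t=s["tcp_pos"]
for n in("top","scene"):
    im=capture(n).copy()
    q0=proj(n,t).astype(int)
    save(n,n+"8",im,crop=(q0[0]-40,q0[0]+30,q0[1]-45,q0[1]+45))
    for z in(0,.0187,.025):print(n,proj(n,t+[0,0,z])-q0+[40,45])
```

```text
t9.3 tcp [0.6763 0.0856 0.109 ] phi 174.0 xax [ 0.002  -0.0005 -1.    ] F [-5.0418  0.7674 12.8006] w 35.0 q [ 0.3632  0.5439  0.0411  0.0013 -1.0663 -0.4692]
top [40.1509 45.825 ]
top [38.3466 45.2835]
top [37.7285 45.0979]
scene [40.3536 45.6523]
scene [37.2674 45.9102]
scene [36.2141 45.9982]
```

View pics/scene8.png

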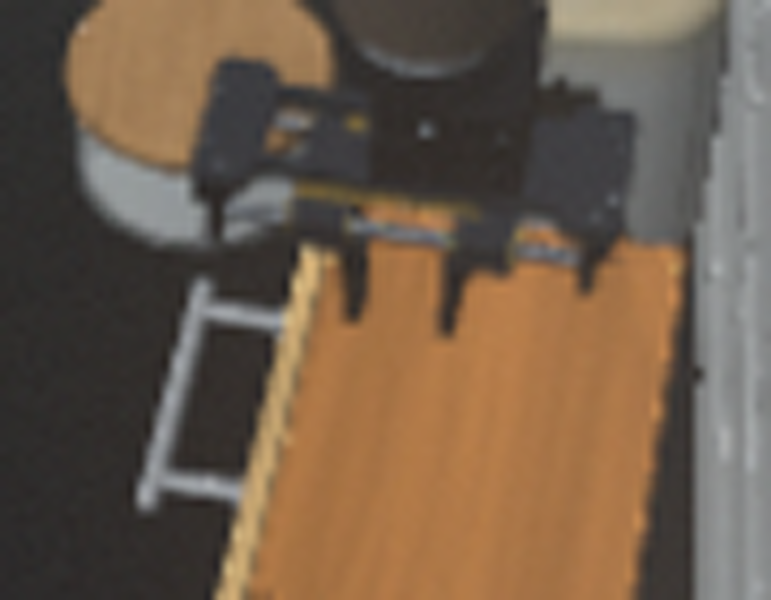

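The scene picture shows the finger tips resting on the roof; contact came at reading 0.109 against a true 0.134. So the real tips sit about 25 mm above the TCP reading, and I'll correct for this from now on.

```bash
sed -i 's/L=M.T@(np.array(p)-s\["tcp_pos"\])/L=M.T@(np.array(p)-np.array([0,0,ZO])-s["tcp_pos"])/; s/^S=4/S=4\nZO=.025/' h.py
python3 - <<'E'
from h import *
st();H=cw(-.1365,0);mv([*H,.195],np.degrees(YAW));mv([*H,.106],np.degrees(YAW))
E
```

```text
t9.4 tcp [0.6763 0.0856 0.1091] phi 174.0 xax [ 0.0022 -0.0004 -1.    ] F [-5.0042  1.4664 13.3958] w 34.9 q [ 0.3631  0.5439  0.0411  0.0013 -1.0662 -0.4692]
to [0.5757 0.0371 0.195 ] -6.073352628386726 dr [ 0.  -0.   0.1] lin [-0.0611  0.0949 -0.0588] rows>= 4
to [0.5757 0.0371 0.106 ] -6.073352628386726 dr [ 0.  -0.   0.1] lin [ 0.0279  0.0951 -0.0588] rows>= 3
```

Request:
play_rows(
  dr=[
    [0,0,0],
    [0,0,0],
    [0,0,0],
    [0,0,0],
    [0,0,0],
    [0,0,0],
    [0,0,0],
    [0,0,0],
    [0,0,0],
    [0,0,0],
    [0,0,0],
    [0,0,0],
    [0,0,0],
  ],
  linear=[
    [-0.02,0,0],
    [-0.065,0,0],
    [-0.065,0.04,-0.02],
    [-0.065,0.07,-0.04],
    [-0.065,0.095,-0.059],
    [-0.065,0.095,-0.059],
    [-0.065,0.095,-0.059],
    [-0.03,0.095,-0.059],
    [0,0.095,-0.059],
    [0.015,0.095,-0.059],
    [0.024,0.095,-0.059],
    [0.024,0.095,-0.059],
    [0.024,0.095,-0.059],
  ],
  jaw=[-0.2,-0.2,-0.2,-0.2,-0.2,-0.2,-0.2,-0.2,-0.2,-0.2,-0.2,-0.2,-0.2],
)

```text
time: 10.53
tcp_pos: [0.5766, 0.0374, 0.0813]
ee_rot: [-1.132, 1.257, 1.13]
contact_force: [0.9, 0.2, -0.2]
grip_width: 0.397
```

Request:
play_rows(
  dr=[
    [0,0,0],
    [0,0,0],
    [0,0,0],
    [0,0,0],
    [0,0,0],
    [0,0,0],
  ],
  linear=[
    [0,0,0],
    [0,0,0],
    [0,0,0],
    [0,0,0],
    [0,0,0],
    [0,0,0],
  ],
  jaw=[-1,-1,-1,-1,-1,-1],
)

```text
time: 11.03
tcp_pos: [0.5754, 0.0371, 0.0818]
ee_rot: [-1.13, 1.257, 1.13]
contact_force: [-1.0, 0.9, 2.8]
grip_width: 0.103
```

The bar is gripped (9 mm opening). Pulling now.

Request:
play_rows(
  dr=[
    [0,0,0],
    [0,0,0],
    [0,0,0],
    [0,0,0],
    [0,0,0],
    [0,0,0],
    [0,0,0],
    [0,0,0],
    [0,0,0],
    [0,0,0],
    [0,0,0],
    [0,0,0],
    [0,0,0],
    [0,0,0],
    [0,0,0],
    [0,0,0],
    [0,0,0],
    [0,0,0],
    [0,0,0],
    [0,0,0],
  ],
  linear=[
    [0,0.005,0],
    [0,0.01,0],
    [0,0.015,0],
    [0,0.02,0],
    [0,0.03,0],
    [0,0.04,0],
    [0,0.05,0],
    [0,0.06,0],
    [0,0.07,0],
    [0,0.08,0],
    [0,0.09,0],
    [0,0.1,0],
    [0,0.11,0],
    [0,0.12,0],
    [0,0.128,0],
    [0,0.135,0],
    [0,0.14,0],
    [0,0.141,0],
    [0,0.141,0],
    [0,0.141,0],
  ],
  jaw=[-1,-1,-1,-1,-1,-1,-1,-1,-1,-1,-1,-1,-1,-1,-1,-1,-1,-1,-1,-1],
)

```text
time: 12.7
tcp_pos: [0.4362, 0.0525, 0.0817]
ee_rot: [-1.132, 1.254, 1.129]
contact_force: [5.0, -1.6, 3.7]
grip_width: 0.104
```

Run:
```python
from h import *
st()
save("top","top9",crop=(90,290,60,420));save("scene","scene9",crop=(90,300,180,330))
```

```text
t12.7 tcp [0.4362 0.0525 0.0817] phi 174.0 xax [ 0.0036  0.0008 -1.    ] F [ 4.9649 -1.5623  3.683 ] w 9.0 q [ 0.4928  0.1999 -0.5942  0.0014 -0.7731 -0.599 ]
```

View pics/scene9.png

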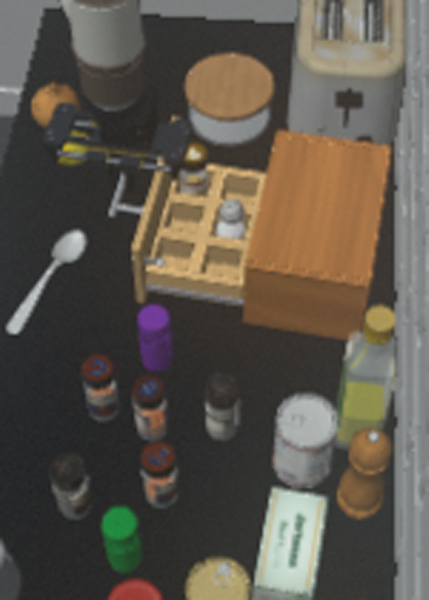

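The tray is out at its stop. spice_e is in the front-left compartment and the salt is in the rear-middle one. Releasing and lifting.

Request:
play_rows(
  dr=[
    [0,0,0],
    [0,0,0],
    [0,0,0],
    [0,0,0],
    [0,0,0],
    [0,0,0],
    [0,0,0],
    [0,0,0],
    [0,0,0],
    [0,0,0],
    [0,0,0],
    [0,0,0],
  ],
  linear=[
    [0,-0.001,0],
    [0,-0.001,0],
    [0,-0.001,0],
    [0,-0.001,0],
    [-0.04,-0.001,0],
    [-0.08,0,0],
    [-0.12,0,0],
    [-0.12,0.04,0],
    [-0.12,0.04,0.04],
    [-0.12,0.04,0.08],
    [-0.12,0.04,0.11],
    [-0.12,0.04,0.11],
  ],
  jaw=[-0.2,-0.2,-0.2,-0.2,-0.2,-0.2,-0.2,0.3,0.3,0.3,0.3,0.3],
)

```text
time: 13.8
tcp_pos: [0.4072, 0.1691, 0.2008]
ee_rot: [-1.133, 1.256, 1.134]
contact_force: [0.7, -1.1, 0.2]
grip_width: 0.627
```

Run:
```python
from h import *
st()
save("top","top10",crop=(120,240,150,310));save("scene","scene10",crop=(110,200,210,330))
```

```text
t13.8 tcp [0.4072 0.1691 0.2008] phi 174.1 xax [-0.0001  0.0003 -1.    ] F [ 0.722  -1.0587  0.1854] w 54.5 q [ 0.7644  0.0623 -0.4094 -0.0003 -1.0988 -0.8666]
```

View pics/scene10.png

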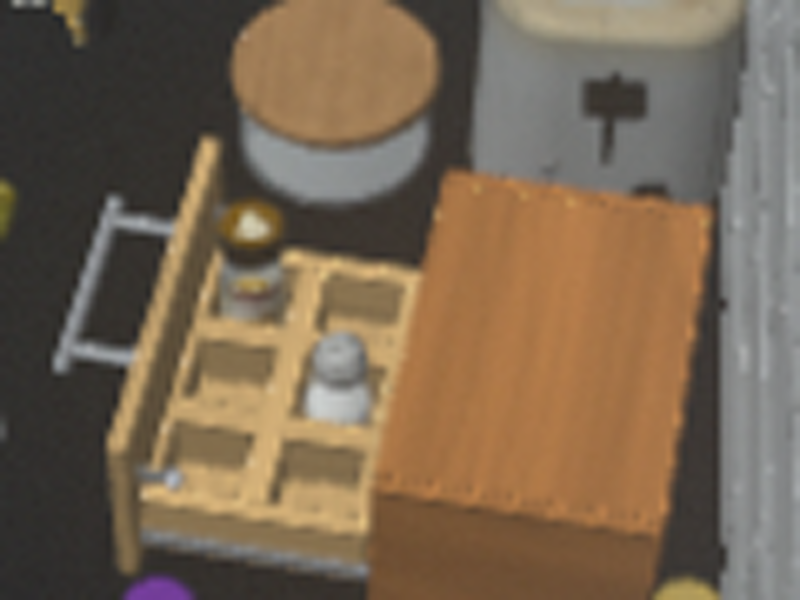

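View pics/top10.png

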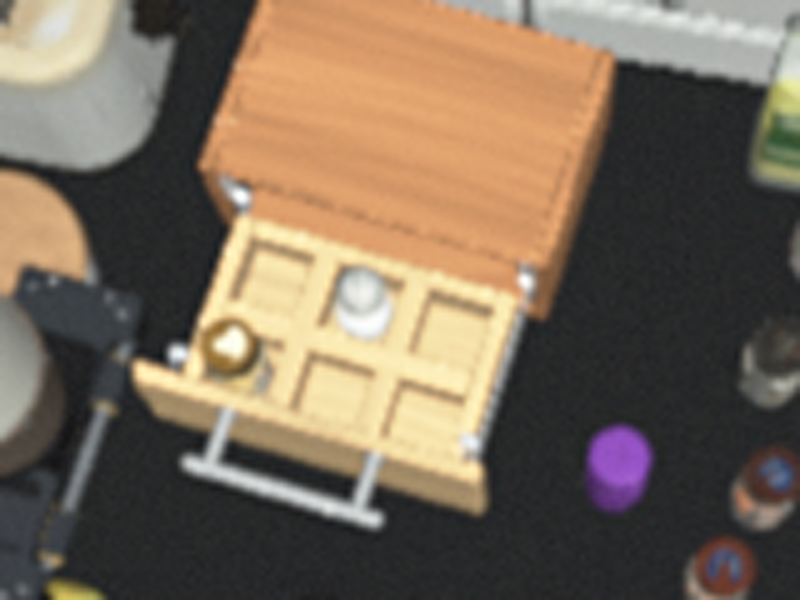

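The pictures show the salt in the rear-middle compartment at scene crop (340,375), spice_e front-left, and the other four compartments empty. Next I'll take out the salt.

Run:
```python
from h import *
ms={}
for n in C:
    capture(n)
    for d in trace(n,"salt_shaker")[:2]:
        print(n,d["p"],d["position"],onz(n,d["position"],.08)[:2]); ms.setdefault(n,d["region"])
    print(proj(n,[*comp(1,0),.083]))
# top dome centre
print(comp(1,0))
f=lambda x,y:cyl(x,y,.022,.03,.052)+cyl(x,y,.015,.03,.076)
print(fit(f,comp(1,0),ms,[.005,.005]))
p=comp(1,0)+[-.002,0]
mv([*p,.21],84);mv([*p,.066],84)
```

```text
scene 0.65 [257.2, 235.5] [ 0.5398 -0.3795]
scene 0.42 [167.2, 259.3] [0.5871 0.0238]
[164.4494 259.9332]
top 0.63 [179.2, 225.4] [0.5893 0.0208]
[178.395  221.1146]
[0.5886 0.0358]
(array([0.5853, 0.0329]), np.float64(0.5685268773081658))
to [0.5866 0.0358 0.21  ] 84 dr [89.8 -0.1 -0. ] lin [ 0.0157 -0.1928 -0.1086] rows>= 13
to [0.5866 0.0358 0.066 ] 84 dr [89.8 -0.1 -0. ] lin [ 0.1597 -0.1929 -0.1085] rows>= 13
```

Run:
```python
from h import *
for n in C:
    im=capture(n).copy()
    for z,c in((.106,[255,0,0]),(.082,[0,255,0]),(.06,[0,0,255])):
        q=proj(n,[*comp(1,0),z]);im[int(round(q[0])),int(round(q[1]))]=c
    for i in(0,1):
        for j in(-1,0,1):
            for a in(-.025,.025):
                for b in(-.025,.025):
                    q=proj(n,[*cw(-.1575+(.034 if i else -.034)+a,.0675*j+b),.060]);im[int(round(q[0])),int(round(q[1]))]=[255,0,255]
    save(n,n+"11",im,crop=(150,230,180,270) if n=="top" else (125,195,220,300))
```

```text
(no output)
```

View pics/scene11.png

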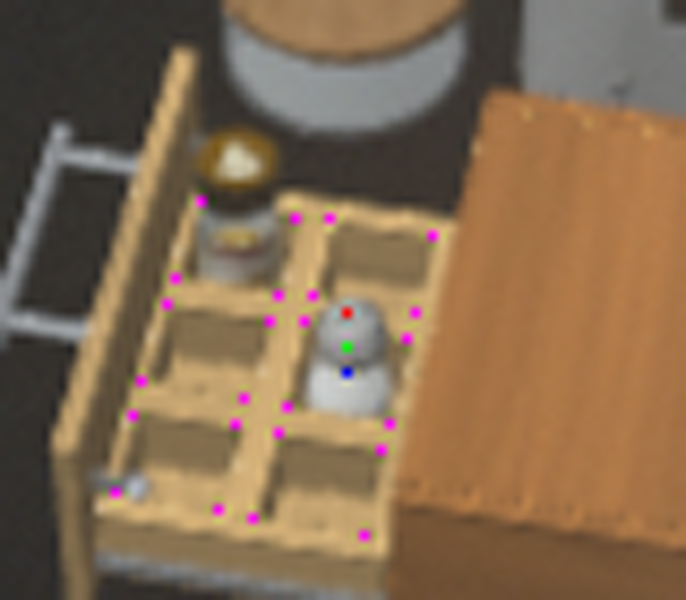

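View pics/top11.png

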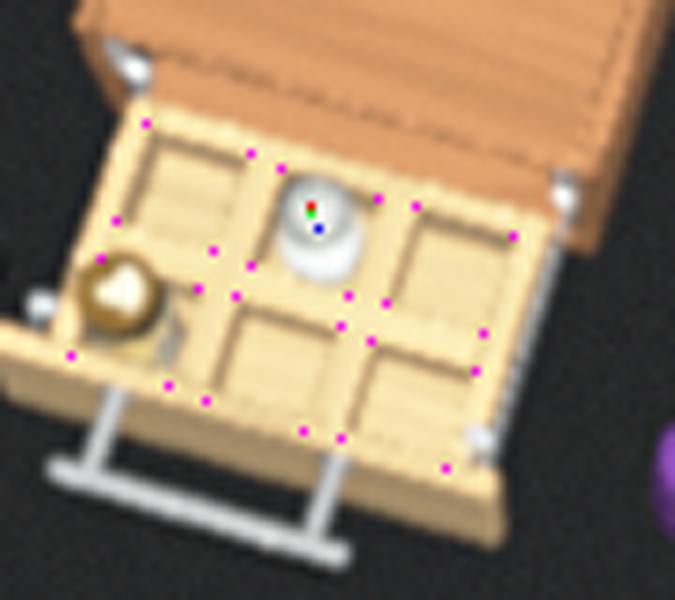

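In both pictures the tray grid sits about 3 mm lower (towards −y) than predicted, so I'm correcting the pose.

```bash
sed -i 's/^CAB=.*;YAW/CAB=np.array([.7102,.0195]);YAW/' h.py
python3 - <<'E'
from h import *
p=comp(1,0);print(p)
mv([*p,.21],84);mv([*p,.066],84)
E
```

```text
[0.5874 0.0326]
to [0.5874 0.0326 0.21  ] 84 dr [89.8 -0.  -0. ] lin [ 0.016  -0.1937 -0.1119] rows>= 13
to [0.5874 0.0326 0.066 ] 84 dr [89.8 -0.  -0. ] lin [ 0.16   -0.1937 -0.1119] rows>= 13
```

Request:
play_rows(
  dr=[
    [89.8,0,0],
    [89.8,0,0],
    [89.8,0,0],
    [89.8,0,0],
    [89.8,0,0],
    [89.8,0,0],
    [89.8,0,0],
    [89.8,0,0],
    [89.8,0,0],
    [89.8,0,0],
    [89.8,0,0],
    [89.8,0,0],
    [89.8,0,0],
    [89.8,0,0],
    [89.8,0,0],
    [89.8,0,0],
    [89.8,0,0],
    [89.8,0,0],
  ],
  linear=[
    [0,-0.194,-0.113],
    [0,-0.194,-0.113],
    [0,-0.194,-0.113],
    [0,-0.194,-0.113],
    [0,-0.194,-0.113],
    [0,-0.194,-0.113],
    [0,-0.194,-0.113],
    [0,-0.194,-0.113],
    [0,-0.194,-0.113],
    [0,-0.194,-0.113],
    [0,-0.194,-0.113],
    [0,-0.194,-0.113],
    [0,-0.194,-0.113],
    [0,-0.194,-0.113],
    [0.04,-0.194,-0.113],
    [0.08,-0.194,-0.113],
    [0.1,-0.194,-0.113],
    [0.1,-0.194,-0.113],
  ],
  jaw=[0.4,0.4,0.4,0.4,0.4,0.4,0.4,0.4,0.4,0.4,0.4,0.4,0.4,0.4,0.4,0.4,0.4,0.4],
)

```text
time: 15.7
tcp_pos: [0.5838, 0.0313, 0.0958]
ee_rot: [0.079, 1.58, -0.083]
contact_force: [-0.8, -0.8, 0.7]
grip_width: 0.696
```

Run:
```python
from h import *
st();p=comp(1,0);mv([*p,.066],84)
for n in C: save(n,n+"12",crop=(130,220,170,290) if n=="top" else (110,195,215,315))
```

```text
t15.7 tcp [0.5838 0.0313 0.0958] phi 84.1 xax [-0.0112 -0.0022 -0.9999] F [-0.774  -0.8118  0.7327] w 60.6 q [ 0.3295  0.4132 -0.2215 -0.0019 -0.9473 -2.0021]
to [0.5874 0.0326 0.066 ] 84 dr [ 0.1 -0.6  0.2] lin [0.0547 0.0018 0.004 ] rows>= 2
```

View pics/scene12.png

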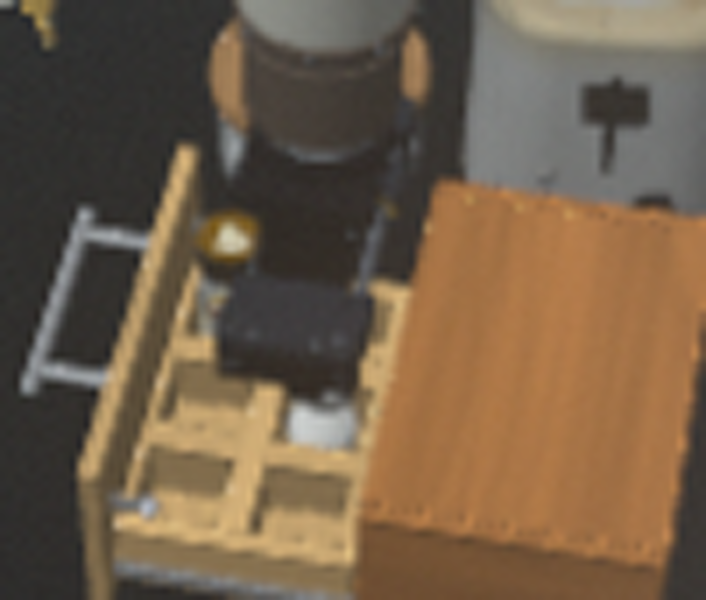

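View pics/top12.png

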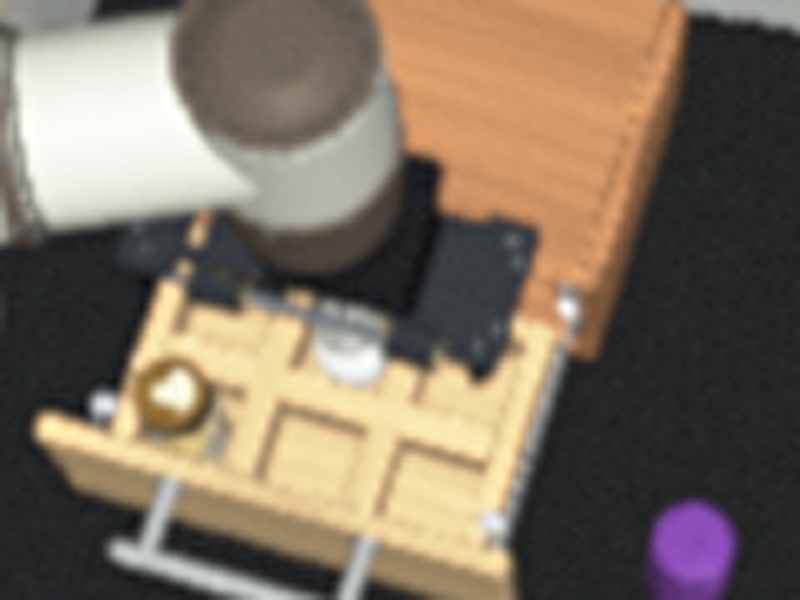

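The pictures show the gripper over the shaker. Descending in two stages.

Request:
play_rows(
  dr=[
    [0,0,0],
    [0,0,0],
    [0,0,0],
    [0,0,0],
  ],
  linear=[
    [0.02,0.0015,0.001],
    [0.035,0.0015,0.001],
    [0.04,0.0015,0.001],
    [0.04,0.0015,0.001],
  ],
  jaw=[0.4,0.4,0.4,0.4],
)

```text
time: 16.13
tcp_pos: [0.5897, 0.034, 0.0619]
ee_rot: [0.08, 1.568, -0.08]
contact_force: [0.2, 0.1, 0.4]
grip_width: 0.703
```

Request:
play_rows(
  dr=[
    [0,0,0],
    [0,0,0],
    [0,0,0],
  ],
  linear=[
    [0.006,0,0],
    [0.011,0,0],
    [0.011,0,0],
  ],
  jaw=[0.4,0.4,0.4],
)

```text
time: 16.38
tcp_pos: [0.5891, 0.034, 0.0501]
ee_rot: [0.081, 1.569, -0.081]
contact_force: [-0.4, -0.5, -0.1]
grip_width: 0.698
```

Run:
```python
from h import *
st()
for n in C: save(n,n+"13",crop=(130,220,170,290) if n=="top" else (110,195,215,315))
```

```text
t16.4 tcp [0.5891 0.034  0.0501] phi 84.1 xax [ 0.      0.0002 -1.    ] F [-0.3912 -0.4833 -0.1038] w 60.7 q [ 0.3319  0.4682 -0.2662 -0.0002 -0.8363 -2.0055]
```

View pics/scene13.png

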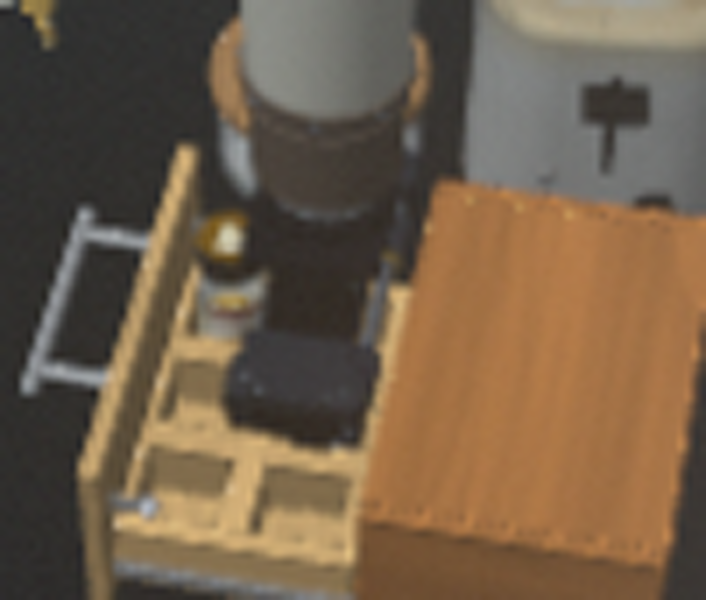

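View pics/top13.png

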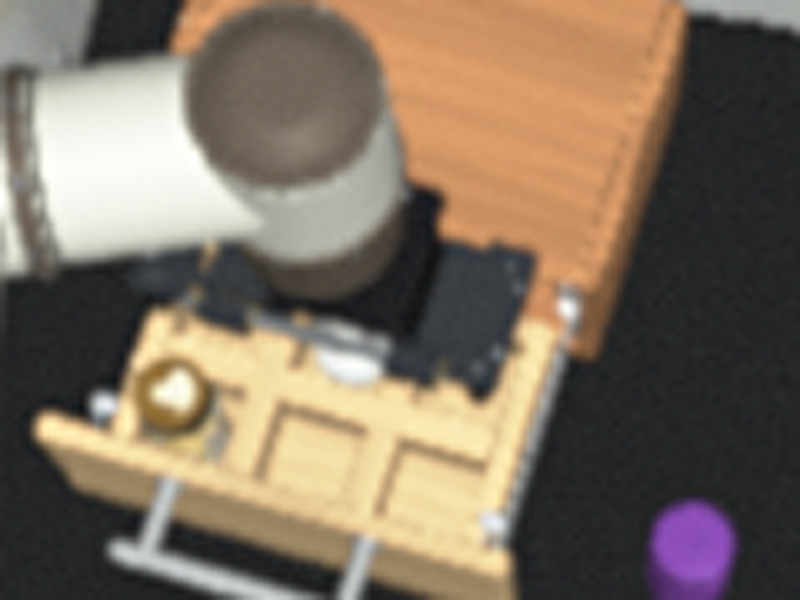

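Request:
play_rows(
  dr=[
    [0,0,0],
    [0,0,0],
    [0,0,0],
    [0,0,0],
    [0,0,0],
    [0,0,0],
    [0,0,0],
    [0,0,0],
    [0,0,0],
  ],
  linear=[
    [0,-0.001,-0.003],
    [0.004,-0.001,-0.003],
    [0.009,-0.001,-0.003],
    [0.009,-0.001,-0.003],
    [0.009,-0.001,-0.003],
    [0.009,-0.001,-0.003],
    [0.009,-0.001,-0.003],
    [0.009,-0.001,-0.003],
    [0.009,-0.001,-0.003],
  ],
  jaw=[0.4,0.4,0.4,0.4,-1,-1,-1,-1,-1],
)

```text
time: 17.23
tcp_pos: [0.5862, 0.0335, 0.0413]
ee_rot: [0.081, 1.569, -0.081]
contact_force: [1.2, -0.1, -0.7]
grip_width: 0.406
```

Request:
play_rows(
  dr=[
    [0,0,0],
    [0,0,0],
  ],
  linear=[
    [0,0,0],
    [0,0,0],
  ],
  jaw=[-1,-1],
)

```text
time: 17.4
tcp_pos: [0.5861, 0.0334, 0.0412]
ee_rot: [0.081, 1.569, -0.081]
contact_force: [0.6, 0.5, 0.2]
grip_width: 0.397
```

Run:
```python
from h import *
st()
for n in C: save(n,n+"14",crop=(130,220,170,290) if n=="top" else (110,195,215,315))
```

```text
t17.4 tcp [0.5861 0.0334 0.0412] phi 84.1 xax [ 0.0002  0.     -1.    ] F [0.6329 0.4713 0.1867] w 34.6 q [ 0.3326  0.4751 -0.2825  0.0001 -0.813  -2.0063]
```

View pics/top14.png

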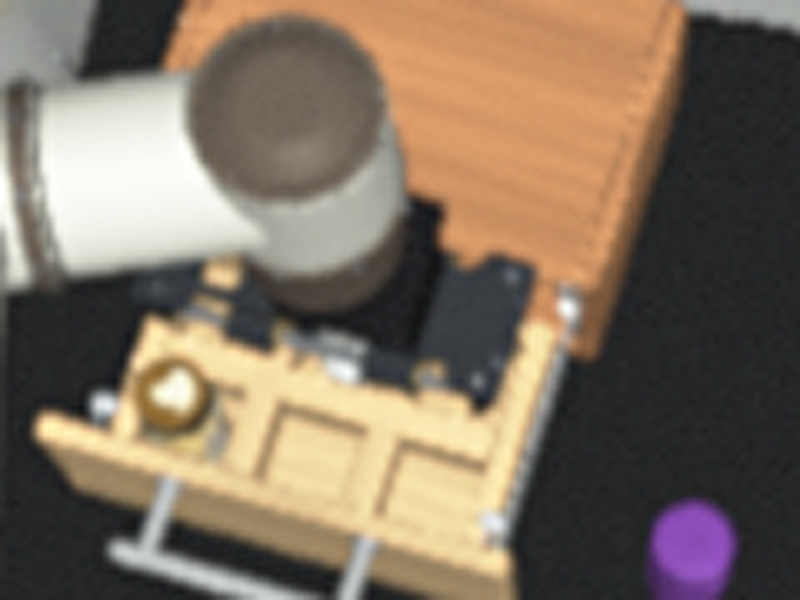

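The opening is 34.6 mm, so the pads hold the shaker by its narrower top. Testing with a lift.

Request:
play_rows(
  dr=[
    [0,0,0],
    [0,0,0],
    [0,0,0],
    [0,0,0],
    [0,0,0],
    [0,0,0],
    [0,0,0],
    [0,0,0],
    [0,0,0],
    [0,0,0],
  ],
  linear=[
    [-0.004,0,0],
    [-0.01,0,0],
    [-0.02,0,0],
    [-0.03,0,0],
    [-0.045,0,0],
    [-0.06,0,0],
    [-0.09,0,0],
    [-0.12,0,0],
    [-0.15,0,0],
    [-0.15,0,0],
  ],
  jaw=[-1,-1,-1,-1,-1,-1,-1,-1,-1,-1],
)

```text
time: 18.33
tcp_pos: [0.5902, 0.0337, 0.1999]
ee_rot: [0.082, 1.554, -0.077]
contact_force: [1.3, 0.6, 0.7]
grip_width: 0.4
```

Run:
```python
from h import *
st()
s,M=tool()
for n in C:
    im=capture(n).copy()
    for z in(0,.025):print(n,proj(n,s["tcp_pos"]+[0,0,z]))
    save(n,n+"15",im,crop=(90,220,150,300) if n=="top" else (80,195,215,325))
```

```text
t18.3 tcp [0.5902 0.0337 0.1999] phi 84.2 xax [ 0.015   0.0021 -0.9999] F [1.3086 0.6293 0.7359] w 34.8 q [ 0.3326  0.3169 -0.0878  0.0033 -1.1512 -2.0063]
scene [145.2797 260.5584]
scene [140.7627 260.6204]
top [168.3564 218.9911]
top [166.0647 218.3346]
```

View pics/scene15.png

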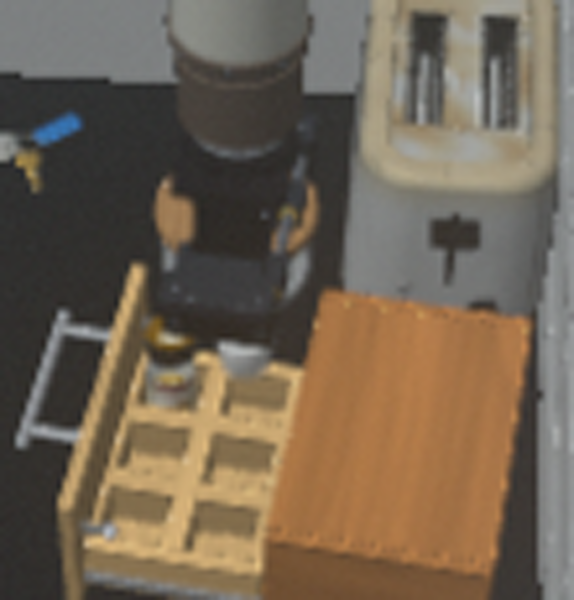

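View pics/top15.png

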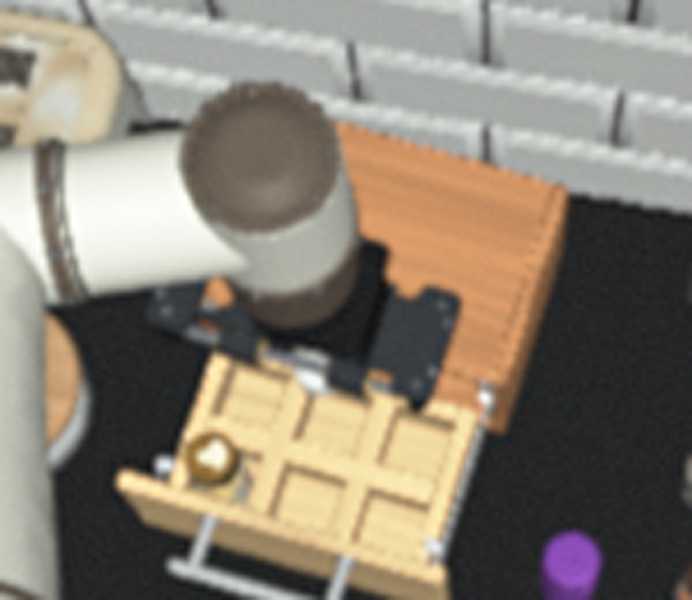

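The shaker is held. Next I check that the drop spot is clear and work out the move.

Run:
```python
from h import *
print("lemon",onz("scene",(222/1.5625,320/1.5625),.02),"orange",onz("scene",(198/1.5625,312/1.5625),.03),"keys",onz("scene",(168/1.5625,342/1.5625),.0))
ZOx=.025
mv([.433,.3045,.20+.025],88)
mv([.433,.3045,.0272+.025],88)
```

```text
lemon [0.33   0.1929 0.02  ] orange [0.2937 0.2749 0.03  ] keys [0.3552 0.44   0.    ]
to [0.433  0.3045 0.225 ] 88 dr [-3.9  0.3 -0.1] lin [-0.0064  0.2536 -0.1808] rows>= 8
to [0.433  0.3045 0.0522] 88 dr [-3.9  0.3 -0.1] lin [ 0.1664  0.2532 -0.1815] rows>= 9
```

Request:
play_rows(
  dr=[
    [-3.9,0,0],
    [-3.9,0,0],
    [-3.9,0,0],
    [-3.9,0,0],
    [-3.9,0,0],
    [-3.9,0,0],
    [-3.9,0,0],
    [-3.9,0,0],
    [-3.9,0,0],
    [-3.9,0,0],
    [-3.9,0,0],
    [-3.9,0,0],
    [-3.9,0,0],
    [-3.9,0,0],
  ],
  linear=[
    [0,0.03,-0.02],
    [0,0.06,-0.04],
    [0,0.09,-0.065],
    [0,0.12,-0.09],
    [0,0.15,-0.11],
    [0,0.18,-0.13],
    [0,0.21,-0.15],
    [0,0.235,-0.165],
    [0,0.253,-0.18],
    [0,0.253,-0.18],
    [0.03,0.253,-0.18],
    [0.06,0.253,-0.18],
    [0.08,0.253,-0.18],
    [0.08,0.253,-0.18],
  ],
  jaw=[-1,-1,-1,-1,-1,-1,-1,-1,-1,-1,-1,-1,-1,-1],
)

```text
time: 19.6
tcp_pos: [0.43, 0.2999, 0.106]
ee_rot: [0.022, 1.579, -0.035]
contact_force: [-0.5, -0.4, -1.0]
grip_width: 0.397
```

Run:
```python
from h import *
st()
tr=None
ms={}
for n in C:
    im=capture(n).copy()
    d=trace(n,"storage_jar")
    if d: ms[n]=d[0]["region"];print(n,d[0]["p"],d[0]["position"])
    save(n,n+"16",im,crop=(130,290,80,300) if n=="top" else (80,180,165,305))
if ms: print(fit(lambda x,y:cyl(x,y,.07,.077),[.565,.3045],ms,[.01,.01]))
```

```text
t19.6 tcp [0.43   0.2999 0.106 ] phi 87.9 xax [-0.0085 -0.0085 -0.9999] F [-0.5499 -0.3608 -1.0127] w 34.5 q [ 0.9177  0.3092 -0.3568 -0.002  -0.9167 -2.5236]
scene 0.88 [126.8, 258.8]
top 0.92 [176.4, 148.6]
(array([0.565 , 0.3045]), np.float64(0.1404150237739898))
```

View pics/scene16.png

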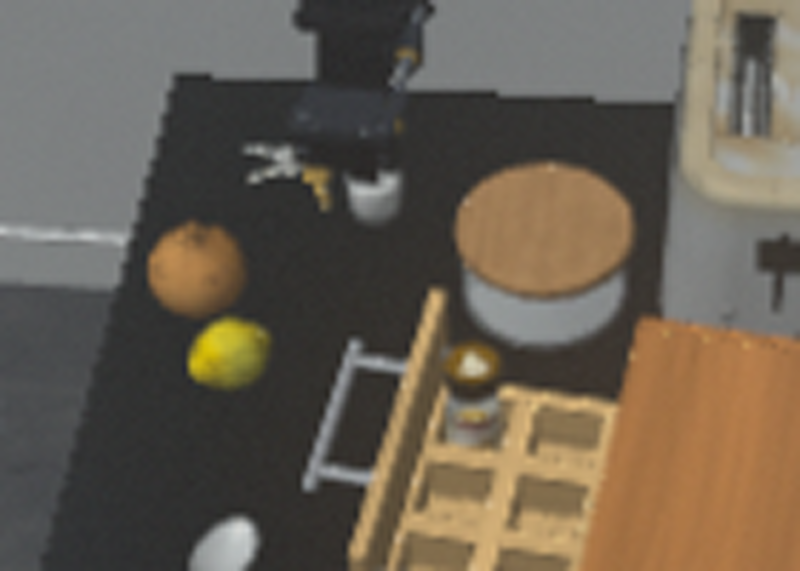

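The picture shows the shaker hanging in front of the storage jar, which is unmoved at (0.565, 0.3045). Lowering now.

Request:
play_rows(
  dr=[
    [0,0,0],
    [0,0,0],
    [0,0,0],
    [0,0,0],
    [0,0,0],
    [0,0,0],
  ],
  linear=[
    [0.02,0,0],
    [0.04,0,0],
    [0.055,0,0],
    [0.068,0,0],
    [0.068,0,0],
    [0.068,0,0],
  ],
  jaw=[-1,-1,-1,-1,-1,-1],
)

```text
time: 20.3
tcp_pos: [0.4337, 0.304, 0.0442]
ee_rot: [0.028, 1.57, -0.027]
contact_force: [-0.7, -0.4, -0.8]
grip_width: 0.399
```

Settled at 0.0442. It needs about 0.0175 m more down to just touch.

Request:
play_rows(
  dr=[
    [0,0,0],
    [0,0,0],
    [0,0,0],
    [0,0,0],
    [0,0,0],
    [0,0,0],
  ],
  linear=[
    [0.006,0,0],
    [0.012,0,0],
    [0.016,0,0],
    [0.018,0,0],
    [0.018,0,0],
    [0.018,0,0],
  ],
  jaw=[-1,-1,-1,-1,-1,-1],
)

```text
time: 20.8
tcp_pos: [0.433, 0.3036, 0.0252]
ee_rot: [0.027, 1.571, -0.027]
contact_force: [0.4, -0.7, -1.4]
grip_width: 0.399
```

Request:
play_rows(
  dr=[
    [0,0,0],
    [0,0,0],
    [0,0,0],
    [0,0,0],
    [0,0,0],
    [0,0,0],
    [0,0,0],
    [0,0,0],
    [0,0,0],
    [0,0,0],
    [0,0,0],
  ],
  linear=[
    [0.001,0,0],
    [0.001,0,0],
    [0.001,0,0],
    [0.001,0,0],
    [0.001,0,0],
    [-0.02,0,0],
    [-0.05,0,0],
    [-0.09,0,0],
    [-0.13,0,0],
    [-0.17,0,0],
    [-0.17,0,0],
  ],
  jaw=[-0.1,0,0.2,0.4,0.4,0.4,0.4,0.4,0.4,0.4,0.4],
)

```text
time: 21.72
tcp_pos: [0.4369, 0.3068, 0.2043]
ee_rot: [0.035, 1.558, -0.017]
contact_force: [0.9, 0.8, 1.3]
grip_width: 0.698
```

Run:
```python
from h import *
st()
for n in C: save(n,n+"17",crop=(130,290,80,300) if n=="top" else (80,180,165,305))
mv([.444,-.248,.20],84);mv([.444,-.248,.075],84)
```

```text
t21.7 tcp [0.4369 0.3068 0.2043] phi 88.1 xax [ 0.0131  0.0115 -0.9998] F [0.8515 0.8101 1.2954] w 60.7 q [ 0.9183  0.2145 -0.2185  0.0038 -1.1207 -2.524 ]
to [ 0.444 -0.248  0.2  ] 84 dr [ 4.   0.1 -0.2] lin [ 0.0199 -0.5517  0.0299] rows>= 14
to [ 0.444 -0.248  0.075] 84 dr [ 4.   0.1 -0.2] lin [ 0.1449 -0.5522  0.0296] rows>= 14
```

View pics/scene17.png

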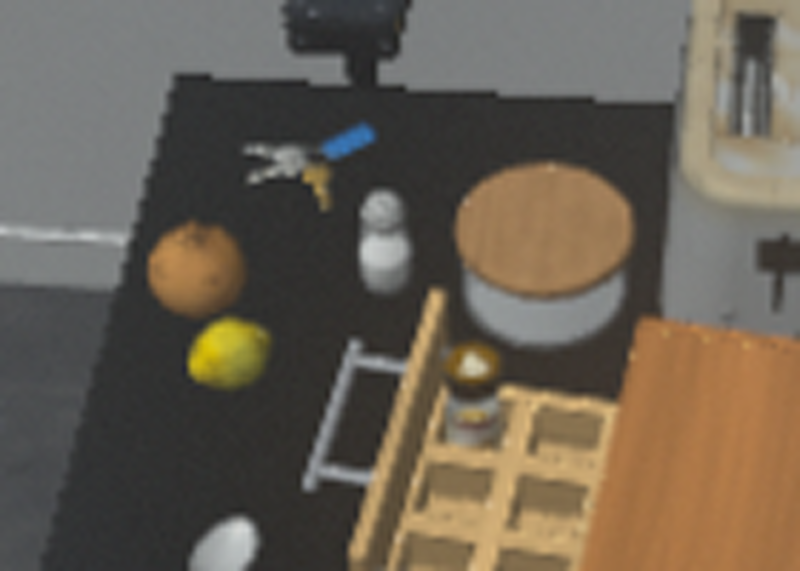

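The picture shows the shaker standing in front of the storage jar at crop (385,240). Going to jar 1 now.

Request:
play_rows(
  dr=[
    [4,0,0],
    [4,0,0],
    [4,0,0],
    [4,0,0],
    [4,0,0],
    [4,0,0],
    [4,0,0],
    [4,0,0],
    [4,0,0],
    [4,0,0],
    [4,0,0],
    [4,0,0],
    [4,0,0],
    [4,0,0],
    [4,0,0],
    [4,0,0],
    [4,0,0],
    [4,0,0],
    [4,0,0],
    [4,0,0],
  ],
  linear=[
    [0,-0.549,0.033],
    [0,-0.549,0.033],
    [0,-0.549,0.033],
    [0,-0.549,0.033],
    [0,-0.549,0.033],
    [0,-0.549,0.033],
    [0,-0.549,0.033],
    [0,-0.549,0.033],
    [0,-0.549,0.033],
    [0,-0.549,0.033],
    [0,-0.549,0.033],
    [0,-0.549,0.033],
    [0,-0.549,0.033],
    [0,-0.549,0.033],
    [0,-0.549,0.033],
    [0.03,-0.549,0.033],
    [0.06,-0.549,0.033],
    [0.07,-0.549,0.033],
    [0.07,-0.549,0.033],
    [0.07,-0.549,0.033],
  ],
  jaw=[0.4,0.4,0.4,0.4,0.4,0.4,0.4,0.4,0.4,0.4,0.4,0.4,0.4,0.4,0.4,0.4,0.4,0.4,0.4,0.4],
)

```text
time: 23.48
tcp_pos: [0.4469, -0.2457, 0.1251]
ee_rot: [0.081, 1.571, -0.081]
contact_force: [0.2, 0.4, -0.7]
grip_width: 0.699
```

Run:
```python
from h import *
st()
for n in C: save(n,n+"18",crop=(180,290,200,350) if n=="top" else (150,280,160,300))
mv([.444,-.248,.065],84)
```

```text
t23.5 tcp [ 0.4469 -0.2457  0.1251] phi 84.1 xax [-0.0013 -0.0003 -1.    ] F [ 0.2185  0.4207 -0.6653] w 60.8 q [-0.1836  0.2591 -0.3745  0.0007 -0.9384 -1.4905]
to [ 0.444 -0.248  0.065] 84 dr [0.1 0.2 0. ] lin [ 0.0866 -0.0022 -0.0042] rows>= 3
```

View pics/scene18.png

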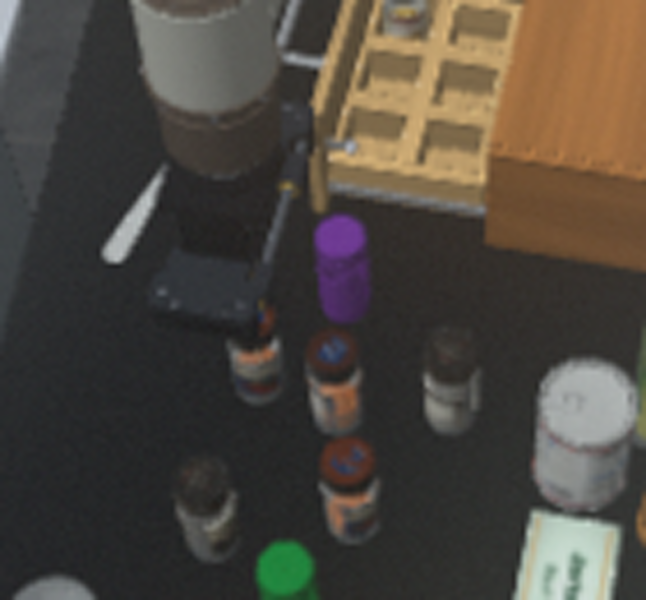

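View pics/top18.png

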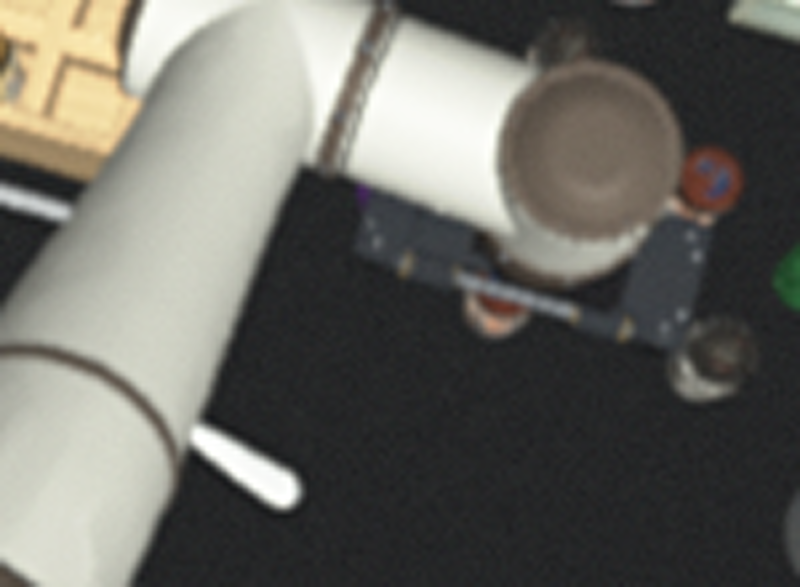

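Request:
play_rows(
  dr=[
    [0,0,0],
    [0,0,0],
    [0,0,0],
    [0,0,0],
    [0,0,0],
    [0,0,0],
    [0,0,0],
    [0,0,0],
    [0,0,0],
    [0,0,0],
    [0,0,0],
  ],
  linear=[
    [0.015,-0.002,-0.003],
    [0.035,-0.002,-0.003],
    [0.055,-0.002,-0.003],
    [0.07,-0.002,-0.003],
    [0.085,-0.002,-0.003],
    [0.085,-0.002,-0.003],
    [0.085,-0.002,-0.003],
    [0.085,-0.002,-0.003],
    [0.085,-0.002,-0.003],
    [0.085,-0.002,-0.003],
    [0.085,-0.002,-0.003],
  ],
  jaw=[0.4,0.4,0.4,0.4,0.4,0.4,-1,-1,-1,-1,-1],
)

```text
time: 24.5
tcp_pos: [0.4446, -0.2482, 0.0413]
ee_rot: [0.081, 1.567, -0.082]
contact_force: [-1.3, 0.5, 3.7]
grip_width: 0.463
```

Run:
```python
from h import *
st()
for n in C: save(n,n+"19",crop=(180,290,200,350) if n=="top" else (170,280,160,300))
```

```text
t24.5 tcp [ 0.4446 -0.2482  0.0413] phi 84.0 xax [ 0.0025 -0.0007 -1.    ] F [-1.333   0.5153  3.7401] w 40.2 q [-0.1897  0.3657 -0.4775  0.0003 -0.725  -1.4856]
```

View pics/scene19.png

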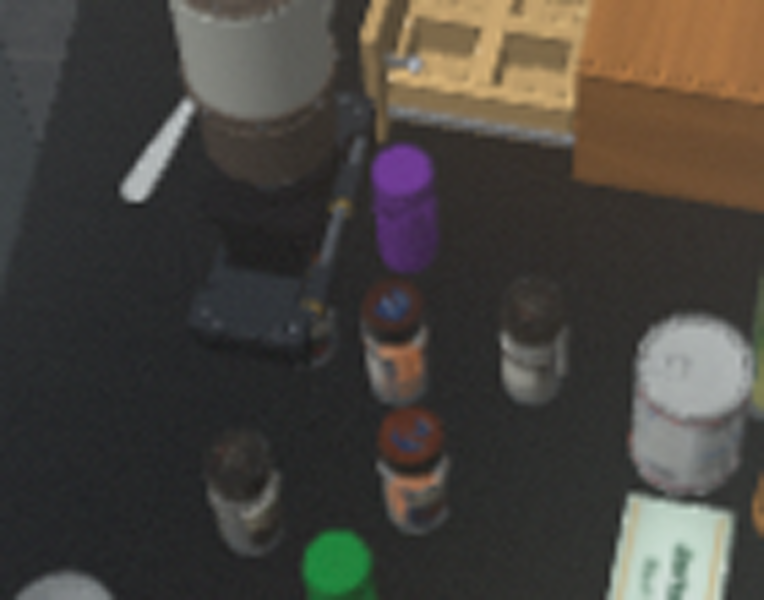

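Jar 1 is gripped (40 mm). Lifting and carrying it to the rear-right compartment.

Request:
play_rows(
  dr=[
    [0,0,0],
    [0,0,0],
    [0,0,0],
    [0,0,0],
    [0,0,0],
    [0,0,0],
    [0,0,0],
  ],
  linear=[
    [-0.01,0,0],
    [-0.03,0,0],
    [-0.065,0,0],
    [-0.1,0,0],
    [-0.135,0,0],
    [-0.16,0,0],
    [-0.16,0,0],
  ],
  jaw=[-1,-1,-1,-1,-1,-1,-1],
)

```text
time: 25.18
tcp_pos: [0.4466, -0.2493, 0.2068]
ee_rot: [0.078, 1.558, -0.084]
contact_force: [-0.4, -0.7, -0.0]
grip_width: 0.462
```

Run:
```python
from h import *
st()
for i,j in((1,-1),(1,0),(1,1),(0,0),(0,-1)): print(i,j,comp(i,j))
mv([*comp(1,-1),.225],84)
```

```text
t25.2 tcp [ 0.4466 -0.2493  0.2068] phi 84.1 xax [ 0.0114 -0.0043 -0.9999] F [-0.4045 -0.7424 -0.0091] w 40.2 q [-0.19    0.1767 -0.26    0.0023 -1.1221 -1.4856]
1 -1 [ 0.5803 -0.0346]
1 0 [0.5874 0.0326]
1 1 [0.5945 0.0997]
0 0 [0.5198 0.0398]
0 -1 [ 0.5126 -0.0274]
to [ 0.5803 -0.0346  0.225 ] 84 dr [0.1 0.7 0.2] lin [0.0074 0.2275 0.1106] rows>= 7
```

Request:
play_rows(
  dr=[
    [0,0,0],
    [0,0,0],
    [0,0,0],
    [0,0,0],
    [0,0,0],
    [0,0,0],
    [0,0,0],
    [0,0,0],
    [0,0,0],
    [0,0,0],
    [0,0,0],
    [0,0,0],
    [0,0,0],
    [0,0,0],
    [0,0,0],
  ],
  linear=[
    [0,0.035,0.017],
    [0,0.07,0.034],
    [0,0.105,0.051],
    [0,0.14,0.068],
    [0,0.175,0.086],
    [0,0.205,0.101],
    [0,0.2266,0.1115],
    [0,0.2266,0.1115],
    [0,0.2266,0.1115],
    [0,0.2266,0.1115],
    [0.03,0.2266,0.1115],
    [0.05,0.2266,0.1115],
    [0.07,0.2266,0.1115],
    [0.07,0.2266,0.1115],
    [0.07,0.2266,0.1115],
  ],
  jaw=[-1,-1,-1,-1,-1,-1,-1,-1,-1,-1,-1,-1,-1,-1,-1],
)

```text
time: 26.43
tcp_pos: [0.5771, -0.0356, 0.1297]
ee_rot: [0.082, 1.572, -0.084]
contact_force: [-0.2, 0.3, -0.5]
grip_width: 0.458
```

Run:
```python
from h import *
st()
for n in C: save(n,n+"20",crop=(130,230,170,300) if n=="top" else (110,210,215,335))
mv([*comp(1,-1),.0573+.025],84)
```

```text
t26.4 tcp [ 0.5771 -0.0356  0.1297] phi 83.9 xax [-0.0026 -0.0009 -1.    ] F [-0.2224  0.2959 -0.5407] w 39.9 q [ 0.2186  0.3638 -0.2046  0.0004 -1.0051 -1.8956]
to [ 0.5803 -0.0346  0.0823] 84 dr [-0.   0.1 -0. ] lin [0.0745 0.0005 0.001 ] rows>= 2
```

View pics/scene20.png

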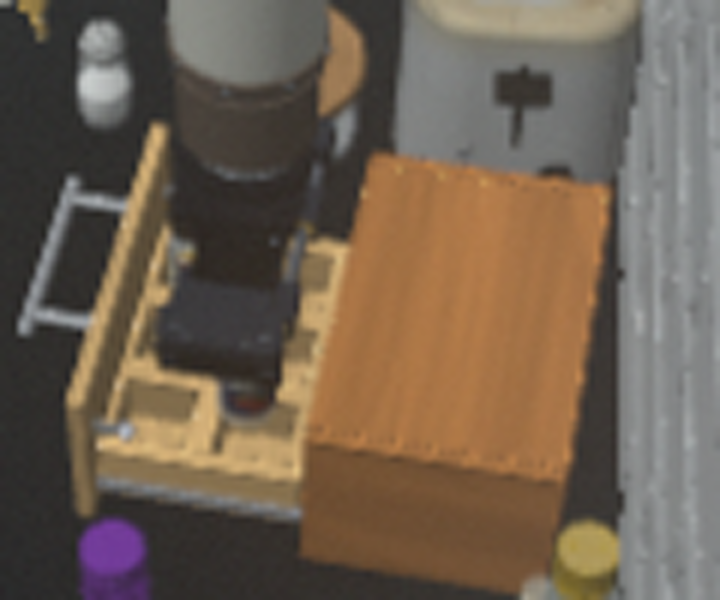

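View pics/top20.png

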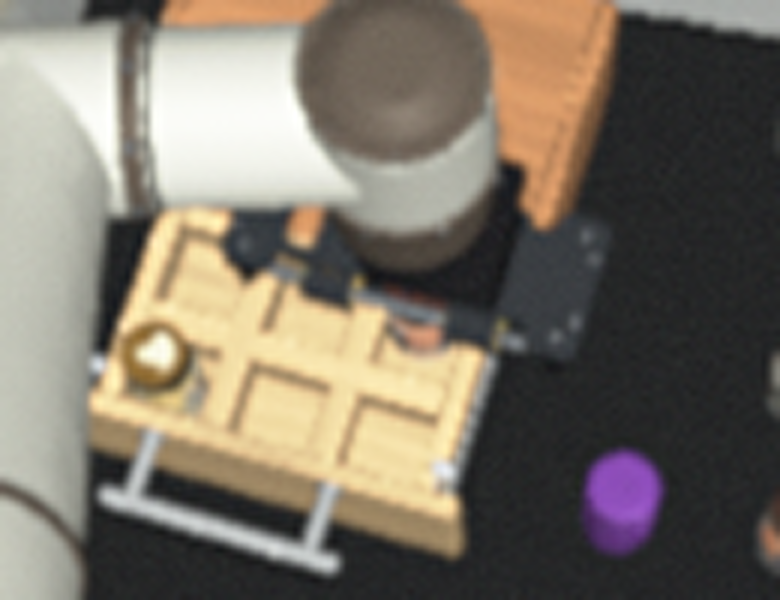

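Run:
```python
from h import *
s,_=tool();t=s["tcp_pos"]
b=t+[0,0,-.0413]
for n in C: print(n,[ (proj(n,b+[.0205*np.cos(a),.0205*np.sin(a),0])).round(1) for a in(-1.57,3.14)],"comp corners z.06 front",[proj(n,[*cw(-.1575+.034+u,-.0675+v),.06]).round(1) for u,v in((-.025,-.025),(.025,-.025),(-.025,.025),(.025,.025))])
```

```text
scene [array([181.2, 255.5]), array([176.6, 250.8])] comp corners z.06 front [array([185.6, 248.9]), array([187.6, 261.3]), array([175.8, 251.4]), array([177.7, 263.6])]
top [array([185.2, 246. ]), array([189.7, 239.1])] comp corners z.06 front [array([194.5, 245.1]), array([181.4, 249.3]), array([190.5, 231.7]), array([177.5, 235.9])]
```

Request:
play_rows(
  dr=[
    [0,0,0],
    [0,0,0],
    [0,0,0],
    [0,0,0],
    [0,0,0],
    [0,0,0],
  ],
  linear=[
    [0.01,0.0005,0.001],
    [0.02,0.0005,0.001],
    [0.03,0.0005,0.001],
    [0.038,0.0005,0.001],
    [0.038,0.0005,0.001],
    [0.038,0.0005,0.001],
  ],
  jaw=[-1,-1,-1,-1,-1,-1],
)

```text
time: 27.03
tcp_pos: [0.5789, -0.034, 0.0913]
ee_rot: [0.082, 1.571, -0.083]
contact_force: [0.0, -0.0, -1.3]
grip_width: 0.464
```

Request:
play_rows(
  dr=[
    [0,0,0],
    [0,0,0],
    [0,0,0],
    [0,0,0],
    [0,0,0],
    [0,0,0],
  ],
  linear=[
    [0.01,0,0],
    [0.02,0,0],
    [0.028,0,0],
    [0.032,0,0],
    [0.032,0,0],
    [0.032,0,0],
  ],
  jaw=[-1,-1,-1,-1,-1,-1],
)

```text
time: 27.53
tcp_pos: [0.5792, -0.0339, 0.0598]
ee_rot: [0.082, 1.57, -0.082]
contact_force: [0.4, 0.5, -0.9]
grip_width: 0.463
```

Request:
play_rows(
  dr=[
    [0,0,0],
    [0,0,0],
    [0,0,0],
    [0,0,0],
    [0,0,0],
    [0,0,0],
    [0,0,0],
    [0,0,0],
    [0,0,0],
    [0,0,0],
  ],
  linear=[
    [0.002,0,0],
    [0.002,0,0],
    [0.002,0,0],
    [0.002,0,0],
    [0.002,0,0],
    [-0.02,0,0],
    [-0.05,0,0],
    [-0.09,0,0],
    [-0.12,0,0],
    [-0.12,0,0],
  ],
  jaw=[-1,0,0.2,0.2,0.2,0.2,0.2,0.2,0.4,0.4],
)

```text
time: 28.37
tcp_pos: [0.5838, -0.0339, 0.1883]
ee_rot: [0.082, 1.554, -0.08]
contact_force: [0.7, 0.7, 0.5]
grip_width: 0.665
```

```bash
sed -i 's/^def mv(p,phi,quiet=False):/def mv(p,phi,frm=None):/; s/    s,M=tool()\n    best/&/' h.py
python3 - <<'E'
import re
s=open('h.py').read()
s=s.replace('    s,M=tool()\n    best=None','    s,M=tool()\n    if frm is not None: s=dict(s,tcp_pos=np.array(frm))\n    best=None')
open('h.py','w').write(s)
E
python3 - <<'E'
from h import *
st()
for n in C: save(n,n+"21",crop=(130,230,170,300) if n=="top" else (110,210,215,335))
mv([.5125,-.2695,.20],84,[.5792,-.0339,.18])
E
```

```text
t28.4 tcp [ 0.5838 -0.0339  0.1883] phi 84.1 xax [ 0.0151  0.0004 -0.9999] F [0.6868 0.6596 0.4988] w 57.9 q [ 0.2206  0.3144 -0.1215  0.0032 -1.12   -1.8961]
to [ 0.5125 -0.2695  0.2   ] 84 dr [-0.   0.2 -0.1] lin [ 0.0045 -0.2413 -0.0417] rows>= 6
```

View pics/scene21.png

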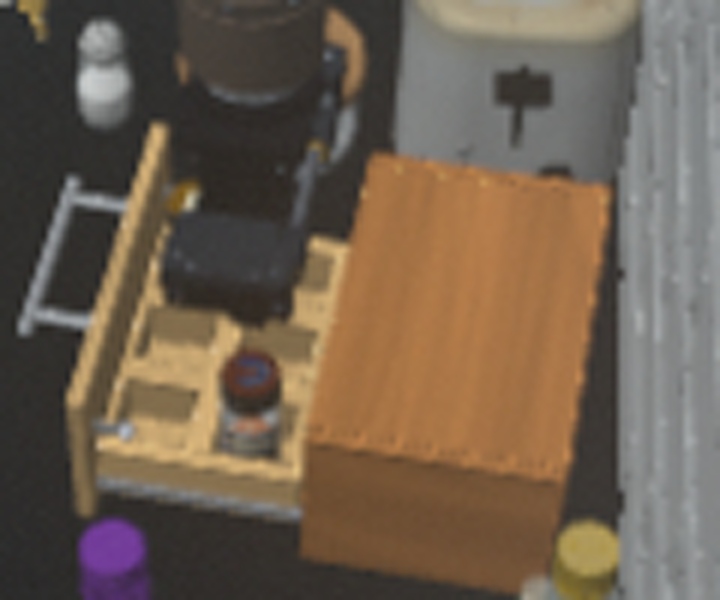

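Jar 1 stands in the rear-right compartment at crop (250,400). Next is jar 2.

```bash
cat >> h.py <<'E'
def g(frm,to,phi=84):
    a=np.radians(phi);y=np.array([np.cos(a),np.sin(a)]);z=np.array([np.sin(a),-np.cos(a)])
    d=np.array(to)-np.array(frm);print("lin x %.4f y %.4f z %.4f"%(-d[2],y@d[:2],z@d[:2]))
E
python3 - <<'E'
from h import *
g([.5792,-.0339,.1798],[.5125,-.2695,.170]);
E
```

```text
lin x 0.0098 y -0.2413 z -0.0417
```

Request:
play_rows(
  dr=[
    [0,0,0],
    [0,0,0],
    [0,0,0],
    [0,0,0],
    [0,0,0],
    [0,0,0],
    [0,0,0],
    [0,0,0],
    [0,0,0],
    [0,0,0],
    [0,0,0],
    [0,0,0],
    [0,0,0],
    [0,0,0],
    [0,0,0],
    [0,0,0],
    [0,0,0],
  ],
  linear=[
    [0,-0.04,-0.007],
    [0,-0.08,-0.014],
    [0,-0.12,-0.021],
    [0,-0.16,-0.028],
    [0,-0.2,-0.035],
    [0,-0.23,-0.04],
    [0,-0.2413,-0.0417],
    [0,-0.2413,-0.0417],
    [0,-0.2413,-0.0417],
    [0,-0.2413,-0.0417],
    [0.03,-0.2413,-0.0417],
    [0.06,-0.2413,-0.0417],
    [0.09,-0.2413,-0.0417],
    [0.11,-0.2413,-0.0417],
    [0.125,-0.2413,-0.0417],
    [0.135,-0.2413,-0.0417],
    [0.135,-0.2413,-0.0417],
  ],
  jaw=[0.4,0.4,0.4,0.4,0.4,0.4,0.4,0.4,0.4,0.4,0.4,0.4,0.4,0.4,0.4,0.4,0.4],
)

```text
time: 29.88
tcp_pos: [0.5115, -0.2678, 0.0428]
ee_rot: [0.082, 1.574, -0.08]
contact_force: [0.6, -0.0, 0.7]
grip_width: 0.699
```

Request:
play_rows(
  dr=[
    [0,0,0],
    [0,0,0],
    [0,0,0],
    [0,0,0],
    [0,0,0],
    [0,0,0],
  ],
  linear=[
    [0,0,0],
    [0,0,0],
    [0,0,0],
    [0,0,0],
    [0,0,0],
    [0,0,0],
  ],
  jaw=[-1,-1,-1,-1,-1,-1],
)

```text
time: 30.38
tcp_pos: [0.5133, -0.2697, 0.0463]
ee_rot: [0.082, 1.567, -0.083]
contact_force: [0.2, 0.4, 3.9]
grip_width: 0.462
```

Run:
```python
from h import *
g([.5130,-.2695,.200],[.5864,.0335,.13]);
```

```text
lin x 0.0700 y 0.3090 z 0.0413
```

Request:
play_rows(
  dr=[
    [0,0,0],
    [0,0,0],
    [0,0,0],
    [0,0,0],
    [0,0,0],
    [0,0,0],
    [0,0,0],
    [0,0,0],
  ],
  linear=[
    [-0.01,0,0],
    [-0.03,0,0],
    [-0.065,0,0],
    [-0.1,0,0],
    [-0.135,0,0],
    [-0.15,0,0],
    [-0.155,0,0],
    [-0.155,0,0],
  ],
  jaw=[-1,-1,-1,-1,-1,-1,-1,-1],
)

```text
time: 31.05
tcp_pos: [0.5128, -0.2695, 0.2016]
ee_rot: [0.082, 1.567, -0.082]
contact_force: [-0.2, -0.8, -1.3]
grip_width: 0.46
```

Request:
play_rows(
  dr=[
    [0,0,0],
    [0,0,0],
    [0,0,0],
    [0,0,0],
    [0,0,0],
    [0,0,0],
    [0,0,0],
    [0,0,0],
    [0,0,0],
    [0,0,0],
    [0,0,0],
    [0,0,0],
    [0,0,0],
    [0,0,0],
    [0,0,0],
    [0,0,0],
    [0,0,0],
    [0,0,0],
  ],
  linear=[
    [0,0.04,0.005],
    [0,0.08,0.01],
    [0,0.12,0.015],
    [0,0.16,0.02],
    [0,0.2,0.026],
    [0,0.24,0.031],
    [0,0.27,0.036],
    [0,0.295,0.039],
    [0,0.309,0.0413],
    [0,0.309,0.0413],
    [0,0.309,0.0413],
    [0,0.309,0.0413],
    [0.03,0.309,0.0413],
    [0.05,0.309,0.0413],
    [0.065,0.309,0.0413],
    [0.07,0.309,0.0413],
    [0.07,0.309,0.0413],
    [0.07,0.309,0.0413],
  ],
  jaw=[-1,-1,-1,-1,-1,-1,-1,-1,-1,-1,-1,-1,-1,-1,-1,-1,-1,-1],
)

```text
time: 32.55
tcp_pos: [0.5863, 0.0326, 0.1308]
ee_rot: [0.083, 1.568, -0.083]
contact_force: [-0.2, 1.1, -0.7]
grip_width: 0.457
```

Run:
```python
from h import *
st()
for n in C: save(n,n+"22",crop=(130,230,170,300) if n=="top" else (110,210,215,335))
```

```text
t32.5 tcp [0.5863 0.0326 0.1308] phi 83.9 xax [ 0.0009 -0.0002 -1.    ] F [-0.232   1.1241 -0.7023] w 39.8 q [ 0.3315  0.3753 -0.1834  0.0006 -1.0114 -2.0083]
```

View pics/scene22.png

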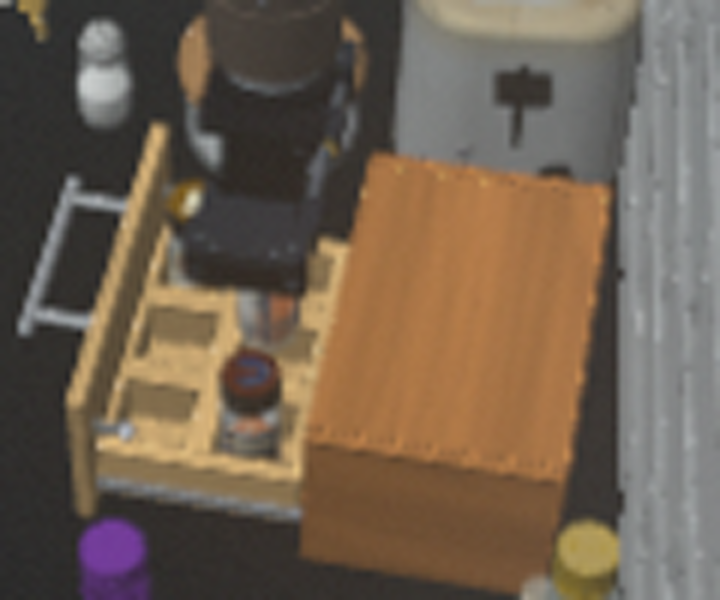

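View pics/top22.png

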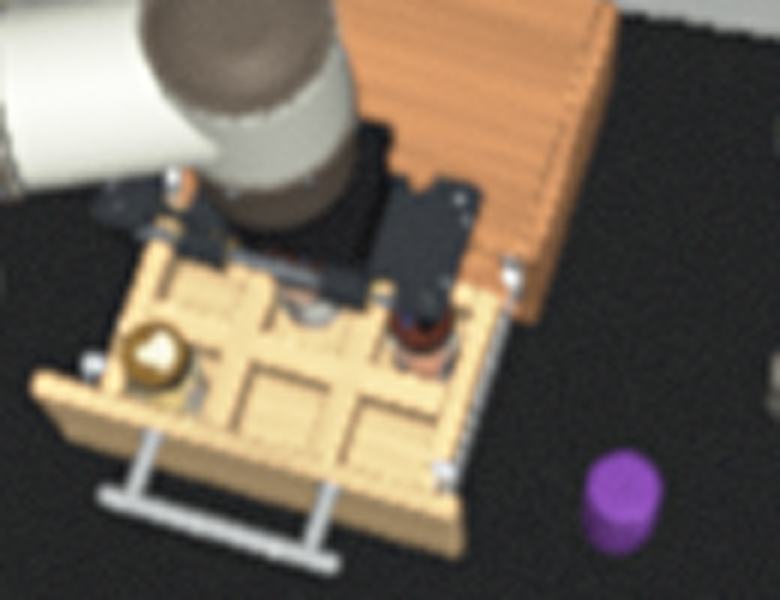

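Jar 2 hangs above the rear-middle compartment. Lowering it.

Request:
play_rows(
  dr=[
    [0,0,0],
    [0,0,0],
    [0,0,0],
    [0,0,0],
    [0,0,0],
    [0,0,0],
    [0,0,0],
    [0,0,0],
  ],
  linear=[
    [0.01,0.001,0],
    [0.02,0.001,0],
    [0.03,0.001,0],
    [0.04,0.001,0],
    [0.05,0.001,0],
    [0.06,0.001,0],
    [0.065,0.001,0],
    [0.065,0.001,0],
  ],
  jaw=[-1,-1,-1,-1,-1,-1,-1,-1],
)

```text
time: 33.32
tcp_pos: [0.5857, 0.0344, 0.0635]
ee_rot: [0.082, 1.571, -0.083]
contact_force: [1.6, 0.1, -2.3]
grip_width: 0.46
```

Request:
play_rows(
  dr=[
    [0,0,0],
    [0,0,0],
    [0,0,0],
    [0,0,0],
    [0,0,0],
    [0,0,0],
    [0,0,0],
    [0,0,0],
    [0,0,0],
    [0,0,0],
    [0,0,0],
  ],
  linear=[
    [0.001,0,0],
    [0.001,0,0],
    [0.001,0,0],
    [0.001,0,0],
    [0.001,0,0],
    [-0.02,0,0],
    [-0.05,0,0],
    [-0.09,0,0],
    [-0.12,0,0],
    [-0.12,0,0],
    [-0.12,0,0],
  ],
  jaw=[-1,0,0.15,0.15,0.15,0.15,0.15,0.15,0.4,0.4,0.4],
)

```text
time: 34.23
tcp_pos: [0.5871, 0.0349, 0.1878]
ee_rot: [0.084, 1.564, -0.08]
contact_force: [-0.3, 0.3, -0.8]
grip_width: 0.677
```

Run:
```python
from h import *
st()
for n in C: save(n,n+"23",crop=(130,230,170,300) if n=="top" else (110,290,180,335))
g([.586,.0345,.184],[.5352,-.3635,.045]);
```

```text
t34.2 tcp [0.5871 0.0349 0.1878] phi 84.0 xax [ 0.0053  0.0019 -1.    ] F [-0.3045  0.3291 -0.7545] w 58.9 q [ 0.3345  0.3259 -0.1047 -0.0001 -1.1346 -2.01  ]
lin x 0.1390 y -0.4011 z -0.0089
```

View pics/scene23.png

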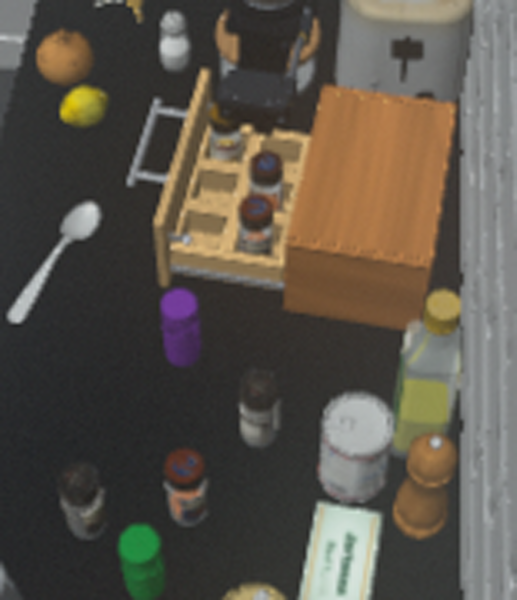

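Request:
play_rows(
  dr=[
    [0,0,0],
    [0,0,0],
    [0,0,0],
    [0,0,0],
    [0,0,0],
    [0,0,0],
    [0,0,0],
    [0,0,0],
    [0,0,0],
    [0,0,0],
    [0,0,0],
    [0,0,0],
    [0,0,0],
    [0,0,0],
    [0,0,0],
    [0,0,0],
    [0,0,0],
    [0,0,0],
    [0,0,0],
    [0,0,0],
  ],
  linear=[
    [0,-0.04,-0.001],
    [0,-0.08,-0.002],
    [0,-0.12,-0.003],
    [0,-0.16,-0.004],
    [0,-0.2,-0.005],
    [0,-0.24,-0.006],
    [0,-0.28,-0.007],
    [0,-0.32,-0.008],
    [0,-0.36,-0.008],
    [0,-0.39,-0.009],
    [0,-0.401,-0.009],
    [0,-0.401,-0.009],
    [0,-0.401,-0.009],
    [0.03,-0.401,-0.009],
    [0.06,-0.401,-0.009],
    [0.09,-0.401,-0.009],
    [0.115,-0.401,-0.009],
    [0.13,-0.401,-0.009],
    [0.138,-0.401,-0.009],
    [0.138,-0.401,-0.009],
  ],
  jaw=[0.4,0.4,0.4,0.4,0.4,0.4,0.4,0.4,0.4,0.4,0.4,0.4,0.4,0.4,0.4,0.4,0.4,0.4,0.4,0.4],
)

```text
time: 36.0
tcp_pos: [0.5343, -0.3612, 0.0449]
ee_rot: [0.082, 1.574, -0.079]
contact_force: [-0.2, -0.0, -0.4]
grip_width: 0.697
```

Request:
play_rows(
  dr=[
    [0,0,0],
    [0,0,0],
    [0,0,0],
    [0,0,0],
    [0,0,0],
    [0,0,0],
  ],
  linear=[
    [0,0,0],
    [0,0,0],
    [0,0,0],
    [0,0,0],
    [0,0,0],
    [0,0,0],
  ],
  jaw=[-1,-1,-1,-1,-1,-1],
)

```text
time: 36.5
tcp_pos: [0.5359, -0.3636, 0.0484]
ee_rot: [0.082, 1.567, -0.083]
contact_force: [-0.1, 1.1, 3.4]
grip_width: 0.457
```

Request:
play_rows(
  dr=[
    [0,0,0],
    [0,0,0],
    [0,0,0],
    [0,0,0],
    [0,0,0],
    [0,0,0],
    [0,0,0],
    [0,0,0],
    [0,0,0],
  ],
  linear=[
    [-0.01,0,0],
    [-0.03,0,0],
    [-0.065,0,0],
    [-0.1,0,0],
    [-0.135,0,0],
    [-0.15,0,0],
    [-0.16,0,0],
    [-0.16,0,0],
    [-0.16,0,0],
  ],
  jaw=[-1,-1,-1,-1,-1,-1,-1,-1,-1],
)

```text
time: 37.25
tcp_pos: [0.5345, -0.3629, 0.2062]
ee_rot: [0.084, 1.571, -0.082]
contact_force: [-0.1, 0.4, -1.9]
grip_width: 0.463
```

Run:
```python
from h import *
st()
g(tool()[0]["tcp_pos"],[.5935,.101,.135]);
```

```text
t37.2 tcp [ 0.5345 -0.3629  0.2062] phi 84.0 xax [-0.0012  0.0013 -1.    ] F [-0.1297  0.432  -1.8631] w 40.3 q [-0.347   0.4164  0.0805 -0.0009 -1.2365 -1.3286]
lin x 0.0712 y 0.4675 z 0.0101
```

Request:
play_rows(
  dr=[
    [0,0,0],
    [0,0,0],
    [0,0,0],
    [0,0,0],
    [0,0,0],
    [0,0,0],
    [0,0,0],
    [0,0,0],
    [0,0,0],
    [0,0,0],
    [0,0,0],
    [0,0,0],
    [0,0,0],
    [0,0,0],
    [0,0,0],
    [0,0,0],
    [0,0,0],
    [0,0,0],
    [0,0,0],
    [0,0,0],
  ],
  linear=[
    [0,0.04,0.001],
    [0,0.08,0.002],
    [0,0.12,0.003],
    [0,0.16,0.004],
    [0,0.2,0.005],
    [0,0.24,0.006],
    [0,0.28,0.007],
    [0,0.32,0.008],
    [0,0.36,0.009],
    [0,0.4,0.009],
    [0,0.44,0.01],
    [0,0.46,0.01],
    [0,0.4675,0.01],
    [0,0.4675,0.01],
    [0,0.4675,0.01],
    [0.03,0.4675,0.01],
    [0.05,0.4675,0.01],
    [0.07,0.4675,0.01],
    [0.07,0.4675,0.01],
    [0.07,0.4675,0.01],
  ],
  jaw=[-1,-1,-1,-1,-1,-1,-1,-1,-1,-1,-1,-1,-1,-1,-1,-1,-1,-1,-1,-1],
)

```text
time: 38.92
tcp_pos: [0.5932, 0.0986, 0.1362]
ee_rot: [0.082, 1.572, -0.085]
contact_force: [1.1, -0.0, -0.3]
grip_width: 0.461
```

Run:
```python
from h import *
st()
for n in C: save(n,n+"24",crop=(130,230,170,300) if n=="top" else (110,210,215,335))
g(tool()[0]["tcp_pos"],[.5935,.101,.065]);
```

```text
t38.9 tcp [0.5932 0.0986 0.1362] phi 83.9 xax [-0.0028 -0.0017 -1.    ] F [ 1.0844 -0.0214 -0.2547] w 40.1 q [ 0.4338  0.3949 -0.1372  0.0004 -1.042  -2.1113]
lin x 0.0736 y 0.0011 z -0.0016
```

View pics/scene24.png

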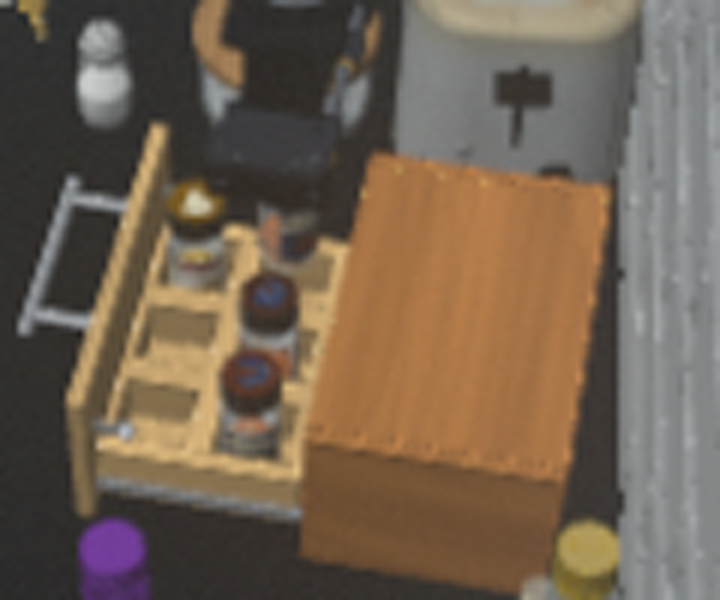

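View pics/top24.png

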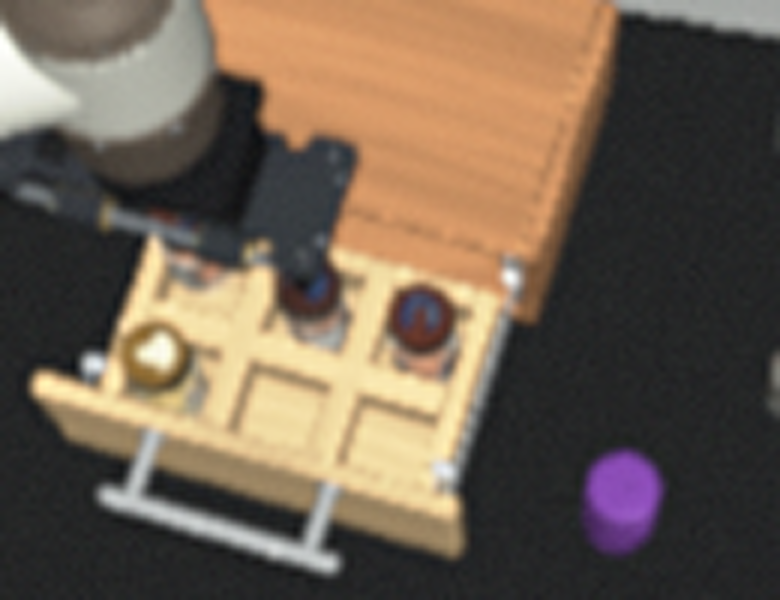

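Jar 3 hangs above the rear-left compartment. Lowering it.

Request:
play_rows(
  dr=[
    [0,0,0],
    [0,0,0],
    [0,0,0],
    [0,0,0],
    [0,0,0],
    [0,0,0],
    [0,0,0],
    [0,0,0],
    [0,0,0],
  ],
  linear=[
    [0.01,0.001,0],
    [0.02,0.001,-0.001],
    [0.03,0.001,-0.001],
    [0.04,0.001,-0.001],
    [0.05,0.001,-0.001],
    [0.06,0.001,-0.001],
    [0.068,0.001,-0.001],
    [0.068,0.001,-0.001],
    [0.068,0.001,-0.001],
  ],
  jaw=[-1,-1,-1,-1,-1,-1,-1,-1,-1],
)

```text
time: 39.77
tcp_pos: [0.5929, 0.1015, 0.0685]
ee_rot: [0.081, 1.57, -0.083]
contact_force: [0.4, -0.7, -0.8]
grip_width: 0.461
```

Request:
play_rows(
  dr=[
    [0,0,0],
    [0,0,0],
    [0,0,0],
    [0,0,0],
    [0,0,0],
    [0,0,0],
    [0,0,0],
    [0,0,0],
    [0,0,0],
    [0,0,0],
    [0,0,0],
    [0,0,0],
    [0,0,0],
  ],
  linear=[
    [0.002,0,0],
    [0.004,0,0],
    [0.004,0,0],
    [0.004,0,0],
    [0.004,0,0],
    [0.004,0,0],
    [-0.02,0,0],
    [-0.05,0,0],
    [-0.09,0,0],
    [-0.12,0,0],
    [-0.12,0,0],
    [-0.12,0,0],
    [-0.12,0,0],
  ],
  jaw=[-1,-1,-1,0,0.15,0.15,0.15,0.15,0.15,0.15,0.4,0.4,0.4],
)

```text
time: 40.85
tcp_pos: [0.5925, 0.1016, 0.1887]
ee_rot: [0.083, 1.57, -0.082]
contact_force: [-0.3, 0.2, -1.1]
grip_width: 0.68
```

Run:
```python
from h import *
st()
for n in C: save(n,n+"25",crop=(130,250,170,330) if n=="top" else (110,290,180,335))
tb=boxes_of("scene","tin_beans");print([(d["p"],d["position"],onz("scene",d["position"],.055)[:2]) for d in tb[:3]])
for n in C:
  for d in trace(n,"spice_a"):
    if d["p"]>.3: print(n,d["p"],onz(n,d["position"],.055)[:2])
g(tool()[0]["tcp_pos"],[.6026,-.261,.18]); g(tool()[0]["tcp_pos"],[.4287,-.3875,.18])
```

```text
t40.9 tcp [0.5925 0.1016 0.1887] phi 84.0 xax [-0.0009  0.0003 -1.    ] F [-0.2992  0.2175 -1.1017] w 59.2 q [ 0.4385  0.3505 -0.0655 -0.0007 -1.1555 -2.114 ]
[(0.81, [244.3, 288.9], array([ 0.7216, -0.2995]))]
scene 0.69 [ 0.5887 -0.026 ]
scene 0.56 [0.5275 0.1288]
scene 0.56 [ 0.4961 -0.4498]
scene 0.54 [ 0.594  -0.2616]
scene 0.53 [0.5852 0.062 ]
scene 0.51 [ 0.4217 -0.3875]
scene 0.45 [0.602  0.1221]
top 0.76 [ 0.5039 -0.4523]
top 0.66 [0.5949 0.1113]
top 0.57 [ 0.5085 -0.164 ]
top 0.54 [0.5463 0.111 ]
top 0.52 [ 0.5802 -0.0206]
top 0.44 [0.5956 0.0425]
lin x 0.0078 y -0.3594 z 0.0479
lin x 0.0078 y -0.5033 z -0.1119
```

View pics/scene25.png

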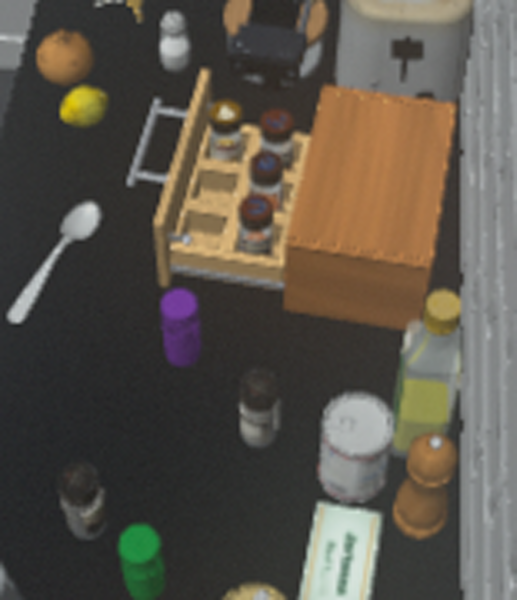

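View pics/top25.png

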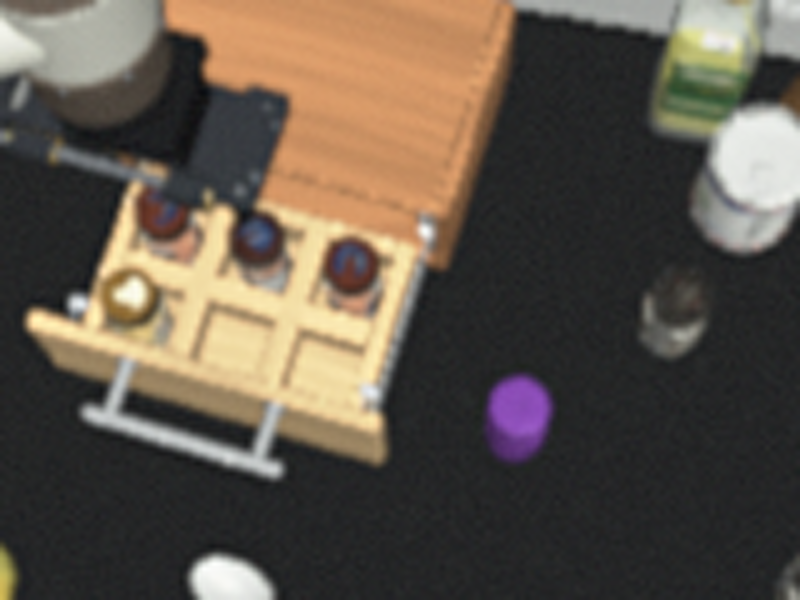

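All three blue jars are upright in the rear row. Next is grey jar 4.

Request:
play_rows(
  dr=[
    [0,0,0],
    [0,0,0],
    [0,0,0],
    [0,0,0],
    [0,0,0],
    [0,0,0],
    [0,0,0],
    [0,0,0],
    [0,0,0],
    [0,0,0],
    [0,0,0],
    [0,0,0],
    [0,0,0],
    [0,0,0],
    [0,0,0],
    [0,0,0],
    [0,0,0],
    [0,0,0],
    [0,0,0],
  ],
  linear=[
    [0,-0.04,0.005],
    [0,-0.08,0.01],
    [0,-0.12,0.016],
    [0,-0.16,0.021],
    [0,-0.2,0.027],
    [0,-0.24,0.032],
    [0,-0.28,0.037],
    [0,-0.32,0.043],
    [0,-0.35,0.047],
    [0,-0.3594,0.0479],
    [0,-0.3594,0.0479],
    [0,-0.3594,0.0479],
    [0.03,-0.3594,0.0479],
    [0.06,-0.3594,0.0479],
    [0.09,-0.3594,0.0479],
    [0.115,-0.3594,0.0479],
    [0.13,-0.3594,0.0479],
    [0.135,-0.3594,0.0479],
    [0.135,-0.3594,0.0479],
  ],
  jaw=[0.4,0.4,0.4,0.4,0.4,0.4,0.4,0.4,0.4,0.4,0.4,0.4,0.4,0.4,0.4,0.4,0.4,0.4,0.4],
)

```text
time: 42.68
tcp_pos: [0.6026, -0.2589, 0.0528]
ee_rot: [0.081, 1.572, -0.08]
contact_force: [-0.2, 0.4, 0.1]
grip_width: 0.703
```

Request:
play_rows(
  dr=[
    [0,0,0],
    [0,0,0],
    [0,0,0],
    [0,0,0],
    [0,0,0],
    [0,0,0],
  ],
  linear=[
    [0,0,0],
    [0,0,0],
    [0,0,0],
    [0,0,0],
    [0,0,0],
    [0,0,0],
  ],
  jaw=[-1,-1,-1,-1,-1,-1],
)

```text
time: 43.18
tcp_pos: [0.6039, -0.2609, 0.0555]
ee_rot: [0.082, 1.567, -0.082]
contact_force: [-0.3, 1.8, 3.8]
grip_width: 0.461
```

Request:
play_rows(
  dr=[
    [0,0,0],
    [0,0,0],
    [0,0,0],
    [0,0,0],
    [0,0,0],
    [0,0,0],
    [0,0,0],
    [0,0,0],
    [0,0,0],
  ],
  linear=[
    [-0.01,0,0],
    [-0.03,0,0],
    [-0.065,0,0],
    [-0.1,0,0],
    [-0.13,0,0],
    [-0.15,0,0],
    [-0.155,0,0],
    [-0.155,0,0],
    [-0.155,0,0],
  ],
  jaw=[-1,-1,-1,-1,-1,-1,-1,-1,-1],
)

```text
time: 43.93
tcp_pos: [0.6022, -0.2604, 0.2076]
ee_rot: [0.084, 1.572, -0.082]
contact_force: [-0.0, 0.2, -1.1]
grip_width: 0.46
```

Run:
```python
from h import *
st()
g(tool()[0]["tcp_pos"],[.520,.039,.14]);
```

```text
t43.9 tcp [ 0.6022 -0.2604  0.2076] phi 84.0 xax [-0.0024  0.0015 -1.    ] F [-0.0258  0.202  -1.1454] w 40.0 q [-0.1627  0.4335  0.1111 -0.0011 -1.251  -1.513 ]
lin x 0.0676 y 0.2892 z -0.1130
```

Request:
play_rows(
  dr=[
    [0,0,0],
    [0,0,0],
    [0,0,0],
    [0,0,0],
    [0,0,0],
    [0,0,0],
    [0,0,0],
    [0,0,0],
    [0,0,0],
    [0,0,0],
    [0,0,0],
    [0,0,0],
    [0,0,0],
    [0,0,0],
    [0,0,0],
    [0,0,0],
    [0,0,0],
  ],
  linear=[
    [0,0.035,-0.014],
    [0,0.07,-0.028],
    [0,0.105,-0.041],
    [0,0.14,-0.055],
    [0,0.175,-0.068],
    [0,0.21,-0.082],
    [0,0.245,-0.096],
    [0,0.275,-0.107],
    [0,0.289,-0.1125],
    [0,0.289,-0.1125],
    [0,0.289,-0.1125],
    [0,0.289,-0.1125],
    [0.03,0.289,-0.1125],
    [0.05,0.289,-0.1125],
    [0.0676,0.289,-0.1125],
    [0.0676,0.289,-0.1125],
    [0.0676,0.289,-0.1125],
  ],
  jaw=[-1,-1,-1,-1,-1,-1,-1,-1,-1,-1,-1,-1,-1,-1,-1,-1,-1],
)

```text
time: 45.35
tcp_pos: [0.5211, 0.037, 0.1406]
ee_rot: [0.082, 1.572, -0.085]
contact_force: [-0.2, 0.1, -1.1]
grip_width: 0.461
```

Run:
```python
from h import *
st()
for n in C: save(n,n+"26",crop=(130,230,170,300) if n=="top" else (110,210,215,335))
g(tool()[0]["tcp_pos"],[.520,.039,.0715]);
```

```text
t45.4 tcp [0.5211 0.037  0.1406] phi 83.9 xax [-0.0028 -0.0015 -1.    ] F [-0.1804  0.0508 -1.0766] w 40.1 q [ 0.382   0.2635 -0.3235  0.0005 -0.9869 -2.0593]
lin x 0.0711 y 0.0009 z -0.0027
```

View pics/scene26.png

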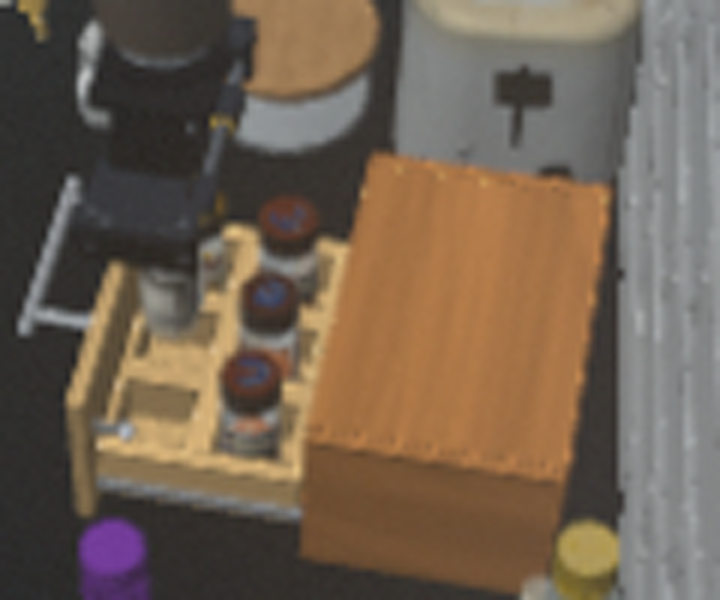

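View pics/top26.png

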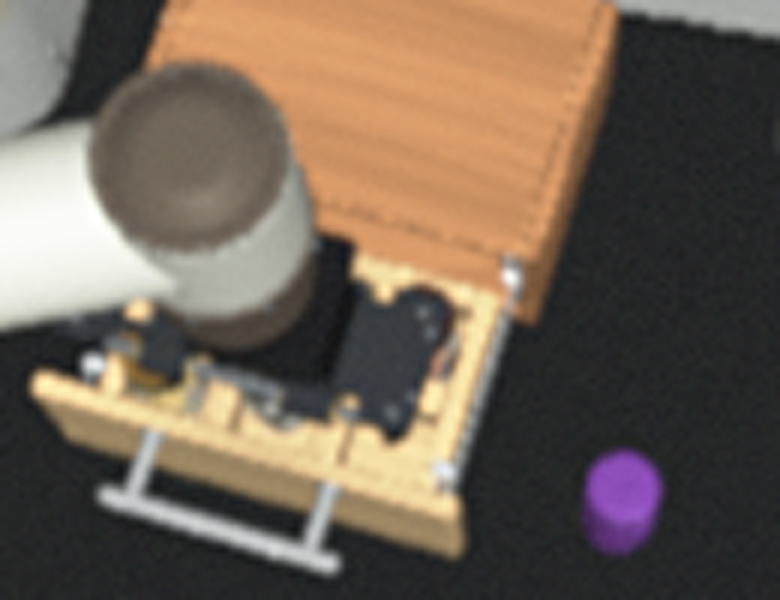

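Jar 4 hangs above the front-middle compartment. Lowering it in stages.

Request:
play_rows(
  dr=[
    [0,0,0],
    [0,0,0],
    [0,0,0],
    [0,0,0],
    [0,0,0],
    [0,0,0],
    [0,0,0],
  ],
  linear=[
    [0.01,0.001,-0.001],
    [0.02,0.001,-0.001],
    [0.03,0.001,-0.001],
    [0.04,0.001,-0.001],
    [0.05,0.001,-0.001],
    [0.05,0.001,-0.001],
    [0.05,0.001,-0.001],
  ],
  jaw=[-1,-1,-1,-1,-1,-1,-1],
)

```text
time: 46.03
tcp_pos: [0.5202, 0.0396, 0.0906]
ee_rot: [0.082, 1.571, -0.083]
contact_force: [0.6, 0.7, -1.9]
grip_width: 0.461
```

Request:
play_rows(
  dr=[
    [0,0,0],
    [0,0,0],
    [0,0,0],
    [0,0,0],
    [0,0,0],
  ],
  linear=[
    [0.006,0,0],
    [0.012,0,0],
    [0.016,0,0],
    [0.016,0,0],
    [0.016,0,0],
  ],
  jaw=[-1,-1,-1,-1,-1],
)

```text
time: 46.45
tcp_pos: [0.5205, 0.0395, 0.0752]
ee_rot: [0.082, 1.57, -0.082]
contact_force: [0.2, 1.3, -1.5]
grip_width: 0.454
```

Request:
play_rows(
  dr=[
    [0,0,0],
    [0,0,0],
    [0,0,0],
    [0,0,0],
    [0,0,0],
    [0,0,0],
    [0,0,0],
    [0,0,0],
    [0,0,0],
    [0,0,0],
    [0,0,0],
    [0,0,0],
    [0,0,0],
  ],
  linear=[
    [0.002,0,0],
    [0.0035,0,0],
    [0.0035,0,0],
    [0.0035,0,0],
    [0.0035,0,0],
    [0.0035,0,0],
    [-0.02,0,0],
    [-0.05,0,0],
    [-0.09,0,0],
    [-0.12,0,0],
    [-0.12,0,0],
    [-0.12,0,0],
    [-0.12,0,0],
  ],
  jaw=[-1,-1,-1,0,0.13,0.13,0.13,0.13,0.13,0.13,0.4,0.4,0.4],
)

```text
time: 47.53
tcp_pos: [0.5199, 0.0393, 0.1951]
ee_rot: [0.083, 1.57, -0.082]
contact_force: [-0.3, -0.8, -0.3]
grip_width: 0.673
```

Run:
```python
from h import *
st()
save("scene","scene27",crop=(80,200,190,335))
g(tool()[0]["tcp_pos"],[.4287,-.3875,.053])
```

```text
t47.5 tcp [0.5199 0.0393 0.1951] phi 84.0 xax [-0.0011  0.0001 -1.    ] F [-0.2593 -0.7614 -0.2882] w 58.6 q [ 0.3866  0.2106 -0.2461 -0.0006 -1.115  -2.0622]
lin x 0.1413 y -0.4338 z -0.0458
```

View pics/scene27.png

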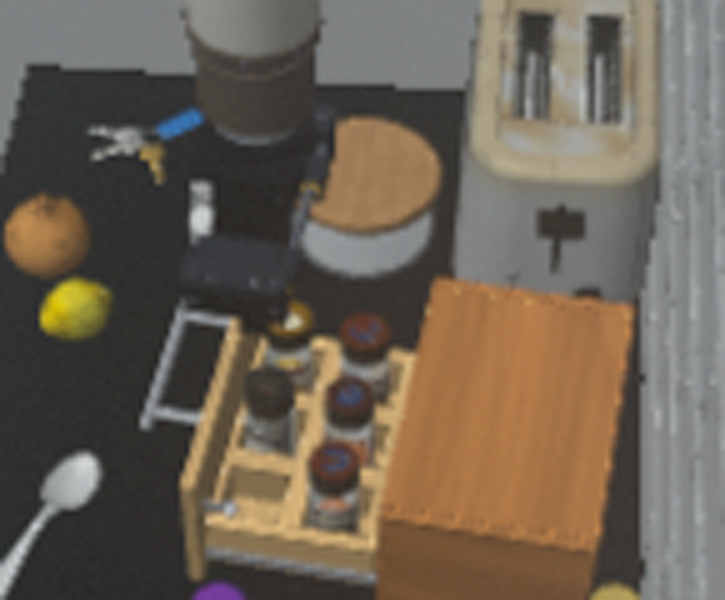

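Jar 4 stands in the front-middle compartment. Going for grey jar 5.

Request:
play_rows(
  dr=[
    [0,0,0],
    [0,0,0],
    [0,0,0],
    [0,0,0],
    [0,0,0],
    [0,0,0],
    [0,0,0],
    [0,0,0],
    [0,0,0],
    [0,0,0],
    [0,0,0],
    [0,0,0],
    [0,0,0],
    [0,0,0],
    [0,0,0],
    [0,0,0],
    [0,0,0],
    [0,0,0],
    [0,0,0],
    [0,0,0],
  ],
  linear=[
    [0,-0.04,-0.004],
    [0,-0.08,-0.008],
    [0,-0.12,-0.012],
    [0,-0.16,-0.017],
    [0,-0.2,-0.021],
    [0,-0.24,-0.025],
    [0,-0.28,-0.029],
    [0,-0.32,-0.034],
    [0,-0.36,-0.038],
    [0,-0.4,-0.042],
    [0,-0.425,-0.045],
    [0,-0.4338,-0.0458],
    [0,-0.4338,-0.0458],
    [0.03,-0.4338,-0.0458],
    [0.06,-0.4338,-0.0458],
    [0.09,-0.4338,-0.0458],
    [0.115,-0.4338,-0.0458],
    [0.13,-0.4338,-0.0458],
    [0.14,-0.4338,-0.0458],
    [0.14,-0.4338,-0.0458],
  ],
  jaw=[0.4,0.4,0.4,0.4,0.4,0.4,0.4,0.4,0.4,0.4,0.4,0.4,0.4,0.4,0.4,0.4,0.4,0.4,0.4,0.4],
)

```text
time: 49.25
tcp_pos: [0.4285, -0.385, 0.0529]
ee_rot: [0.083, 1.574, -0.079]
contact_force: [-0.5, 0.2, -0.4]
grip_width: 0.701
```

Request:
play_rows(
  dr=[
    [0,0,0],
    [0,0,0],
    [0,0,0],
    [0,0,0],
    [0,0,0],
    [0,0,0],
  ],
  linear=[
    [0,0,0],
    [0,0,0],
    [0,0,0],
    [0,0,0],
    [0,0,0],
    [0,0,0],
  ],
  jaw=[-1,-1,-1,-1,-1,-1],
)

```text
time: 49.75
tcp_pos: [0.4304, -0.3876, 0.0567]
ee_rot: [0.081, 1.567, -0.083]
contact_force: [0.1, 0.6, 4.2]
grip_width: 0.459
```

Request:
play_rows(
  dr=[
    [0,0,0],
    [0,0,0],
    [0,0,0],
    [0,0,0],
    [0,0,0],
    [0,0,0],
    [0,0,0],
    [0,0,0],
    [0,0,0],
  ],
  linear=[
    [-0.01,0,0],
    [-0.03,0,0],
    [-0.065,0,0],
    [-0.1,0,0],
    [-0.13,0,0],
    [-0.15,0,0],
    [-0.155,0,0],
    [-0.155,0,0],
    [-0.155,0,0],
  ],
  jaw=[-1,-1,-1,-1,-1,-1,-1,-1,-1],
)

```text
time: 50.5
tcp_pos: [0.4289, -0.3865, 0.2092]
ee_rot: [0.084, 1.571, -0.081]
contact_force: [-0.9, 0.0, -1.8]
grip_width: 0.457
```

Run:
```python
from h import *
st()
g(tool()[0]["tcp_pos"],[.5128,-.0285,.14]);
```

```text
t50.5 tcp [ 0.4289 -0.3865  0.2092] phi 84.0 xax [-0.0017  0.0019 -1.    ] F [-0.9286  0.0458 -1.8167] w 39.8 q [-0.4536  0.2969 -0.0911 -0.0011 -1.1852 -1.222 ]
lin x 0.0692 y 0.3648 z 0.0461
```

Request:
play_rows(
  dr=[
    [0,0,0],
    [0,0,0],
    [0,0,0],
    [0,0,0],
    [0,0,0],
    [0,0,0],
    [0,0,0],
    [0,0,0],
    [0,0,0],
    [0,0,0],
    [0,0,0],
    [0,0,0],
    [0,0,0],
    [0,0,0],
    [0,0,0],
    [0,0,0],
    [0,0,0],
    [0,0,0],
    [0,0,0],
  ],
  linear=[
    [0,0.035,0.004],
    [0,0.07,0.009],
    [0,0.11,0.014],
    [0,0.15,0.019],
    [0,0.19,0.024],
    [0,0.23,0.029],
    [0,0.27,0.034],
    [0,0.31,0.039],
    [0,0.345,0.043],
    [0,0.362,0.0455],
    [0,0.3648,0.0458],
    [0,0.3648,0.0458],
    [0,0.3648,0.0458],
    [0,0.3648,0.0458],
    [0.03,0.3648,0.0458],
    [0.05,0.3648,0.0458],
    [0.069,0.3648,0.0458],
    [0.069,0.3648,0.0458],
    [0.069,0.3648,0.0458],
  ],
  jaw=[-1,-1,-1,-1,-1,-1,-1,-1,-1,-1,-1,-1,-1,-1,-1,-1,-1,-1,-1],
)

```text
time: 52.08
tcp_pos: [0.5127, -0.0304, 0.1411]
ee_rot: [0.083, 1.571, -0.084]
contact_force: [0.2, -0.9, -0.0]
grip_width: 0.462
```

Run:
```python
from h import *
st()
for n in C: save(n,n+"28",crop=(130,230,170,300) if n=="top" else (110,210,215,335))
g(tool()[0]["tcp_pos"],[.5128,-.0285,.0727]);
```

```text
t52.1 tcp [ 0.5127 -0.0304  0.1411] phi 83.9 xax [-0.0023 -0.001  -1.    ] F [ 0.1872 -0.8972 -0.0037] w 40.2 q [ 0.2573  0.2482 -0.3436  0.0004 -0.9814 -1.9346]
lin x 0.0702 y 0.0011 z -0.0017
```

View pics/scene28.png

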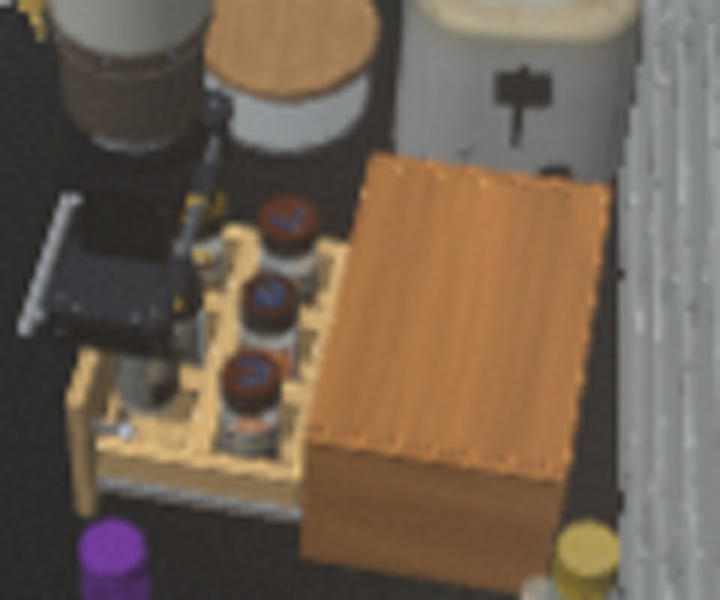

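Jar 5 hangs over the front-right compartment. Lowering it.

Request:
play_rows(
  dr=[
    [0,0,0],
    [0,0,0],
    [0,0,0],
    [0,0,0],
    [0,0,0],
    [0,0,0],
    [0,0,0],
  ],
  linear=[
    [0.01,0,0],
    [0.02,0,0],
    [0.03,0,0],
    [0.04,0,0],
    [0.05,0,0],
    [0.05,0,0],
    [0.05,0,0],
  ],
  jaw=[-1,-1,-1,-1,-1,-1,-1],
)

```text
time: 52.77
tcp_pos: [0.5141, -0.0278, 0.0906]
ee_rot: [0.084, 1.568, -0.081]
contact_force: [2.7, 5.2, -4.2]
grip_width: 0.459
```

Request:
play_rows(
  dr=[
    [0,0,0],
    [0,0,0],
    [0,0,0],
    [0,0,0],
    [0,0,0],
  ],
  linear=[
    [0.006,0,0],
    [0.012,0,0],
    [0.016,0,0],
    [0.016,0,0],
    [0.016,0,0],
  ],
  jaw=[-1,-1,-1,-1,-1],
)

```text
time: 53.18
tcp_pos: [0.5146, -0.0278, 0.0752]
ee_rot: [0.084, 1.567, -0.08]
contact_force: [2.8, 5.9, -2.0]
grip_width: 0.46
```

Request:
play_rows(
  dr=[
    [0,0,0],
    [0,0,0],
    [0,0,0],
    [0,0,0],
  ],
  linear=[
    [0,0.002,0.001],
    [0.002,0.002,0.001],
    [0.0025,0.002,0.001],
    [0.0025,0.002,0.001],
  ],
  jaw=[-1,-1,-1,-1],
)

```text
time: 53.52
tcp_pos: [0.5147, -0.0274, 0.0729]
ee_rot: [0.082, 1.569, -0.082]
contact_force: [2.0, 1.2, -0.9]
grip_width: 0.46
```

Request:
play_rows(
  dr=[
    [0,0,0],
    [0,0,0],
    [0,0,0],
    [0,0,0],
    [0,0,0],
    [0,0,0],
    [0,0,0],
    [0,0,0],
    [0,0,0],
    [0,0,0],
    [0,0,0],
    [0,0,0],
  ],
  linear=[
    [0,0,0],
    [0,0,0],
    [0,0,0],
    [0,0,0],
    [-0.02,0,0],
    [-0.05,0,0],
    [-0.09,0,0],
    [-0.13,0,0],
    [-0.13,0,-0.04],
    [-0.13,0,-0.08],
    [-0.13,0,-0.1],
    [-0.13,0,-0.1],
  ],
  jaw=[0,0.13,0.13,0.13,0.13,0.13,0.13,0.13,0,0,0,0],
)

```text
time: 54.52
tcp_pos: [0.4108, -0.0173, 0.2033]
ee_rot: [0.082, 1.57, -0.081]
contact_force: [-0.2, 0.6, 0.6]
grip_width: 0.502
```

Run:
```python
from h import *
st()
for n in C: save(n,n+"29",crop=(130,230,170,300) if n=="top" else (80,200,190,335))
ms={}
for n in C:
    d=trace(n,"storage_jar"); 
    if d: ms[n]=d[0]["region"];print(n,d[0]["p"])
print("stor",fit(lambda x,y:cyl(x,y,.07,.077),[.565,.3045],ms,[.01,.01]))
```

```text
t54.5 tcp [ 0.4108 -0.0173  0.2033] phi 84.0 xax [-0.0011  0.0009 -1.    ] F [-0.2053  0.5774  0.6128] w 43.7 q [ 0.3561  0.005  -0.4626 -0.0013 -1.1039 -2.0304]
scene 0.94
top 0.6
stor (array([0.5721, 0.338 ]), np.float64(0.0822914773058121))
```

View pics/scene29.png

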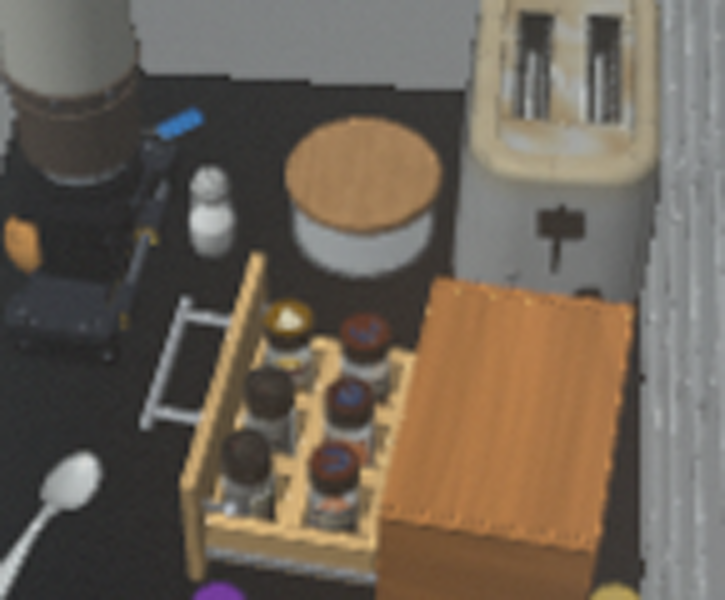

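View pics/top29.png

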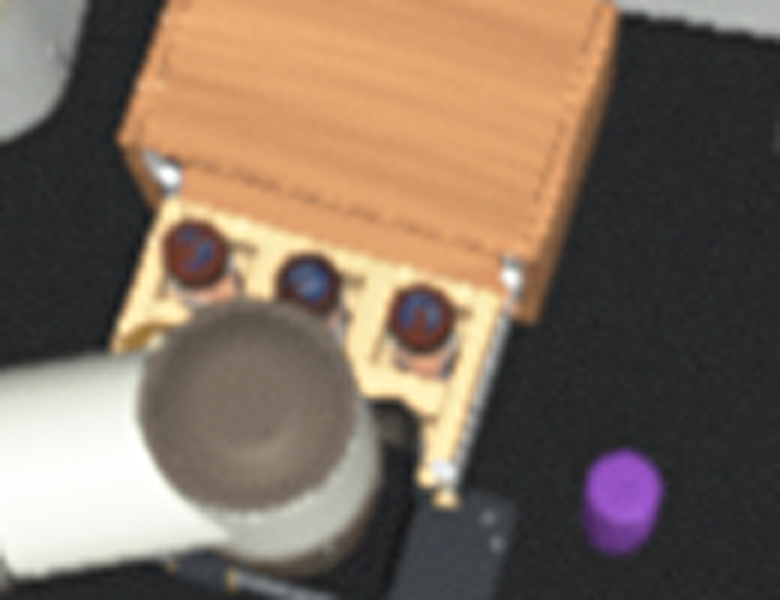

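The scene picture shows all six jars upright in the tray. The storage jar has been knocked to about (0.572, 0.338), so the salt will need moving again later. First I'll close the tray by its bar.

Run:
```python
from h import *
g(tool()[0]["tcp_pos"],[.4362,.0525,.19])
```

```text
lin x 0.0132 y 0.0710 z 0.0129
```

Request:
play_rows(
  dr=[
    [-90,0,0],
    [-90,0,0],
    [-90,0,0],
    [-90,0,0],
    [-90,0,0],
    [-90,0,0],
    [-90,0,0],
    [-90,0,0],
    [-90,0,0],
    [-90,0,0],
    [-90,0,0],
    [-90,0,0],
    [-90,0,0],
    [-90,0,0],
    [-90,0,0],
    [-90,0,0],
    [-90,0,0],
  ],
  linear=[
    [0,0.071,0.0129],
    [0,0.071,0.0129],
    [0,0.071,0.0129],
    [0,0.071,0.0129],
    [0,0.071,0.0129],
    [0,0.071,0.0129],
    [0,0.071,0.0129],
    [0,0.071,0.0129],
    [0,0.071,0.0129],
    [0,0.071,0.0129],
    [0,0.071,0.0129],
    [0,0.071,0.0129],
    [0,0.071,0.0129],
    [0,0.071,0.0129],
    [0,0.071,0.0129],
    [0,0.071,0.0129],
    [0,0.071,0.0129],
  ],
  jaw=[-0.2,-0.2,-0.2,-0.2,-0.2,-0.2,-0.2,-0.2,-0.2,-0.2,-0.2,-0.2,-0.2,-0.2,-0.2,-0.2,-0.2],
)

```text
time: 56.13
tcp_pos: [0.4356, 0.0524, 0.2028]
ee_rot: [-1.131, 1.258, 1.131]
contact_force: [0.1, 0.3, -0.8]
grip_width: 0.406
```

Run:
```python
from h import *
st();mv([.4362,.0525,.0817+.025],np.degrees(YAW))
```

```text
t56.1 tcp [0.4356 0.0524 0.2028] phi 173.9 xax [-0.0005 -0.0003 -1.    ] F [ 0.0662  0.3028 -0.8232] w 35.3 q [ 0.4925  0.057  -0.41    0.     -1.1044 -0.5986]
to [0.4362 0.0525 0.1067] -6.073352628386726 dr [-0. -0. -0.] lin [ 0.1211 -0.0006  0.0002] rows>= 3
```

Request:
play_rows(
  dr=[
    [0,0,0],
    [0,0,0],
    [0,0,0],
    [0,0,0],
    [0,0,0],
    [0,0,0],
    [0,0,0],
    [0,0,0],
    [0,0,0],
    [0,0,0],
    [0,0,0],
    [0,0,0],
  ],
  linear=[
    [0.03,0,0],
    [0.06,0,0],
    [0.085,0,0],
    [0.105,0,0],
    [0.12,0,0],
    [0.12,0,0],
    [0.12,0,0],
    [0.12,0,0],
    [0.12,0,0],
    [0.12,0,0],
    [0.12,0,0],
    [0.12,0,0],
  ],
  jaw=[-0.2,-0.2,-0.2,-0.2,-0.2,-0.2,-0.2,-1,-1,-1,-1,-1],
)

```text
time: 57.13
tcp_pos: [0.4363, 0.0527, 0.0838]
ee_rot: [-1.132, 1.254, 1.131]
contact_force: [7.6, -3.4, -2.2]
grip_width: 0.107
```

The bar is gripped. Pushing home gently.

Request:
play_rows(
  dr=[
    [0,0,0],
    [0,0,0],
    [0,0,0],
    [0,0,0],
    [0,0,0],
    [0,0,0],
    [0,0,0],
    [0,0,0],
    [0,0,0],
    [0,0,0],
    [0,0,0],
    [0,0,0],
    [0,0,0],
    [0,0,0],
    [0,0,0],
    [0,0,0],
    [0,0,0],
    [0,0,0],
    [0,0,0],
    [0,0,0],
  ],
  linear=[
    [0,-0.003,0],
    [0,-0.007,0],
    [0,-0.013,0],
    [0,-0.02,0],
    [0,-0.027,0],
    [0,-0.034,0],
    [0,-0.041,0],
    [0,-0.048,0],
    [0,-0.055,0],
    [0,-0.062,0],
    [0,-0.069,0],
    [0,-0.076,0],
    [0,-0.083,0],
    [0,-0.09,0],
    [0,-0.097,0],
    [0,-0.103,0],
    [0,-0.108,0],
    [0,-0.112,0],
    [0,-0.115,0],
    [0,-0.115,0],
  ],
  jaw=[-1,-1,-1,-1,-1,-1,-1,-1,-1,-1,-1,-1,-1,-1,-1,-1,-1,-1,-1,-1],
)

```text
time: 58.8
tcp_pos: [0.5516, 0.0399, 0.0837]
ee_rot: [-1.133, 1.256, 1.13]
contact_force: [0.6, -1.9, 4.9]
grip_width: 0.103
```

Run:
```python
from h import *
st()
for n in C: save(n,n+"30",crop=(130,230,170,300) if n=="top" else (80,200,190,335))
```

```text
t58.8 tcp [0.5516 0.0399 0.0837] phi 174.0 xax [ 0.0021 -0.0007 -1.    ] F [ 0.61   -1.8651  4.854 ] w 9.0 q [ 0.3662  0.3726 -0.3263  0.0018 -0.8701 -0.4718]
```

View pics/scene30.png

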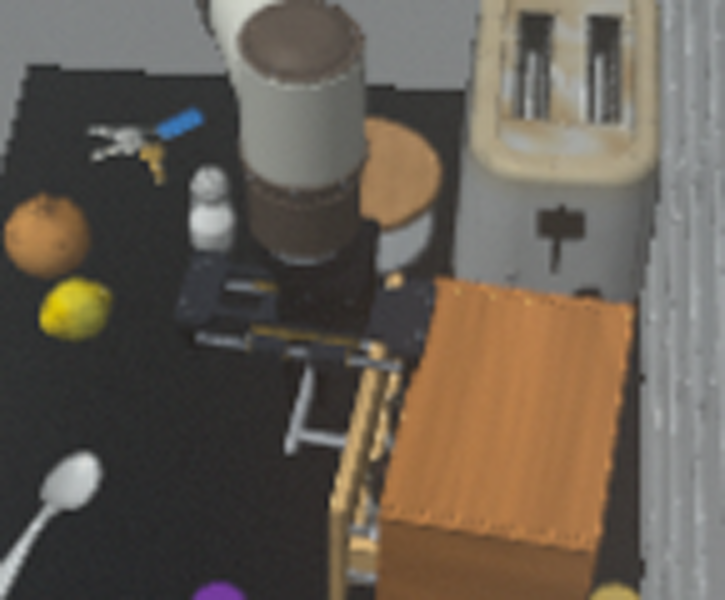

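Request:
play_rows(
  dr=[
    [0,0,0],
    [0,0,0],
    [0,0,0],
    [0,0,0],
    [0,0,0],
    [0,0,0],
    [0,0,0],
    [0,0,0],
    [0,0,0],
    [0,0,0],
    [0,0,0],
    [0,0,0],
    [0,0,0],
  ],
  linear=[
    [0,-0.003,0],
    [0,-0.006,0],
    [0,-0.009,0],
    [0,-0.0115,0],
    [0,-0.0135,0],
    [0,-0.0155,0],
    [0,-0.0175,0],
    [0,-0.0195,0],
    [0,-0.0215,0],
    [0,-0.0235,0],
    [0,-0.0255,0],
    [0,-0.0255,0],
    [0,-0.0255,0],
  ],
  jaw=[-1,-1,-1,-1,-1,-1,-1,-1,-1,-1,-1,-1,-1],
)

```text
time: 59.98
tcp_pos: [0.5754, 0.0373, 0.0837]
ee_rot: [-1.132, 1.257, 1.131]
contact_force: [0.1, -2.6, 6.9]
grip_width: 0.104
```

Request:
play_rows(
  dr=[
    [0,0,0],
    [0,0,0],
    [0,0,0],
    [0,0,0],
    [0,0,0],
    [0,0,0],
    [0,0,0],
    [0,0,0],
    [0,0,0],
    [0,0,0],
    [0,0,0],
    [0,0,0],
    [0,0,0],
    [0,0,0],
    [0,0,0],
  ],
  linear=[
    [0,0,0],
    [0,0,0],
    [0,0,0],
    [0,0,0],
    [-0.03,0,0],
    [-0.07,0,0],
    [-0.11,0,0],
    [-0.12,0.04,0],
    [-0.12,0.08,0],
    [-0.12,0.12,0.01],
    [-0.12,0.16,0.02],
    [-0.12,0.18,0.03],
    [-0.12,0.18,0.03],
    [-0.12,0.18,0.03],
    [-0.12,0.18,0.03],
  ],
  jaw=[-0.2,-0.2,-0.2,-0.2,-0.2,-0.2,-0.2,0.4,0.4,0.4,0.4,0.4,0.4,0.4,0.4],
)

```text
time: 61.23
tcp_pos: [0.3996, 0.0867, 0.2031]
ee_rot: [-1.132, 1.256, 1.132]
contact_force: [0.1, 0.1, -1.2]
grip_width: 0.699
```

Run:
```python
from h import *
st()
ms={};ss={}
for n in C:
    save(n,n+"31",crop=(110,260,80,300) if n=="top" else (80,200,190,335))
    capture(n)
    for d in trace(n,"spice_cabinet")[:1]: print(n,"cab",fit(box,[.711,.02,-.106],{n:d["region"]},[.01,.01,.03]))
    d=trace(n,"storage_jar"); 
    if d: ms[n]=d[0]["region"];print(n,d[0]["p"])
    for d in trace(n,"salt_shaker")[:3]:
        p=onz(n,d["position"],.045); print("salt",n,d["p"],p)
        if abs(p[1]-.3)<.06 and n not in ss: ss[n]=d["region"]
print("stor",fit(lambda x,y:cyl(x,y,.07,.077),[.57,.33],ms,[.01,.01]))
fs=lambda x,y:cyl(x,y,.022,.066)+cyl(x,y,.014,.09)
for k in ss: print("salt",k,fit(fs,[.433,.304],{k:ss[k]},[.01,.01]))
print("salt",fit(fs,[.433,.304],ss,[.01,.01]))
```

```text
t61.2 tcp [0.3996 0.0867 0.2031] phi 174.0 xax [ 0.0005  0.0003 -1.    ] F [ 0.0671  0.1455 -1.2365] w 60.8 q [ 0.6151 -0.0002 -0.4688  0.0001 -1.1017 -0.7193]
scene cab (array([ 0.7131,  0.0229, -0.1116]), np.float64(0.07818344372069264))
scene 0.86
salt scene 0.39 [0.4458 0.285  0.045 ]
top cab (array([ 0.7102,  0.0219, -0.1074]), np.float64(0.047400395591975175))
top 0.71
stor (array([0.5722, 0.3372]), np.float64(0.10570248610650473))
salt scene (array([0.4332, 0.3132]), np.float64(0.6796567751161959))
salt (array([0.4332, 0.3132]), np.float64(0.6796567751161959))
```

View pics/scene31.png

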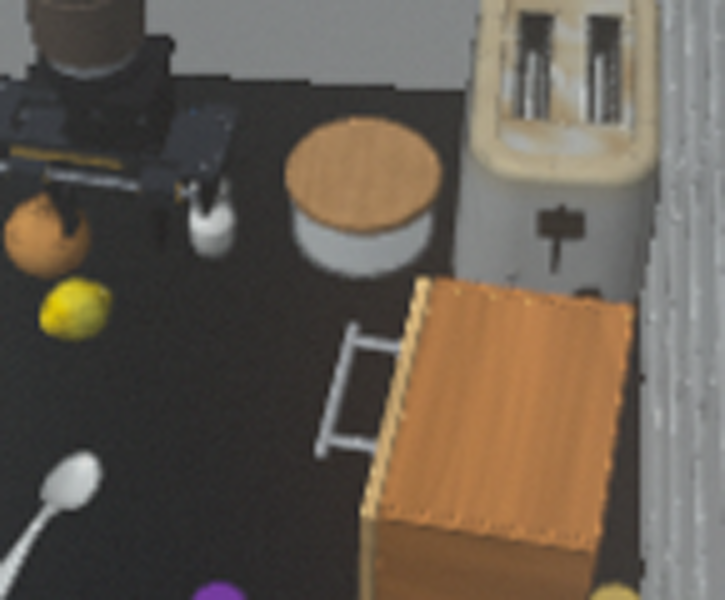

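View pics/top31.png

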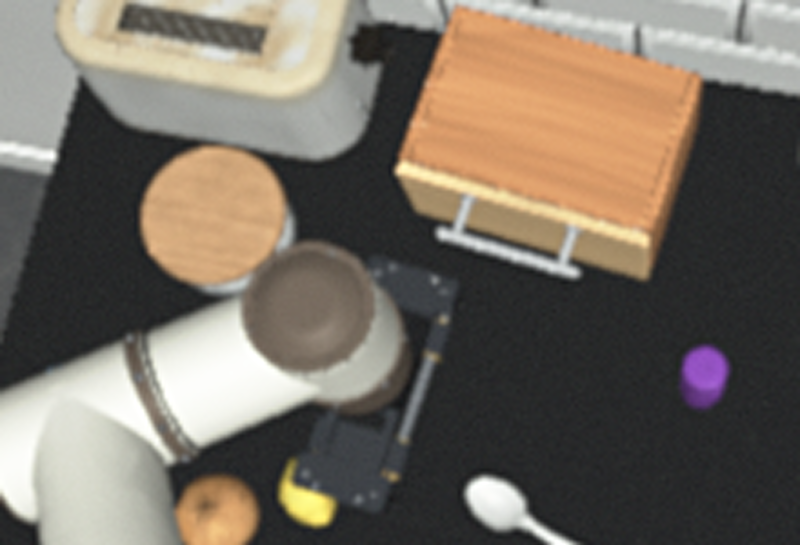

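The pictures show the tray front flush with the cabinet, so it is home. Now I'll shift the salt to (0.440, 0.338).

Run:
```python
from h import *
mv([.433,.3038,.195+.025],88)
```

```text
to [0.433  0.3038 0.22  ] 88 dr [86. -0. -0.] lin [ 0.0078 -0.0106  0.2199] rows>= 13
```

Request:
play_rows(
  dr=[
    [86,0,0],
    [86,0,0],
    [86,0,0],
    [86,0,0],
    [86,0,0],
    [86,0,0],
    [86,0,0],
    [86,0,0],
    [86,0,0],
    [86,0,0],
    [86,0,0],
    [86,0,0],
    [86,0,0],
    [86,0,0],
    [86,0,0],
    [86,0,0],
    [86,0,0],
    [86,0,0],
  ],
  linear=[
    [0,-0.0106,0.2199],
    [0,-0.0106,0.2199],
    [0,-0.0106,0.2199],
    [0,-0.0106,0.2199],
    [0,-0.0106,0.2199],
    [0,-0.0106,0.2199],
    [0,-0.0106,0.2199],
    [0,-0.0106,0.2199],
    [0,-0.0106,0.2199],
    [0,-0.0106,0.2199],
    [0,-0.0106,0.2199],
    [0,-0.0106,0.2199],
    [0,-0.0106,0.2199],
    [0,-0.0106,0.2199],
    [0,-0.0106,0.2199],
    [0.03,-0.0106,0.2199],
    [0.05,-0.0106,0.2199],
    [0.05,-0.0106,0.2199],
  ],
  jaw=[0.4,0.4,0.4,0.4,0.4,0.4,0.4,0.4,0.4,0.4,0.4,0.4,0.4,0.4,0.4,0.4,0.4,0.4],
)

```text
time: 63.23
tcp_pos: [0.4305, 0.3018, 0.149]
ee_rot: [0.022, 1.577, -0.031]
contact_force: [-0.6, -0.2, -0.2]
grip_width: 0.697
```

Run:
```python
from h import *
st()
for n in C: save(n,n+"32",crop=(130,290,80,300) if n=="top" else (80,180,165,305))
mv([.433,.3038,.0255+.025],88)
```

```text
t63.2 tcp [0.4305 0.3018 0.149 ] phi 88.0 xax [-0.0065 -0.0058 -1.    ] F [-0.6265 -0.2291 -0.2   ] w 60.7 q [ 0.9193  0.2636 -0.2988 -0.0019 -1.017  -2.5231]
to [0.433  0.3038 0.0505] 88 dr [ 0.1 -0.   0.1] lin [0.1276 0.0001 0.0001] rows>= 4
```

View pics/scene32.png

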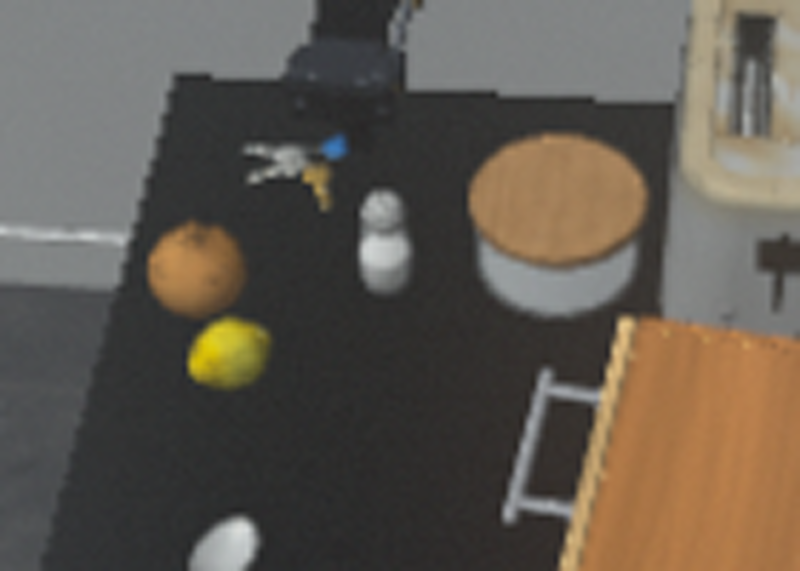

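Request:
play_rows(
  dr=[
    [0,0,0],
    [0,0,0],
    [0,0,0],
    [0,0,0],
    [0,0,0],
    [0,0,0],
    [0,0,0],
    [0,0,0],
    [0,0,0],
    [0,0,0],
    [0,0,0],
    [0,0,0],
    [0,0,0],
    [0,0,0],
  ],
  linear=[
    [0.03,0,0],
    [0.06,0,0],
    [0.09,0,0],
    [0.11,0,0],
    [0.12,0,0],
    [0.1265,0,0],
    [0.1265,0,0],
    [0.1265,0,0],
    [0.1265,0,0],
    [0.1265,0,0],
    [0.1265,0,0],
    [0.1265,0,0],
    [0.1265,0,0],
    [0.1265,0,0],
  ],
  jaw=[0.4,0.4,0.4,0.4,0.4,0.4,0.4,-1,-1,-1,-1,-1,-1,-1],
)

```text
time: 64.5
tcp_pos: [0.4332, 0.3044, 0.0272]
ee_rot: [0.028, 1.57, -0.026]
contact_force: [0.2, 0.4, 3.1]
grip_width: 0.391
```

Request:
play_rows(
  dr=[
    [0,0,0],
    [0,0,0],
    [0,0,0],
    [0,0,0],
    [0,0,0],
    [0,0,0],
    [0,0,0],
    [0,0,0],
    [0,0,0],
    [0,0,0],
    [0,0,0],
    [0,0,0],
    [0,0,0],
  ],
  linear=[
    [-0.006,0,0],
    [-0.014,0,0],
    [-0.02,0,0],
    [-0.02,0.01,0.002],
    [-0.02,0.02,0.004],
    [-0.02,0.029,0.0058],
    [-0.02,0.0337,0.0058],
    [-0.02,0.0337,0.0058],
    [-0.02,0.0337,0.0058],
    [-0.014,0.0337,0.0058],
    [-0.008,0.0337,0.0058],
    [-0.003,0.0337,0.0058],
    [-0.003,0.0337,0.0058],
  ],
  jaw=[-1,-1,-1,-1,-1,-1,-1,-1,-1,-1,-1,-1,-1],
)

```text
time: 65.58
tcp_pos: [0.4389, 0.3362, 0.0279]
ee_rot: [0.026, 1.573, -0.03]
contact_force: [0.6, 0.2, -1.0]
grip_width: 0.392
```

Request:
play_rows(
  dr=[
    [0,0,0],
    [0,0,0],
    [0,0,0],
    [0,0,0],
  ],
  linear=[
    [0.001,0,0],
    [0.002,0,0],
    [0.002,0,0],
    [0.002,0,0],
  ],
  jaw=[-1,-1,-1,-1],
)

```text
time: 65.92
tcp_pos: [0.4398, 0.3375, 0.0277]
ee_rot: [0.028, 1.57, -0.027]
contact_force: [0.5, -0.4, -0.8]
grip_width: 0.393
```

Request:
play_rows(
  dr=[
    [0,0,0],
    [0,0,0],
    [0,0,0],
    [0,0,0],
    [0,0,0],
    [0,0,0],
    [0,0,0],
    [0,0,0],
    [0,0,0],
    [0,0,0],
    [0,0,0],
    [0,0,0],
    [0,0,0],
    [0,0,0],
    [0,0,0],
    [0,0,0],
    [0,0,0],
    [0,0,0],
    [0,0,0],
    [0,0,0],
  ],
  linear=[
    [0.001,0,0],
    [0.001,0,0],
    [0.001,0,0],
    [0.001,0,0],
    [0.001,0,0],
    [-0.02,0,0],
    [-0.05,0,0],
    [-0.09,0,0],
    [-0.13,0,0],
    [-0.17,0,0],
    [-0.2,-0.03,0],
    [-0.2,-0.07,0],
    [-0.2,-0.11,0],
    [-0.2,-0.15,0],
    [-0.2,-0.19,0],
    [-0.2,-0.23,0],
    [-0.2,-0.27,0],
    [-0.2,-0.31,0],
    [-0.2,-0.35,0],
    [-0.2,-0.35,0],
  ],
  jaw=[-0.1,0,0.2,0.4,0.4,0.4,0.4,0.4,0.4,0.4,0.4,0.4,0.4,0.4,0.4,0.4,0.4,0.4,0.4,0.4],
)

```text
time: 67.58
tcp_pos: [0.4261, -0.0173, 0.2277]
ee_rot: [0.032, 1.571, -0.033]
contact_force: [-0.1, 0.5, 0.1]
grip_width: 0.697
```

Run:
```python
from h import *
st()
ms={};ss={}
for n in C:
    save(n,n+"33",crop=(90,290,60,300) if n=="top" else (80,200,165,335))
    capture(n)
    d=trace(n,"storage_jar"); 
    if d: ms[n]=d[0]["region"]
    for d in trace(n,"salt_shaker")[:3]:
        p=onz(n,d["position"],.045); print("salt",n,d["p"],p)
        if abs(p[1]-.33)<.06 and n not in ss: ss[n]=d["region"]
for k in ms: print("stor",k,fit(lambda x,y:cyl(x,y,.07,.077),[.57,.33],{k:ms[k]},[.01,.01]))
print("stor",fit(lambda x,y:cyl(x,y,.07,.077),[.57,.33],ms,[.01,.01]))
fs=lambda x,y:cyl(x,y,.022,.066)+cyl(x,y,.014,.09)
for k in ss: print("salt",k,fit(fs,[.44,.338],{k:ss[k]},[.01,.01]))
```

```text
t67.6 tcp [ 0.4261 -0.0173  0.2277] phi 87.6 xax [-0.0006 -0.0008 -1.    ] F [-0.1003  0.5045  0.1189] w 60.6 q [ 0.3439  0.0137 -0.3906  0.0006 -1.1673 -1.9567]
salt scene 0.54 [0.4394 0.3176 0.045 ]
stor scene (array([0.5717, 0.342 ]), np.float64(0.10945861421919523))
stor (array([0.5717, 0.342 ]), np.float64(0.10945861421919523))
salt scene (array([0.445, 0.338]), np.float64(0.17200854700854706))
```

View pics/scene33.png

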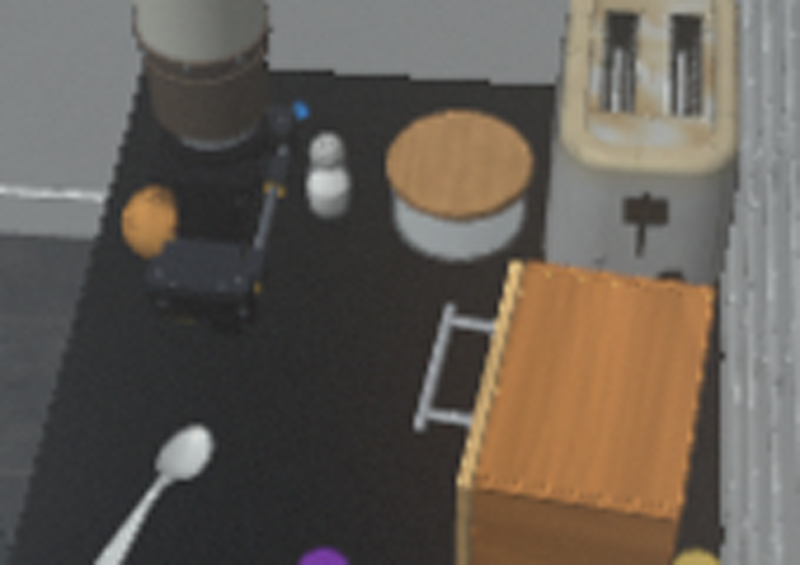

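View pics/top33.png

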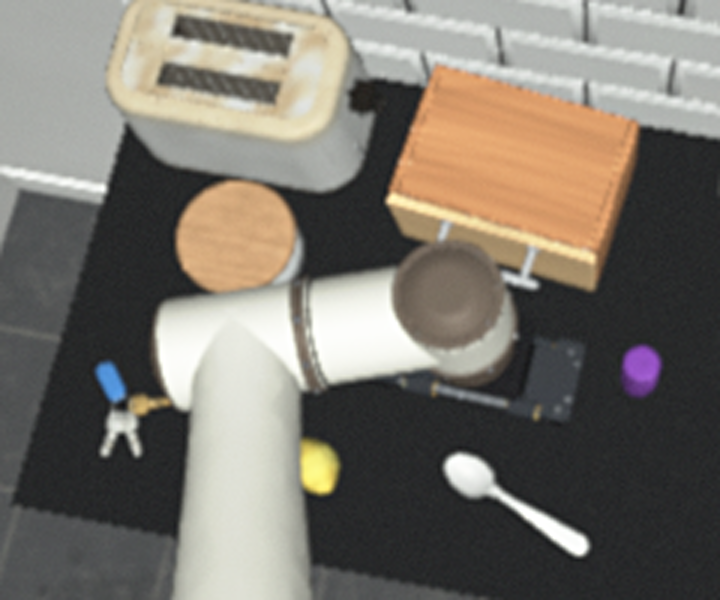

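The picture shows the salt centred in front of the storage jar with a gap of about 38 mm. As a last check, I'll compare the tray front and handle with the very first picture.

Run:
```python
from h import *
a=cv2.imread("pics/scene0.png",0).astype(np.float32)
b=cv2.cvtColor(cv2.resize(capture("scene")[:,:,::-1],(800,600),interpolation=cv2.INTER_CUBIC),cv2.COLOR_BGR2GRAY).astype(np.float32)
for (r0,r1,c0,c1),nm in(((222,280,390,425),"handle+front"),((230,300,430,490),"roof (fixed)")):
    A=a[r0:r1,c0:c1];B=b[r0-8:r1+8,c0-8:c1+8]
    m=cv2.matchTemplate(B,A,cv2.TM_CCOEFF_NORMED);_,v,_,l=cv2.minMaxLoc(m);print(nm,v,np.array(l)-8, cv2.phaseCorrelate(A,b[r0:r1,c0:c1],cv2.createHanningWindow((c1-c0,r1-r0),cv2.CV_32F)))
print("px per 10mm slide:",(proj("scene",[*cw(-.1465,0),.122])-proj("scene",[*cw(-.1365,0),.122]))*1.5625)
for l in("jam_jar","tin_small","tin_beans"):
    d=boxes_of("scene",l); print(l,[(x["p"],x["position"]) for x in d[:1]])
```

```text
handle+front 0.9995518922805786 [0 0] ((0.03100064927819801, -0.04426820936562237), 0.955923174045704)
roof (fixed) 0.9979351162910461 [0 0] ((0.06155160969975526, 0.10363946781308186), 0.8762765184596732)
px per 10mm slide: [-0.5893 -3.8713]
jam_jar [(0.56, [307.2, 226.1])]
tin_small [(0.69, [300.3, 254.2])]
tin_beans [(0.65, [242.8, 287.2])]
```

The handle is within 0.05 px of its starting place (10 mm of slide would be about 4 px), so the tray is fully home. Handing in.

Run:
```python
from h import *
print(order.job_done())
```

```text
the job is handed in; nothing more can be done
None
```

The job is handed in at about 68 s of the 210 s. Every check I could make at the end looked right, but no verdict was reported.

- **Tray:** I pulled it out by its bar to the stop and later pushed it home slowly. At the end the handle matches the first picture to within 0.05 px (10 mm of slide would be about 4 px), so the tray is home.
- **Spice jars:** All five front jars (three blue-label, two grey-label) went into compartments of their own beside spice_e. All six looked upright in the last view before closing; the closed cabinet hides them, so I could not check again afterwards.
- **Salt shaker:** It came out first. The storage jar was then knocked about 34 mm sideways, so I moved the salt again. It now stands about 0.13 m centre to centre in front of the storage jar and about 4 mm or less off to the side. Only the scene camera could confirm this, because the arm blocked the other view.
- **Bystanders:** I kept clear of the jam jar and the tins. The network finds all three in the last picture, but I did not compare those positions with the start.

**Problems on the way:**
- **Finger height:** The real finger tips sit about 25 mm above the TCP reading. My first try at the handle closed above the bar; touching the cabinet roof gave me the correction.
- **Salt grip:** The shaker was held by its narrower top rather than its body, both times, and held well.
- **Last jar:** It brushed a compartment wall with about 6 N and was eased over before release.

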